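# Set up and start a bench shaker for soil extracts

## Task

Load the bench shaker and start a run: stand every white-capped soil sample bottle waiting on the left of the bench upright on the shaker's rubber platform, between the bars; set the counter's three thumbwheels to 2-7-5 (read from left to right) and turn the speed selector to 3, in any order. Only when all of that is done, press the round start button fully down and let it go. Leave the measuring cylinder at the left edge standing.

Things in the scene. Friction and masses are not known exactly. Their poses are not given: they have to be found in the camera images.
- shaker: grey bench shaker, fixed, 290 mm deep (x), 300 mm wide (y); origin at the centre of its underside on the bench; x away from the operator, y left, z up. Its front 120 mm is a level control deck 70 mm above the bench with, left to right, three thumbwheels (y = 107, 60, 13 mm), speed selector (-50) and start button (-112), all at x = -86 mm. The platform lies behind
- platform (a point): centre of the top of the platform's rubber mat, 90 mm above the bench, axes as the shaker's. 148 mm (x) by 290 mm (y), a 7 mm high wire lip along front and back. Five bars along x at y = -146, -73, 0, 73, 146 mm, 10 mm thick round bars on end posts, tops 45 mm above the mat, leave four lanes 63 mm wide, centred on y = -109.5, -36.5, 36.5, 109.5 mm, open above
- wheel_1_axis (a point): centre of the left thumbwheel (hundreds), a black disc 68 mm across and 12 mm thick on a level axle along the shaker's y axis. This point lies on the axle, 2 mm below the deck; the wheel's top is 34 mm above it. White numerals 0 to 9 on its rim, 0.6283 rad apart, small raised ribs between them. 35 mm of free space to the next wheel
- wheel_2_axis (a point): centre of the middle thumbwheel (tens), a black disc 68 mm across and 12 mm thick on a level axle along the shaker's y axis. This point lies on the axle, 2 mm below the deck; the wheel's top is 34 mm above it. White numerals 0 to 9 on its rim, 0.6283 rad apart, small raised ribs between them. 35 mm of free space to the next wheel
- wheel_3_axis (a point): centre of the right thumbwheel (units), a black disc 68 mm across and 12 mm thick on a level axle along the shaker's y axis. This point lies on the axle, 2 mm below the deck; the wheel's top is 34 mm above it. White numerals 0 to 9 on its rim, 0.6283 rad apart, small raised ribs between them. 35 mm of free space to the next wheel
- wheel_1 (a joint): angle (rad) of the left thumbwheel (hundreds). Value = 0.6283 x digit set, the digit set being the uppermost numeral, facing straight up. Grows as the wheel's top is rolled away from the operator (shaker's +x). Stops just below 0 and just above 9 (5.65). Clicks into a digit by itself when let go within 0.25 rad; resists with up to 0.03 N m. Can be pinched on its flat faces from above and rolled, or rubbed at the rim
- wheel_2 (a joint): angle (rad) of the middle thumbwheel (tens). Value = 0.6283 x digit set, the digit set being the uppermost numeral, facing straight up. Grows as the wheel's top is rolled away from the operator (shaker's +x). Stops just below 0 and just above 9 (5.65). Clicks into a digit by itself when let go within 0.25 rad; resists with up to 0.03 N m. Can be pinched on its flat faces from above and rolled, or rubbed at the rim
- wheel_3 (a joint): angle (rad) of the right thumbwheel (units). Value = 0.6283 x digit set, the digit set being the uppermost numeral, facing straight up. Grows as the wheel's top is rolled away from the operator (shaker's +x). Stops just below 0 and just above 9 (5.65). Clicks into a digit by itself when let go within 0.25 rad; resists with up to 0.03 N m. Can be pinched on its flat faces from above and rolled, or rubbed at the rim
- selector_grip (a point): point on the vertical axis of the speed selector, 22 mm above the deck, in the middle of its grip height. Black knob: a disc 42 mm across with a bar grip 40 mm long and 12 mm thick, its top 32 mm above the deck, its sides free from 8 mm above the deck. This frame's x axis runs along the bar towards the end with the white pointer line
- selector (a joint): angle (rad) of the speed selector: 0.5236 x the position (0 to 5) at which its white pointer line points; grows clockwise seen from above. At 0 the pointer is 75 degrees left of straight ahead (shaker's +x). Ticks and numerals 0 to 5 on the deck round the knob, left to right. Clicks into a position when let go within 0.2 rad; resists with up to 0.05 N m
- start_top (a point): centre of the top of the start button, a white cap 26 mm across in an aluminium collar; it stands 22 mm above the deck and 10 mm above the collar when released
- start (a joint): travel of the start button (m): 0 released, 0.006 fully down, 5 N; it springs back
- bottle_1_center (a point): white-capped clear glass sample bottle with soil extract, 48 mm across and 104 mm high, 0.15 kg, bottom-heavy (settled soil), upright on the bench (a mat there is 3.5 mm high); this point is on its axis half-way up, 52 mm above its underside. Straight-sided from the foot to about 70 mm up, narrower above. May be absent
- bottle_2_center (a point): white-capped clear glass sample bottle with soil extract, 48 mm across and 104 mm high, 0.15 kg, bottom-heavy (settled soil), upright on the bench (a mat there is 3.5 mm high); this point is on its axis half-way up, 52 mm above its underside. Straight-sided from the foot to about 70 mm up, narrower above. May be absent
- bottle_3_center (a point): white-capped clear glass sample bottle with soil extract, 48 mm across and 104 mm high, 0.15 kg, bottom-heavy (settled soil), upright on the bench (a mat there is 3.5 mm high); this point is on its axis half-way up, 52 mm above its underside. Straight-sided from the foot to about 70 mm up, narrower above. May be absent
- bottle_4_center (a point): white-capped clear glass sample bottle with soil extract, 48 mm across and 104 mm high, 0.15 kg, bottom-heavy (settled soil), upright on the bench (a mat there is 3.5 mm high); this point is on its axis half-way up, 52 mm above its underside. Straight-sided from the foot to about 70 mm up, narrower above. May be absent
- photometer_front (a point): bystander: point at the foot of the front face of the fixed grey spectrophotometer, which stands behind the bottles: 140 mm high, its front runs along y over 220 mm either side of this point and everything beyond it in x is occupied
- cylinder: bystander: glass measuring cylinder, 49 mm foot, 149 mm high, loose, at the left edge; origin at the centre of its underside
Not all that is in view belongs to the job. Leave any red look-alike of the part that bears bottle_3_center alone.

How it is judged:
On the way, in this order (a step that is already met when the one before it is completed fails the run):
1. every bottle present stands on the platform, the counter reads 2-7-5 and the selector stands at 3 (value of joint wheel_1 between 1.0966 and 1.4166 rad and value of joint wheel_2 between 4.2381 and 4.5581 rad and value of joint wheel_3 between 2.9815 and 3.3015 rad and value of joint selector between 1.4408 and 1.7008 rad and x of bottle_1_center in the frame of platform between -0.075 and 0.075 m and y of bottle_1_center in the frame of platform between -0.147 and 0.147 m and z of bottle_1_center in the frame of platform between 0.045 and 0.058 m and angle between each of bottle_1_center, bottle_2_center, bottle_3_center, bottle_4_center's own z axis and vertical below 0.1 rad and x of bottle_2_center in the frame of platform between -0.075 and 0.075 m and y of bottle_2_center in the frame of platform between -0.147 and 0.147 m and z of bottle_2_center in the frame of platform between 0.045 and 0.058 m and x of bottle_3_center in the frame of platform between -0.075 and 0.075 m and y of bottle_3_center in the frame of platform between -0.147 and 0.147 m and z of bottle_3_center in the frame of platform between 0.045 and 0.058 m and x of bottle_4_center in the frame of platform between -0.075 and 0.075 m and y of bottle_4_center in the frame of platform between -0.147 and 0.147 m and z of bottle_4_center in the frame of platform between 0.045 and 0.058 m), for 0.3 s.
2. the start button is pressed fully down with everything set (value of joint wheel_1 between 1.0966 and 1.4166 rad and value of joint wheel_2 between 4.2381 and 4.5581 rad and value of joint wheel_3 between 2.9815 and 3.3015 rad and value of joint selector between 1.4408 and 1.7008 rad and value of joint start above 0.005 m), for 0.05 s.
At the end, for the whole second after the job is handed in: every bottle present stands upright (within 0.1 rad) and still on the platform's mat; thumbwheels at 2-7-5 (each within 0.16 rad of the digit), selector at 3 (within 0.13 rad), start button released again after its press, measuring cylinder upright (all of step 1 and value of joint start below 0.001 m and linear speed of each of bottle_1, bottle_2, bottle_3, bottle_4 below 0.02 m/s and angle between cylinder's own z axis and vertical below 0.15 rad); the robot touches nothing.
It fails at once if the start button is pressed (3 mm or more) while the counter or the selector is not yet set (value of joint start above 0.003 m and not (value of joint wheel_1 between 1.0966 and 1.4166 rad and value of joint wheel_2 between 4.2381 and 4.5581 rad and value of joint wheel_3 between 2.9815 and 3.3015 rad and value of joint selector between 1.4408 and 1.7008 rad)).
It fails at once if the start button is pressed (3 mm or more) while a bottle is not yet on the platform (value of joint start above 0.003 m and z of any of bottle_1_center, bottle_2_center, bottle_3_center, bottle_4_center in the frame of platform below 0.015 m).
It fails at once if the measuring cylinder is knocked over (angle between cylinder's own z axis and vertical above 0.5 rad).
Of bottle_1, bottle_2, bottle_3, bottle_4 only 2 to 4 are there at a start; the rules pass over those that are not, and their reading is None.
At some moment in a run one of bottle_1, bottle_2, bottle_3, bottle_4 may be knocked a few centimetres aside while the robot is not near it.
It also fails if it takes over 210 s, if anything falls off the work surface, if the arm or the gripper's body presses on something with over 40 N, if the wrist force passes 120 N, or if a joint passes its speed limit or range.

## Robot

A 6-joint arm with a two-finger parallel gripper is mounted at the origin on a cart in front of the work surface, level with it; the furniture and walls round the work are solid. World frame = base frame: x ahead of the robot, y to its left, z up, the work surface at z = 0. Lengths are in m, angles in rad, forces in N, time in s.
With the tool pointing down it reaches from about 0.3 to 0.85 m from the base axis. Payload 4.2 kg.
Tool frame: the origin (TCP) lies at the very end of the fingers, on their centre line; the grasp point (between the pads) lies 19 mm behind it (manip.hold_point_z is the distance from the TCP to the grasp point, in m); z points along the fingers, y is the direction in which the jaws open and shut (so a half turn about z gives the same grasp; the last joint's range is limited). The gripper opens to 91 mm and grips with 3 to 60 N. Pads are 32 mm wide; open, the fingers measure 118 mm over their backs; the gripper's body (76 mm by 178 mm) begins 60 mm behind the grasp point.
Start: joints at [-1.265, 0.32, 1.565, -0, 1.257, -0.02], TCP at [0.184, -0.545, 0.181] pointing down, gripper open.
Joint ranges: [-3.11, 3.11], [-0.84, 2.01], [0.21, 2.61], [-1.34, 4.49], [0.05, 2.63], [-2.56, 2.56]. Speed limits (rad/s): [2.57, 2.57, 3.14, 3.14, 3.14, 3.14].

## Interface

Orientations are given as a unit quaternion [x, y, z, w].
In Python, from station import manip gives the robot as it stands.
- The arm moves only by the tool send_rows, never from a script. Its argument "increments" is a list of rows, each an object with "slide": the shift along the tool's x, y, z in m, a list of three; "turn": the turn about the tool's z in rad; "fingers": the opening, from 0 (shut) to 1 (fully open). A call has exactly 10 rows; each row is the pose to reach, as a shift and turn from the pose measured when the call began, along the tool's axes at that moment; what a row does not reach only later rows make up. A row lasts 1/8 s, in which the tool goes at most 62.5 mm and 10.7 degrees, less where a joint would pass 70% of its speed; a pose out of reach is approached as far as the arm can. A call with a gripper value outside its range is refused whole. The fingers move at their own pace and stop on an object; the grip force is fixed at half the most. Time passes only in rows, so rows that repeat a pose let the fingers close, or fill a call up. It gives the time, the measured TCP pose, the force and the opening at its end, in the units of the state.
- manip.state(): the state, without advancing time (a new reading comes with each control period).
- manip.read_camera(name): name is "scene" or "top"; returns a dict with "pixels" (384x512x3 uint8, red, green, blue), "mtx" (3x3 intrinsics, pixels), "D" ([k1, k2, p1, p2, k3] as OpenCV has them; the pictures are not rectified), "T" (4x4, takes a point from camera to world coordinates). Camera axes: x right, y down, z forward; pixel columns grow to the right and rows downward; lengths in m; the calibration is good to about 2 mm. A picture is of the moment at which its call begins. There is no depth.
- manip.finish_job(): hands the job in, once; it reports no verdict.
Trained networks look in a picture, given as the dict that the camera call returned (one of the last four; its "shot" number tells which), for a name from the list of things; names that differ only in an ending like _2 or _b are one class to them, and where a whole thing is asked for, a point or a joint stands for the part that bears it (a point fixed in the world has none). Each returns a list of dicts, best first, with "conf" (0 to 1); they miss things now and then, are a little off and sometimes report something else, mostly with a low value. They report only what shows in the picture. A call takes as long as a camera call. They do not tell look-alikes from the thing itself.
- manip.look_for(label, picture): "extent" ([left, top, right, bottom] as shares, 0 to 1, of the picture: columns of its width, rows of its height, round what is visible of it).
- manip.masks_of(label, picture): "pixels" (384x512 bool, what is visible of it) and "extent" ([left, top, right, bottom] as shares, 0 to 1, of the picture: columns of its width, rows of its height, round what is visible of it).
- manip.mark_of(label, picture): "centre" ([row, column] as shares, 0 to 1, of the picture: columns of its width, rows of its height: a listed point, or the origin of a listed thing).
The state is a dict: "time": time; "joint_pos": joint angles; "qd": joint speeds; "joint_efforts": joint torques, N m; "position": TCP position; "ee_rot": TCP orientation; "ft_force": force on the tool from outside, world axes, zero at the start; "wrist_torque": the same for the moment, N m; "opening": finger opening in m.
Only numpy, scipy, OpenCV 4.12 (cv2) and the standard library are available. Lean on these libraries where they do the work, as an engineer would, in place of code of your own. Each camera call takes 0.05 s, during which the arm holds its last target.

## Working session

There is one attempt and no reset: what is moved stays moved. The work goes in short steps, Python scripts to look and compute and a tool call to move; the robot and the scene stay as the last step left them, time stands still between calls to the robot, and variables do not carry over. Pictures are saved under pics/ and viewed, and the job is handed in when it is done.

Besides the shell and the picture viewer there is one more tool, called after "Call:" as name(argument=value, ...) on one line, values as JSON. send_rows: Moves the arm, as the interface text tells. Its arguments: {"type":"object","properties":{"increments":{"type":"array","items":{"type":"object","properties":{"slide":{"type":"array","items":{"type":"number"}},"turn":{"type":"number"},"fingers":{"type":"number"}}}}},"required":["increments"]}

```bash
ls; mkdir -p pics; cat > h.py <<'E'
import numpy as np, cv2
from station import manip
def shot(cam,name=None):
    p=manip.read_camera(cam)
    if name: cv2.imwrite(f'pics/{name}.png',cv2.cvtColor(np.asarray(p['pixels']),cv2.COLOR_RGB2BGR))
    return p
def ray(p,uv):
    uv=np.array(uv,float).reshape(-1,1,2)
    n=cv2.undistortPoints(uv,np.array(p['mtx'],float),np.array(p['D'],float)).reshape(-1,2)
    T=np.array(p['T']); d=np.c_[n,np.ones(len(n))]@T[:3,:3].T
    return T[:3,3],d
def at_z(p,uv,z):
    o,d=ray(p,uv); s=(z-o[2])/d[:,2]; return o+d*s[:,None]
def proj(p,X):
    T=np.linalg.inv(np.array(p['T'])); r,_=cv2.Rodrigues(T[:3,:3])
    return cv2.projectPoints(np.array(X,float).reshape(-1,3),r,T[:3,3],np.array(p['mtx'],float),np.array(p['D'],float))[0].reshape(-1,2)
def px(c): return [c[1]*512,c[0]*384]
E
python3 - <<'E'
from h import *
s=manip.state(); print({k:np.round(v,3) for k,v in s.items()}); print(manip.hold_point_z)
for c in ('scene','top'):
    p=shot(c,c+'0'); print(c,np.round(p['T'],3).tolist(),np.round(p['mtx'],1).tolist(),p['D'])
    for l in ['shaker','platform','wheel_1_axis','selector_grip','start_top','bottle_1_center','cylinder','photometer_front']:
        print(l,[(round(m['conf'],2),np.round(px(m['centre']),1).tolist()) for m in manip.mark_of(l,p)])
E
```

```text
pics
{'time': np.float64(0.0), 'joint_pos': array([-1.265,  0.32 ,  1.566, -0.   ,  1.257, -0.02 ]), 'qd': array([ 0.001,  0.   ,  0.   , -0.001,  0.002, -0.001]), 'joint_efforts': array([  0.   , -41.246, -23.197,   0.073,   0.046,  -0.   ]), 'position': array([ 0.184, -0.544,  0.18 ]), 'ee_rot': array([ 0.987,  0.162, -0.   , -0.001]), 'ft_force': array([-0.655, -0.237,  0.033]), 'wrist_torque': array([-0.02 ,  0.001, -0.022]), 'opening': np.float64(0.091)}
0.0188
scene [[-0.181, -0.716, 0.675, -0.604], [-0.983, 0.146, -0.109, 0.308], [-0.02, -0.683, -0.73, 1.297], [0.0, 0.0, 0.0, 1.0]] [[448.2, 0.0, 256.0], [0.0, 448.2, 191.5], [0.0, 0.0, 1.0]] [-0.02478186  0.          0.          0.          0.        ]
shaker [(0.68, [324.8, 185.2])]
platform [(0.7, [322.9, 161.8])]
wheel_1_axis [(0.68, [199.3, 203.0]), (0.58, [309.2, 196.4])]
selector_grip []
start_top []
bottle_1_center [(0.6, [202.9, 217.0])]
cylinder [(0.56, [152.3, 254.1])]
photometer_front [(0.86, [199.2, 200.3])]
top [[0.022, -0.991, 0.129, 0.355], [-1.0, -0.022, 0.001, 0.116], [0.002, -0.129, -0.992, 1.292], [0.0, 0.0, 0.0, 1.0]] [[353.8, 0.0, 258.6], [0.0, 353.8, 187.7], [0.0, 0.0, 1.0]] [-0.03416285  0.          0.          0.          0.        ]
shaker [(0.73, [336.5, 176.9])]
platform [(0.96, [335.3, 155.0]), (0.23, [220.7, 203.3])]
wheel_1_axis [(0.43, [310.6, 199.1])]
selector_grip [(0.67, [355.3, 197.0])]
start_top [(0.4, [371.1, 196.4]), (0.33, [322.4, 199.1])]
bottle_1_center [(0.45, [195.0, 202.1])]
cylinder [(0.58, [142.9, 230.6])]
photometer_front [(0.97, [198.5, 170.2])]
```

```bash
python3 - <<'E'
import cv2
for c in ('scene','top'):
    a=cv2.imread(f'pics/{c}0.png'); cv2.imwrite(f'pics/{c}0v.png',cv2.resize(a,(800,600),interpolation=cv2.INTER_CUBIC))
E
```

```text
(no output)
```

View pics/scene0v.png

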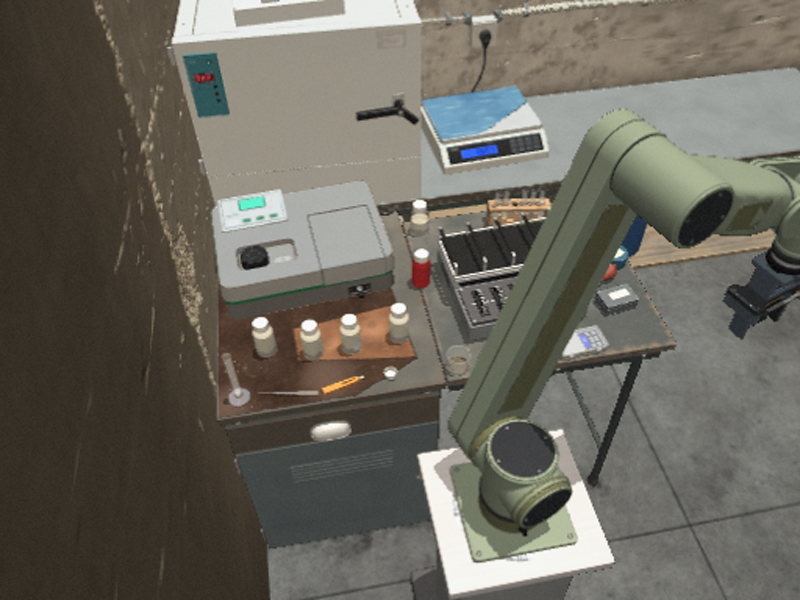

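View pics/top0v.png

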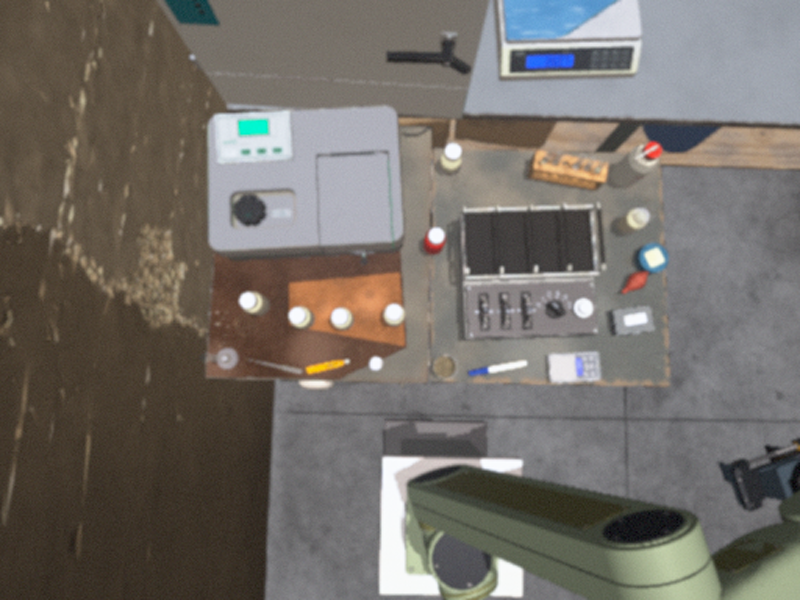

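Scene view (800×600): four white-capped bottles stand in front of the photometer at about (263,337), (310,340), (349,333) and (398,322). There is a red look-alike at (421,268) and another bottle behind at (420,217). The top view shows the same four at (252,301), (300,316), (341,317) and (394,314). Next I'll confirm which is which with enlarged crops.

```bash
python3 - <<'E'
import cv2
a=cv2.imread('pics/top0.png')
cv2.imwrite('pics/topA.png',cv2.resize(a[110:230,285:405],(600,600),interpolation=cv2.INTER_CUBIC))
cv2.imwrite('pics/topB.png',cv2.resize(a[80:240,130:300],(600,565),interpolation=cv2.INTER_CUBIC))
b=cv2.imread('pics/scene0.png')
cv2.imwrite('pics/scB.png',cv2.resize(b[110:270,130:300],(600,565),interpolation=cv2.INTER_CUBIC))
E
```

```text
(no output)
```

View pics/topA.png

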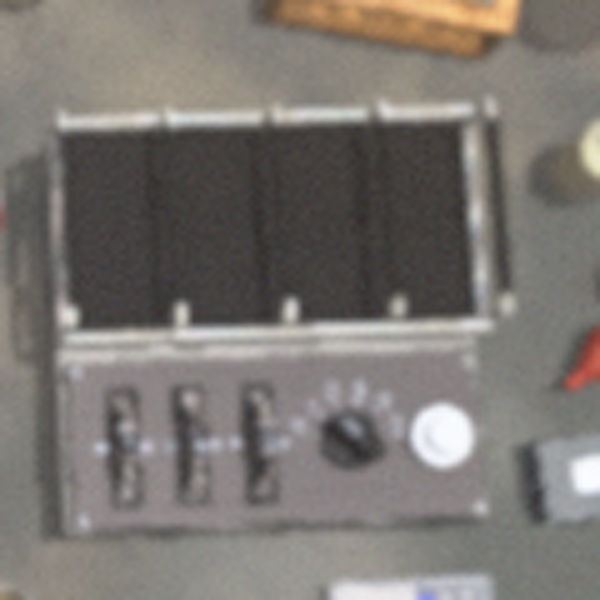

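View pics/topB.png

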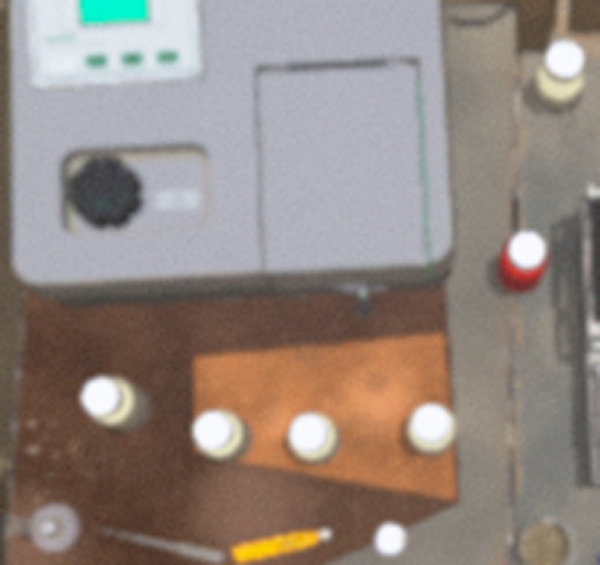

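View pics/scB.png

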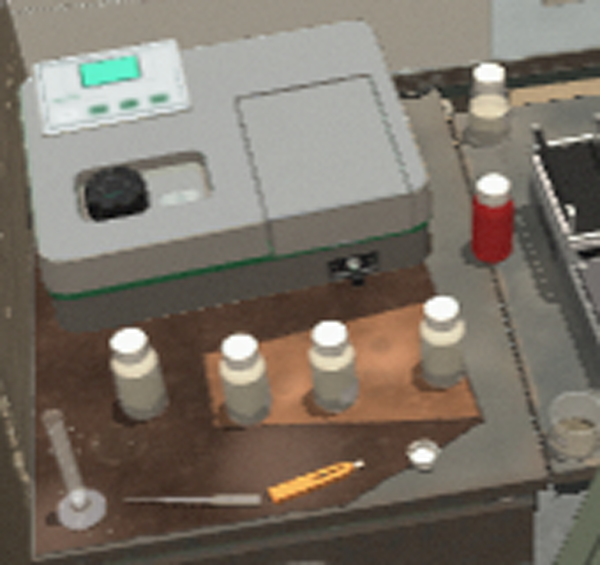

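The four in front of the photometer (crop: 135,375; 243,380; 332,367; 441,342) fit "white-capped, waiting on the left". The red one at (492,220) is the look-alike, and the one behind at (489,105) is a different, wider vessel away from the group. Next I'll fit the shaker pose and the bottle positions.

```bash
cat > fit.py <<'E'
from h import *
from scipy.optimize import least_squares
p=shot('top'); 
crop=lambda l:[[285+a/5-0.4,110+b/5-0.4] for a,b in l]
def model(q):
    x,y,th,xp,X=q; c,s=np.cos(th),np.sin(th)
    L=[(-.086,-.112,.092)]+[(-.086,yy,.072) for yy in(.107,.06,.013)]+[(-.086,-.05,.095)]
    L+=[(xp-X,yy,.135) for yy in (.146,.073,0,-.073,-.146)]+[(xp+X,yy,.135) for yy in (.146,.073,0,-.073,-.146)]
    L=np.array(L); return np.c_[x+c*L[:,0]-s*L[:,1],y+s*L[:,0]+c*L[:,1],L[:,2]]
obs=np.array(crop([(440,436),(125,445),(192,445),(260,443),(352,437),(70,315),(181,312),(291,308),(398,305),(507,303),(62,120),(167,118),(277,115),(383,107),(490,105)]))
r=least_squares(lambda q:(proj(p,model(q))-obs).ravel(),[.5,-.1,0,.06,.07],loss='soft_l1')
print(np.round(r.x,4)); print(np.round(proj(p,model(r.x))-obs,1).tolist())
m=manip.mark_of('platform',p); print([ (k['conf'],at_z(p,[px(k['centre'])],.09)) for k in m])
m=manip.mark_of('shaker',p); print([ (k['conf'],at_z(p,[px(k['centre'])],.0)) for k in m])
img=np.asarray(p['pixels']).astype(int); w=((img.min(2)>215)&(img.max(2)-img.min(2)<25)).astype(np.uint8)
n,lab,st,ce=cv2.connectedComponentsWithStats(w)
for i in range(1,n):
    if 8<st[i,4]<250 and st[i,0]>130 and st[i,0]<420 and 60<ce[i,1]<250: print(st[i].tolist(),np.round(ce[i],1),np.round(at_z(p,[ce[i]],.1035),3))
for k in manip.look_for('bottle_1_center',p): e=np.array(k['extent'])*[512,384,512,384]; print(round(k['conf'],2),np.round(e))
for k in manip.mark_of('cylinder',p): print('cyl',at_z(p,[px(k['centre'])],0))
for k in manip.mark_of('photometer_front',p): print('ph',at_z(p,[px(k['centre'])],0))
s=shot('scene')
for k in manip.look_for('bottle_1_center',s): e=np.array(k['extent'])*[512,384,512,384]; print(round(k['conf'],2),np.round(e))
for k in manip.mark_of('cylinder',s): print('cyl',at_z(s,[px(k['centre'])],0))
E
python3 fit.py
```

```text
[ 0.5701 -0.1602  0.056   0.0642  0.0671]
[[1.0, -0.4], [-0.6, 0.5], [-0.4, 0.1], [-0.6, -0.0], [0.9, -0.1], [0.1, 0.1], [-0.1, 0.0], [-0.3, 0.1], [0.1, 0.0], [-0.0, -0.3], [-0.2, -0.1], [0.4, -0.4], [-0.1, -0.4], [0.1, 0.5], [0.1, 0.3]]
[(0.7, array([[ 0.62751996, -0.15060525,  0.09      ]]))]
[(0.68, array([[ 0.5739944 , -0.16605627,  0.        ]]))]
[285, 92, 10, 10, 81] [289.6  96.3] [[0.837 0.016 0.103]]
[275, 146, 9, 9, 69] [279. 150.] [[0.642 0.05  0.103]]
[413, 159, 12, 12, 66] [419.4 164.5] [[ 0.603 -0.435  0.103]]
[154, 187, 9, 10, 73] [158.1 191.8] [[0.489 0.458 0.103]]
[368, 191, 11, 12, 105] [373.  196.6] [[ 0.489 -0.271  0.103]]
[247, 195, 11, 10, 88] [251.7 199.6] [[0.469 0.14  0.103]]
[185, 197, 11, 10, 82] [189.9 201.5] [[0.458 0.348 0.103]]
[212, 198, 11, 10, 85] [217.2 202.4] [[0.457 0.256 0.103]]
[400, 200, 14, 8, 91] [406.5 203.7] [[ 0.467 -0.385  0.103]]
[352, 227, 17, 17, 245] [359.8 235.1] [[ 0.358 -0.224  0.103]]
[237, 229, 7, 8, 44] [240.1 232.2] [[0.359 0.176 0.103]]
[313, 231, 24, 7, 85] [324.4 234. ] [[ 0.359 -0.105  0.103]]
[195, 244, 14, 3, 35] [201.7 245. ] [[0.314 0.302 0.103]]
0.7 [309. 193. 311. 209.]
0.39 [321. 190. 326. 210.]
cyl [[0.36534205 0.52915206 0.        ]]
cyl [[ 0.50071832 -0.17260623  0.        ]]
ph [[0.59289057 0.33554701 0.        ]]
ph [[0.35741242 0.54068121 0.        ]]
ph [[0.47378839 0.35502417 0.        ]]
0.68 [195. 203. 206. 233.]
cyl [[0.3855697  0.52143319 0.        ]]
```

```bash
python3 - <<'E'
from h import *
s=shot('scene'); img=cv2.cvtColor(np.asarray(s['pixels']),cv2.COLOR_RGB2BGR)
B=[(.489,.458),(.458,.348),(.457,.256),(.469,.140)]
im=cv2.resize(img,None,fx=4,fy=4,interpolation=cv2.INTER_CUBIC)
for b in B:
    for z in (.104,0.07,0.0):
        X=[(b[0]+r*np.cos(t),b[1]+r*np.sin(t),z) for t in np.linspace(0,6.28,40) for r in [(.024 if z<.1 else .015)]]
        for u in proj(s,X): cv2.circle(im,tuple(int(v*4+1.5) for v in u),1,(0,0,255),-1)
cv2.imwrite('pics/sc1.png',im[640:1040,560:1160])
E
```

```text
(no output)
```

View pics/sc1.png

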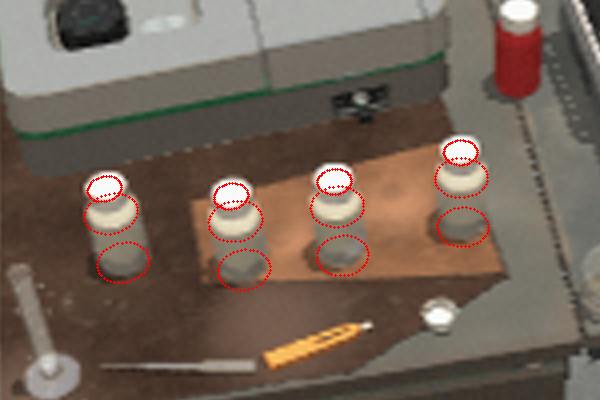

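```bash
cat >> h.py <<'E'
def pose():
    s=manip.state(); q=s['ee_rot']; from scipy.spatial.transform import Rotation as R
    M=R.from_quat(q).as_matrix(); return np.array(s['position']),M,s
def go(*targets):
    p,M,s=pose(); phi=np.arctan2(M[1,0],M[0,0])
    print('t',round(float(s['time']),2),'pos',np.round(p,4),'phi',round(phi,3),'tilt',round(float(np.arccos(-M[2,2])),3),'open',round(float(s['opening']),4),'F',np.round(s['ft_force'],1),'q',np.round(s['joint_pos'],2))
    for t in targets:
        d=M.T@(np.array(t[:3])-p); tn=None
        if len(t)>3: tn=-((t[3]-phi+np.pi)%(2*np.pi)-np.pi)
        print(t,'-> slide',np.round(d,4).tolist(),'turn',None if tn is None else round(tn,4))
SH=(0.5701,-0.1602,0.056,0.0642)
def sh(x,y):
    c,s=np.cos(SH[2]),np.sin(SH[2]); return SH[0]+c*x-s*y,SH[1]+s*x+c*y
E
python3 - <<'E'
from h import *
p=shot('top')
print(at_z(p,[(130+40/3.53,80+298/3.53),(130+250/3.53,80+292/3.53),(130+440/3.53,80+285/3.53)],0))
print(at_z(p,[(130+40/3.53,80+280/3.53),(130+250/3.53,80+272/3.53),(130+440/3.53,80+265/3.53)],.14))
print(at_z(p,[(130+55/3.53,80+527/3.53)],0.0))
go((.469,.14,.25,1.5708))
E
```

```text
[[0.60126499 0.55634263 0.        ]
 [0.61243843 0.33444524 0.        ]
 [0.62436591 0.13448368 0.        ]]
[[0.59187035 0.50979901 0.14      ]
 [0.60373922 0.31164387 0.14      ]
 [0.61440068 0.13296236 0.14      ]]
[[0.36180363 0.52529794 0.        ]]
t 1.45 pos [ 0.184  -0.5448  0.1806] phi 0.326 tilt 0.0 open 0.0913 F [ 0.7 -1.  -0.8] q [-1.27  0.32  1.56  0.    1.26 -0.02]
(0.469, 0.14, 0.25, 1.5708) -> slide [0.4891, -0.5576, -0.0695] turn -1.245
```

Call:
send_rows(increments=[{"slide":[0.01,-0.01,-0.06],"turn":-0.1,"fingers":1},{"slide":[0.05,-0.06,-0.09],"turn":-0.25,"fingers":1},{"slide":[0.1,-0.11,-0.09],"turn":-0.4,"fingers":1},{"slide":[0.14,-0.16,-0.09],"turn":-0.55,"fingers":1},{"slide":[0.18,-0.21,-0.09],"turn":-0.7,"fingers":1},{"slide":[0.22,-0.25,-0.09],"turn":-0.85,"fingers":1},{"slide":[0.26,-0.3,-0.09],"turn":-1.0,"fingers":1},{"slide":[0.3,-0.35,-0.09],"turn":-1.15,"fingers":1},{"slide":[0.34,-0.39,-0.09],"turn":-1.245,"fingers":1},{"slide":[0.38,-0.43,-0.09],"turn":-1.245,"fingers":1}])

```text
time: 2.7
position: [0.4053, -0.0172, 0.271]
ee_rot: [0.707, 0.707, 0.0, 0.001]
ft_force: [1.6, -0.6, -0.3]
opening: 0.091
```

```bash
python3 -c "
from h import *
go((.469,.14,.25,1.5708),(.469,.14,.15,1.5708))"
```

```text
t 2.7 pos [ 0.4053 -0.0172  0.271 ] phi 1.572 tilt 0.002 open 0.091 F [ 1.6 -0.6 -0.3] q [-0.07 -0.    1.74 -0.    1.41 -0.07]
(0.469, 0.14, 0.25, 1.5708) -> slide [0.1571, 0.0638, 0.021] turn 0.0008
(0.469, 0.14, 0.15, 1.5708) -> slide [0.1572, 0.0636, 0.121] turn 0.0008
```

Call:
send_rows(increments=[{"slide":[0.05,0.02,0.01],"turn":0,"fingers":1},{"slide":[0.105,0.045,0.03],"turn":0,"fingers":1},{"slide":[0.145,0.06,0.06],"turn":0,"fingers":1},{"slide":[0.157,0.064,0.09],"turn":0,"fingers":1},{"slide":[0.157,0.064,0.12],"turn":0,"fingers":1},{"slide":[0.157,0.064,0.15],"turn":0,"fingers":1},{"slide":[0.157,0.064,0.18],"turn":0,"fingers":1},{"slide":[0.157,0.064,0.205],"turn":0,"fingers":1},{"slide":[0.157,0.064,0.222],"turn":0,"fingers":1},{"slide":[0.157,0.064,0.224],"turn":0,"fingers":1}])

```text
time: 3.95
position: [0.4687, 0.1395, 0.0461]
ee_rot: [0.707, 0.707, -0.001, 0.0]
ft_force: [-0.6, -0.5, 0.2]
opening: 0.0912
```

Call:
send_rows(increments=[{"slide":[0,0,0],"turn":0,"fingers":0.7},{"slide":[0,0,0],"turn":0,"fingers":0.4},{"slide":[0,0,0],"turn":0,"fingers":0.4},{"slide":[0,0,0],"turn":0,"fingers":0.3},{"slide":[0,0,0],"turn":0,"fingers":0.3},{"slide":[0,0,0],"turn":0,"fingers":0.3},{"slide":[0,0,0],"turn":0,"fingers":0.3},{"slide":[0,0,-0.005],"turn":0,"fingers":0.3},{"slide":[0,0,-0.015],"turn":0,"fingers":0.3},{"slide":[0,0,-0.03],"turn":0,"fingers":0.3}])

```text
time: 5.2
position: [0.4685, 0.1395, 0.0766]
ee_rot: [0.707, 0.707, -0.001, 0.0]
ft_force: [-0.9, -0.1, -1.9]
opening: 0.0401
```

```bash
python3 -c "
from h import *
x,y=sh(SH[3],-.1095); z=.09+.049
go((x,y,.21,1.5708+.056),(x,y,z,1.6268))
p=shot('scene'); cv2.imwrite('pics/g1.png',cv2.cvtColor(cv2.resize(np.asarray(p['pixels'])[150:300,140:340],(800,600)),cv2.COLOR_RGB2BGR))"
```

```text
t 5.2 pos [0.4685 0.1395 0.0766] phi 1.572 tilt 0.002 open 0.0401 F [-0.9 -0.1 -1.9] q [ 0.27  0.28  1.91 -0.    0.95  0.27]
(np.float64(0.6403281562150323), np.float64(-0.26593502766177834), 0.21, 1.6268) -> slide [-0.4058, 0.1713, -0.133] turn -0.0552
(np.float64(0.6403281562150323), np.float64(-0.26593502766177834), 0.139, 1.6268) -> slide [-0.4057, 0.1714, -0.062] turn -0.0552
```

View pics/g1.png

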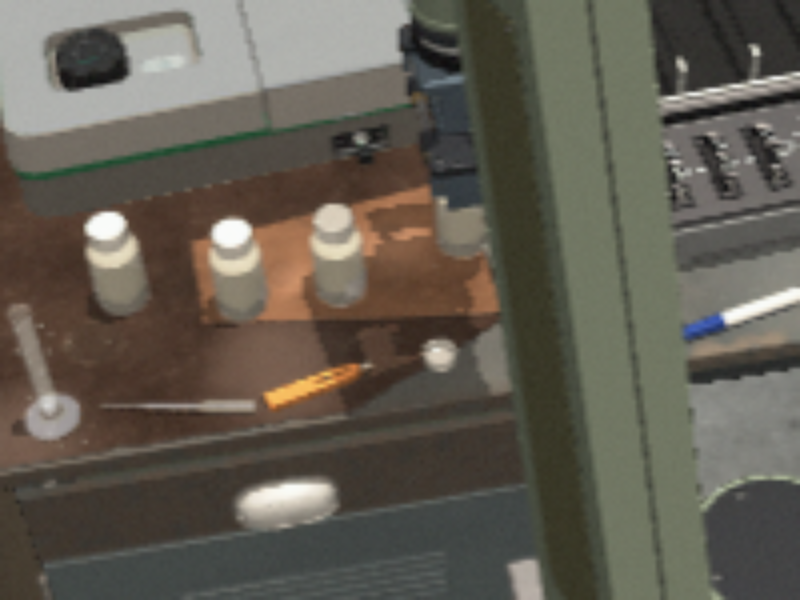

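```bash
python3 -c "
from h import *
p=shot('scene')
for z in (.0,.02,.03,.035,.04): print(z,(proj(p,[(.4685-.024*.9,.1395+.005,z)])-[140,150])*4)"
```

```text
0.0 [[461.10742955 284.14180217]]
0.02 [[460.64362076 270.41635727]]
0.03 [[460.40863741 263.46229038]]
0.035 [[460.29036428 259.96207226]]
0.04 [[460.17156563 256.44626263]]
```

Call:
send_rows(increments=[{"slide":[0,0,-0.03],"turn":0,"fingers":0.3},{"slide":[0,0,-0.07],"turn":0,"fingers":0.3},{"slide":[-0.01,0.005,-0.11],"turn":0,"fingers":0.3},{"slide":[-0.04,0.02,-0.135],"turn":-0.01,"fingers":0.3},{"slide":[-0.08,0.035,-0.14],"turn":-0.02,"fingers":0.3},{"slide":[-0.13,0.055,-0.14],"turn":-0.03,"fingers":0.3},{"slide":[-0.18,0.075,-0.14],"turn":-0.04,"fingers":0.3},{"slide":[-0.23,0.1,-0.14],"turn":-0.05,"fingers":0.3},{"slide":[-0.28,0.12,-0.14],"turn":-0.055,"fingers":0.3},{"slide":[-0.33,0.14,-0.14],"turn":-0.055,"fingers":0.3}])

```text
time: 6.55
position: [0.6104, -0.1915, 0.218]
ee_rot: [0.687, 0.727, 0.001, 0.001]
ft_force: [1.1, 1.3, -1.1]
opening: 0.0407
```

```bash
python3 -c "
from h import *
x,y=sh(SH[3],-.1095)
go((x,y,.21,1.6268),(x,y,.137,1.6268))"
```

```text
t 6.55 pos [ 0.6104 -0.1915  0.218 ] phi 1.626 tilt 0.003 open 0.0407 F [ 1.1  1.3 -1.1] q [-0.32  0.4   1.34  0.    1.39 -0.38]
(np.float64(0.6403281562150323), np.float64(-0.26593502766177834), 0.21, 1.6268) -> slide [-0.076, 0.0258, 0.0081] turn -0.0004
(np.float64(0.6403281562150323), np.float64(-0.26593502766177834), 0.137, 1.6268) -> slide [-0.076, 0.0256, 0.0811] turn -0.0004
```

Call:
send_rows(increments=[{"slide":[-0.03,0.01,0.0],"turn":0,"fingers":0.3},{"slide":[-0.055,0.02,0.0],"turn":0,"fingers":0.3},{"slide":[-0.07,0.025,0.005],"turn":0,"fingers":0.3},{"slide":[-0.076,0.026,0.015],"turn":0,"fingers":0.3},{"slide":[-0.076,0.026,0.02],"turn":0,"fingers":0.3},{"slide":[-0.076,0.026,0.02],"turn":0,"fingers":0.3},{"slide":[-0.076,0.026,0.02],"turn":0,"fingers":0.3},{"slide":[-0.076,0.026,0.02],"turn":0,"fingers":0.3},{"slide":[-0.076,0.026,0.02],"turn":0,"fingers":0.3},{"slide":[-0.076,0.026,0.02],"turn":0,"fingers":0.3}])

```text
time: 7.8
position: [0.6406, -0.2659, 0.1982]
ee_rot: [0.687, 0.727, 0.001, 0.001]
ft_force: [0.7, -0.6, -1.5]
opening: 0.0406
```

```bash
python3 -c "
from h import *
x,y=sh(SH[3],-.1095)
go((x,y,.137,1.6268))
p=shot('scene'); a=np.asarray(p['pixels'])[90:240,250:450]
t=shot('top'); b=np.asarray(t['pixels'])[100:220,270:430]
cv2.imwrite('pics/p1.png',cv2.cvtColor(np.vstack([cv2.resize(a,(400,300)),cv2.resize(b,(400,300))]),cv2.COLOR_RGB2BGR))"
```

```text
t 7.8 pos [ 0.6406 -0.2659  0.1982] phi 1.626 tilt 0.003 open 0.0406 F [ 0.7 -0.6 -1.5] q [-0.41  0.5   1.23  0.    1.41 -0.47]
(np.float64(0.6403281562150323), np.float64(-0.26593502766177834), 0.137, 1.6268) -> slide [-0.0, -0.0005, 0.0612] turn -0.0003
```

View pics/p1.png

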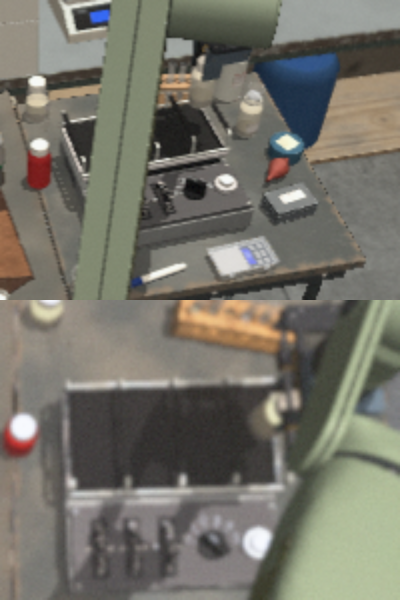

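Call:
send_rows(increments=[{"slide":[0,0,0.015],"turn":0,"fingers":0.3},{"slide":[0,0,0.03],"turn":0,"fingers":0.3},{"slide":[0,0,0.045],"turn":0,"fingers":0.3},{"slide":[0,0,0.054],"turn":0,"fingers":0.3},{"slide":[0,0,0.058],"turn":0,"fingers":0.3},{"slide":[0,0,0.06],"turn":0,"fingers":0.3},{"slide":[0,0,0.062],"turn":0,"fingers":0.3},{"slide":[0,0,0.063],"turn":0,"fingers":0.3},{"slide":[0,0,0.064],"turn":0,"fingers":0.3},{"slide":[0,0,0.064],"turn":0,"fingers":0.3}])

```text
time: 9.15
position: [0.6408, -0.266, 0.1342]
ee_rot: [0.687, 0.726, 0.001, 0.001]
ft_force: [-0.4, 0.2, -2.0]
opening: 0.0405
```

Call:
send_rows(increments=[{"slide":[0,0,0.001],"turn":0,"fingers":0.3},{"slide":[0,0,0.001],"turn":0,"fingers":0.3},{"slide":[0,0,0.002],"turn":0,"fingers":0.3},{"slide":[0,0,0.002],"turn":0,"fingers":0.3},{"slide":[0,0,0.003],"turn":0,"fingers":0.3},{"slide":[0,0,0.003],"turn":0,"fingers":0.3},{"slide":[0,0,0.004],"turn":0,"fingers":0.3},{"slide":[0,0,0.004],"turn":0,"fingers":0.3},{"slide":[0,0,0.004],"turn":0,"fingers":0.3},{"slide":[0,0,0.004],"turn":0,"fingers":0.3}])

```text
time: 10.4
position: [0.6412, -0.2663, 0.1324]
ee_rot: [0.687, 0.727, 0.001, 0.002]
ft_force: [-2.3, 0.9, 8.2]
opening: 0.0407
```

Call:
send_rows(increments=[{"slide":[0,0,-0.001],"turn":0,"fingers":0.6},{"slide":[0,0,-0.001],"turn":0,"fingers":0.8},{"slide":[0,0,-0.001],"turn":0,"fingers":1},{"slide":[0,0,-0.001],"turn":0,"fingers":1},{"slide":[0,0,-0.02],"turn":0,"fingers":1},{"slide":[0,0,-0.05],"turn":0,"fingers":1},{"slide":[0,0,-0.08],"turn":0,"fingers":1},{"slide":[0,0,-0.1],"turn":0,"fingers":1},{"slide":[0.04,0,-0.12],"turn":0,"fingers":1},{"slide":[0.09,-0.02,-0.12],"turn":0,"fingers":1}])

```text
time: 11.65
position: [0.6171, -0.1772, 0.2532]
ee_rot: [0.688, 0.726, 0.002, 0.004]
ft_force: [0.9, 1.0, -0.3]
opening: 0.0916
```

```bash
cat > view.py <<'E'
from h import *
import sys
p=shot('scene'); a=np.asarray(p['pixels'])[90:280,130:430]
t=shot('top'); b=np.asarray(t['pixels'])[80:250,120:430]
cv2.imwrite(f'pics/{sys.argv[1]}.png',cv2.cvtColor(np.hstack([cv2.resize(a,(400,300)),cv2.resize(b,(400,300))]),cv2.COLOR_RGB2BGR))
img=np.asarray(t['pixels']).astype(int); w=((img.min(2)>200)&(img.max(2)-img.min(2)<30)).astype(np.uint8)
n,lab,st,ce=cv2.connectedComponentsWithStats(w)
for i in range(1,n):
    if 30<st[i,4]<120 and 130<st[i,0]<400 and 60<ce[i,1]<220: print(st[i].tolist(),'bench',np.round(at_z(t,[ce[i]],.106),3)[0,:2],'plat',np.round(at_z(t,[ce[i]],.194),3)[0,:2])
E
python3 view.py v2; python3 -c "
from h import *
go((.457,.256,.24,1.5708),(.457,.256,.047,1.5708))"
```

```text
[285, 92, 10, 10, 81] bench [0.836 0.016] plat [0.8   0.023]
[275, 146, 9, 9, 69] bench [0.642 0.05 ] plat [0.62  0.055]
[185, 197, 11, 11, 87] bench [0.458 0.347] plat [0.45 0.33]
[142, 198, 10, 11, 75] bench [0.45  0.492] plat [0.443 0.464]
[212, 198, 11, 10, 89] bench [0.457 0.256] plat [0.45  0.245]
t 11.75 pos [ 0.6137 -0.1731  0.253 ] phi 1.63 tilt 0.004 open 0.0914 F [ 0.5 -1.5  0.2] q [-0.29  0.39  1.28  0.    1.47 -0.35]
(0.457, 0.256, 0.24, 1.5708) -> slide [0.4376, -0.131, 0.0129] turn 0.0594
(0.457, 0.256, 0.047, 1.5708) -> slide [0.4374, -0.1319, 0.2059] turn 0.0594
```

View pics/v2.png

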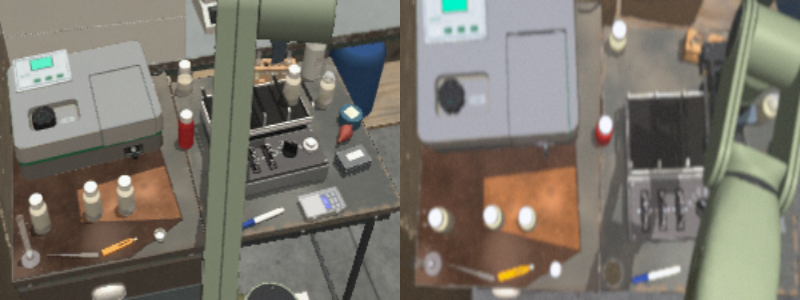

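Bottle d is in the right lane. Bottle a has been knocked to (0.450, 0.492), and the other two are unmoved. I'll take c next.

Call:
send_rows(increments=[{"slide":[0.06,-0.02,0.0],"turn":0.01,"fingers":1},{"slide":[0.12,-0.04,0.0],"turn":0.03,"fingers":1},{"slide":[0.18,-0.055,0.0],"turn":0.04,"fingers":1},{"slide":[0.24,-0.075,0.0],"turn":0.06,"fingers":1},{"slide":[0.3,-0.09,0.0],"turn":0.06,"fingers":1},{"slide":[0.36,-0.11,0.01],"turn":0.06,"fingers":1},{"slide":[0.41,-0.125,0.03],"turn":0.06,"fingers":1},{"slide":[0.435,-0.131,0.06],"turn":0.06,"fingers":1},{"slide":[0.437,-0.132,0.09],"turn":0.06,"fingers":1},{"slide":[0.437,-0.132,0.12],"turn":0.06,"fingers":1}])

```text
time: 13.0
position: [0.4568, 0.2559, 0.1319]
ee_rot: [0.707, 0.707, 0.002, 0.001]
ft_force: [-0.1, 0.6, -0.6]
opening: 0.0911
```

```bash
python3 -c "
from h import *
go((.457,.256,.046,1.5708))"
```

```text
t 13.0 pos [0.4568 0.2559 0.1319] phi 1.571 tilt 0.005 open 0.0911 F [-0.1  0.6 -0.6] q [ 0.49  0.27  1.76 -0.    1.1   0.49]
(0.457, 0.256, 0.046, 1.5708) -> slide [-0.0, -0.0001, 0.0859] turn 0.0006
```

Call:
send_rows(increments=[{"slide":[0,0,0.03],"turn":0,"fingers":1},{"slide":[0,0,0.06],"turn":0,"fingers":1},{"slide":[0,0,0.08],"turn":0,"fingers":1},{"slide":[0,0,0.086],"turn":0,"fingers":0.8},{"slide":[0,0,0.086],"turn":0,"fingers":0.5},{"slide":[0,0,0.086],"turn":0,"fingers":0.3},{"slide":[0,0,0.086],"turn":0,"fingers":0.3},{"slide":[0,0,0.086],"turn":0,"fingers":0.3},{"slide":[0,0,0.086],"turn":0,"fingers":0.3},{"slide":[0,0,0.086],"turn":0,"fingers":0.3}])

```text
time: 14.25
position: [0.4575, 0.2561, 0.0461]
ee_rot: [0.707, 0.707, 0.002, 0.001]
ft_force: [0.8, 0.1, 0.9]
opening: 0.0402
```

```bash
python3 -c "
from h import *
x,y=sh(SH[3],-.0365)
go((x,y,.21,1.6268),(x,y,.137,1.6268))"
```

```text
t 14.25 pos [0.4575 0.2561 0.0461] phi 1.571 tilt 0.006 open 0.0402 F [0.8 0.1 0.9] q [ 0.49  0.36  1.88 -0.    0.9   0.49]
(np.float64(0.6362422925413621), np.float64(-0.19304946175164645), 0.21, 1.6268) -> slide [-0.4491, 0.1793, -0.1636] turn -0.0553
(np.float64(0.6362422925413621), np.float64(-0.19304946175164645), 0.137, 1.6268) -> slide [-0.4492, 0.1789, -0.0906] turn -0.0553
```

Call:
send_rows(increments=[{"slide":[0,0,-0.04],"turn":0,"fingers":0.3},{"slide":[0,0,-0.09],"turn":0,"fingers":0.3},{"slide":[0,0,-0.14],"turn":0,"fingers":0.3},{"slide":[-0.03,0.01,-0.165],"turn":0,"fingers":0.3},{"slide":[-0.08,0.03,-0.17],"turn":-0.01,"fingers":0.3},{"slide":[-0.14,0.055,-0.17],"turn":-0.02,"fingers":0.3},{"slide":[-0.195,0.08,-0.17],"turn":-0.03,"fingers":0.3},{"slide":[-0.25,0.1,-0.17],"turn":-0.04,"fingers":0.3},{"slide":[-0.305,0.12,-0.17],"turn":-0.05,"fingers":0.3},{"slide":[-0.36,0.145,-0.17],"turn":-0.055,"fingers":0.3}])

```text
time: 15.5
position: [0.6016, -0.1056, 0.2158]
ee_rot: [0.687, 0.726, 0.002, 0.001]
ft_force: [0.9, 0.4, -1.5]
opening: 0.0401
```

```bash
python3 -c "
from h import *
x,y=sh(SH[3],-.0365)
go((x,y,.21,1.6268),(x,y,.1322,1.6268))"
```

```text
t 15.5 pos [ 0.6016 -0.1056  0.2158] phi 1.626 tilt 0.005 open 0.0401 F [ 0.9  0.4 -1.5] q [-0.19  0.36  1.42  0.    1.36 -0.25]
(np.float64(0.6362422925413621), np.float64(-0.19304946175164645), 0.21, 1.6268) -> slide [-0.0892, 0.0297, 0.0058] turn -0.0004
(np.float64(0.6362422925413621), np.float64(-0.19304946175164645), 0.1322, 1.6268) -> slide [-0.0894, 0.0294, 0.0836] turn -0.0004
```

Call:
send_rows(increments=[{"slide":[-0.04,0.013,0.0],"turn":0,"fingers":0.3},{"slide":[-0.07,0.023,0.0],"turn":0,"fingers":0.3},{"slide":[-0.087,0.029,0.005],"turn":0,"fingers":0.3},{"slide":[-0.089,0.0295,0.01],"turn":0,"fingers":0.3},{"slide":[-0.089,0.0295,0.02],"turn":0,"fingers":0.3},{"slide":[-0.089,0.0295,0.04],"turn":0,"fingers":0.3},{"slide":[-0.089,0.0295,0.06],"turn":0,"fingers":0.3},{"slide":[-0.089,0.0295,0.074],"turn":0,"fingers":0.3},{"slide":[-0.089,0.0295,0.08],"turn":0,"fingers":0.3},{"slide":[-0.089,0.0295,0.083],"turn":0,"fingers":0.3}])

```text
time: 16.75
position: [0.6365, -0.1924, 0.1329]
ee_rot: [0.687, 0.727, 0.002, 0.001]
ft_force: [-0.3, -0.3, -1.0]
opening: 0.0399
```

Call:
send_rows(increments=[{"slide":[0,0,0.001],"turn":0,"fingers":0.3},{"slide":[0,0,0.002],"turn":0,"fingers":0.3},{"slide":[0,0,0.002],"turn":0,"fingers":0.5},{"slide":[0,0,0.0],"turn":0,"fingers":0.8},{"slide":[0,0,0.0],"turn":0,"fingers":1},{"slide":[0,0,0.0],"turn":0,"fingers":1},{"slide":[0,0,-0.03],"turn":0,"fingers":1},{"slide":[0,0,-0.07],"turn":0,"fingers":1},{"slide":[0,0,-0.11],"turn":0,"fingers":1},{"slide":[0.04,-0.01,-0.12],"turn":0,"fingers":1}])

```text
time: 18.0
position: [0.6255, -0.1552, 0.2556]
ee_rot: [0.688, 0.725, 0.003, 0.004]
ft_force: [0.8, 0.6, -1.2]
opening: 0.0908
```

```bash
python3 view.py v3; python3 -c "
from h import *
go((.458,.347,.24,1.5708),(.458,.347,.046,1.5708))"
```

```text
[285, 92, 10, 10, 81] bench [0.836 0.016] plat [0.8   0.023]
[275, 146, 9, 9, 69] bench [0.642 0.05 ] plat [0.62  0.055]
[377, 146, 8, 6, 33] bench [ 0.655 -0.3  ] plat [ 0.633 -0.269]
[185, 197, 11, 10, 87] bench [0.458 0.347] plat [0.45 0.33]
[142, 198, 11, 11, 77] bench [0.45  0.492] plat [0.443 0.464]
t 18.1 pos [ 0.6238 -0.1506  0.2554] phi 1.629 tilt 0.008 open 0.0911 F [ 0.1  0.  -0.2] q [-0.26  0.39  1.27  0.01  1.47 -0.32]
(0.458, 0.347, 0.24, 1.5708) -> slide [0.5064, -0.1365, 0.0156] turn 0.0584
(0.458, 0.347, 0.046, 1.5708) -> slide [0.5059, -0.1381, 0.2096] turn 0.0584
```

View pics/v3.png

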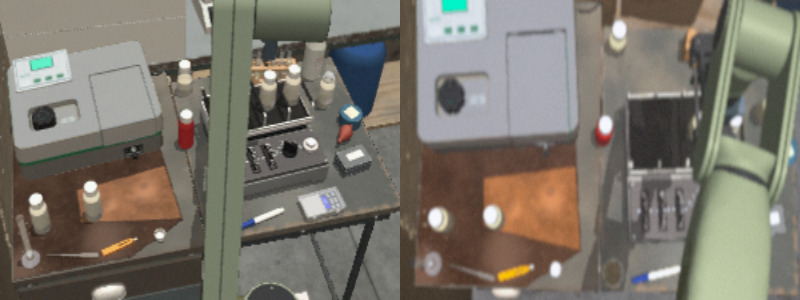

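Two bottles stand in the right-hand lanes, seen at scene crop (270,90) and (292,85). Next is bottle b.

Call:
send_rows(increments=[{"slide":[0.06,-0.015,0.0],"turn":0.01,"fingers":1},{"slide":[0.12,-0.032,0.0],"turn":0.03,"fingers":1},{"slide":[0.18,-0.048,0.0],"turn":0.04,"fingers":1},{"slide":[0.24,-0.065,0.0],"turn":0.058,"fingers":1},{"slide":[0.3,-0.08,0.0],"turn":0.058,"fingers":1},{"slide":[0.36,-0.1,0.0],"turn":0.058,"fingers":1},{"slide":[0.42,-0.115,0.02],"turn":0.058,"fingers":1},{"slide":[0.475,-0.13,0.04],"turn":0.058,"fingers":1},{"slide":[0.504,-0.137,0.07],"turn":0.058,"fingers":1},{"slide":[0.506,-0.138,0.1],"turn":0.058,"fingers":1}])

```text
time: 19.35
position: [0.4565, 0.3488, 0.154]
ee_rot: [0.706, 0.708, 0.004, 0.002]
ft_force: [-0.1, -0.2, -0.3]
opening: 0.0914
```

```bash
python3 -c "
from h import *
go((.458,.347,.046,1.5708))"
```

```text
t 19.35 pos [0.4565 0.3488 0.154 ] phi 1.575 tilt 0.008 open 0.0914 F [-0.1 -0.2 -0.3] q [ 0.63  0.33  1.62 -0.    1.19  0.63]
(0.458, 0.347, 0.046, 1.5708) -> slide [-0.0021, 0.0007, 0.108] turn 0.0039
```

Call:
send_rows(increments=[{"slide":[-0.002,0.001,0.035],"turn":0.004,"fingers":1},{"slide":[-0.002,0.001,0.07],"turn":0.004,"fingers":1},{"slide":[-0.002,0.001,0.1],"turn":0.004,"fingers":1},{"slide":[-0.002,0.001,0.108],"turn":0.004,"fingers":0.9},{"slide":[-0.002,0.001,0.108],"turn":0.004,"fingers":0.6},{"slide":[-0.002,0.001,0.108],"turn":0.004,"fingers":0.3},{"slide":[-0.002,0.001,0.108],"turn":0.004,"fingers":0.3},{"slide":[-0.002,0.001,0.108],"turn":0.004,"fingers":0.3},{"slide":[-0.002,0.001,0.108],"turn":0.004,"fingers":0.3},{"slide":[-0.002,0.001,0.108],"turn":0.004,"fingers":0.3}])

```text
time: 20.6
position: [0.4587, 0.3473, 0.0465]
ee_rot: [0.707, 0.707, 0.004, 0.002]
ft_force: [-0.0, -0.9, 1.9]
opening: 0.0402
```

```bash
python3 -c "
from h import *
x,y=sh(SH[3],.0365)
go((x,y,.21,1.6268),(x,y,.1322,1.6268))"
```

```text
t 20.6 pos [0.4587 0.3473 0.0465] phi 1.571 tilt 0.009 open 0.0402 F [-0.  -0.9  1.9] q [ 0.63  0.43  1.76 -0.    0.94  0.63]
(np.float64(0.6321564288676919), np.float64(-0.12016389584151455), 0.21, 1.6268) -> slide [-0.4669, 0.1749, -0.1637] turn -0.056
(np.float64(0.6321564288676919), np.float64(-0.12016389584151455), 0.1322, 1.6268) -> slide [-0.4671, 0.1742, -0.0859] turn -0.056
```

Call:
send_rows(increments=[{"slide":[0,0,-0.04],"turn":0,"fingers":0.3},{"slide":[0,0,-0.09],"turn":0,"fingers":0.3},{"slide":[0,0,-0.14],"turn":0,"fingers":0.3},{"slide":[-0.03,0.01,-0.165],"turn":0,"fingers":0.3},{"slide":[-0.08,0.03,-0.17],"turn":-0.01,"fingers":0.3},{"slide":[-0.14,0.05,-0.17],"turn":-0.02,"fingers":0.3},{"slide":[-0.2,0.075,-0.17],"turn":-0.03,"fingers":0.3},{"slide":[-0.26,0.097,-0.17],"turn":-0.04,"fingers":0.3},{"slide":[-0.32,0.12,-0.17],"turn":-0.05,"fingers":0.3},{"slide":[-0.38,0.142,-0.17],"turn":-0.056,"fingers":0.3}])

```text
time: 21.85
position: [0.5966, -0.0278, 0.2158]
ee_rot: [0.687, 0.727, 0.004, 0.001]
ft_force: [0.4, -0.2, -0.9]
opening: 0.0405
```

```bash
python3 -c "
from h import *
x,y=sh(SH[3],.0365)
go((x,y,.21,1.6268),(x,y,.1322,1.6268))"
```

```text
t 21.85 pos [ 0.5966 -0.0278  0.2158] phi 1.627 tilt 0.008 open 0.0405 F [ 0.4 -0.2 -0.9] q [-0.07  0.33  1.46  0.    1.35 -0.13]
(np.float64(0.6321564288676919), np.float64(-0.12016389584151455), 0.21, 1.6268) -> slide [-0.0942, 0.0303, 0.0057] turn 0.0001
(np.float64(0.6321564288676919), np.float64(-0.12016389584151455), 0.1322, 1.6268) -> slide [-0.0945, 0.0297, 0.0835] turn 0.0001
```

Call:
send_rows(increments=[{"slide":[-0.04,0.013,0.0],"turn":0,"fingers":0.3},{"slide":[-0.075,0.023,0.0],"turn":0,"fingers":0.3},{"slide":[-0.092,0.029,0.005],"turn":0,"fingers":0.3},{"slide":[-0.0945,0.03,0.01],"turn":0,"fingers":0.3},{"slide":[-0.0945,0.03,0.02],"turn":0,"fingers":0.3},{"slide":[-0.0945,0.03,0.04],"turn":0,"fingers":0.3},{"slide":[-0.0945,0.03,0.06],"turn":0,"fingers":0.3},{"slide":[-0.0945,0.03,0.074],"turn":0,"fingers":0.3},{"slide":[-0.0945,0.03,0.08],"turn":0,"fingers":0.3},{"slide":[-0.0945,0.03,0.083],"turn":0,"fingers":0.3}])

```text
time: 23.1
position: [0.6326, -0.1198, 0.133]
ee_rot: [0.687, 0.727, 0.004, 0.001]
ft_force: [-2.3, 0.7, 7.8]
opening: 0.0401
```

Call:
send_rows(increments=[{"slide":[0,0,0.001],"turn":0,"fingers":0.3},{"slide":[0,0,0.002],"turn":0,"fingers":0.3},{"slide":[0,0,0.002],"turn":0,"fingers":0.5},{"slide":[0,0,0.0],"turn":0,"fingers":0.8},{"slide":[0,0,0.0],"turn":0,"fingers":1},{"slide":[0,0,0.0],"turn":0,"fingers":1},{"slide":[0,0,-0.03],"turn":0,"fingers":1},{"slide":[0,0,-0.07],"turn":0,"fingers":1},{"slide":[0,0,-0.11],"turn":0,"fingers":1},{"slide":[0.04,-0.01,-0.12],"turn":-0.05,"fingers":1}])

```text
time: 24.35
position: [0.6213, -0.0826, 0.2558]
ee_rot: [0.669, 0.743, 0.005, 0.004]
ft_force: [-0.6, 0.3, -0.6]
opening: 0.091
```

```bash
python3 view.py v4; python3 -c "
from h import *
go((.450,.492,.24,2.77),(.45,.492,.046,2.77))"
```

```text
[285, 92, 10, 10, 81] bench [0.836 0.016] plat [0.8   0.023]
[352, 144, 10, 9, 58] bench [ 0.653 -0.217] plat [ 0.631 -0.192]
[275, 146, 9, 7, 48] bench [0.645 0.05 ] plat [0.624 0.055]
[142, 198, 10, 11, 75] bench [0.45  0.492] plat [0.443 0.464]
t 24.45 pos [ 0.6194 -0.0782  0.2553] phi 1.68 tilt 0.012 open 0.0911 F [-0.1 -0.6 -0.3] q [-0.15  0.36  1.32  0.01  1.45 -0.26]
(0.45, 0.492, 0.24, 2.77) -> slide [0.5852, -0.1063, 0.0165] turn -1.0897
(0.45, 0.492, 0.046, 2.77) -> slide [0.5844, -0.1085, 0.2105] turn -1.0897
```

View pics/v4.png

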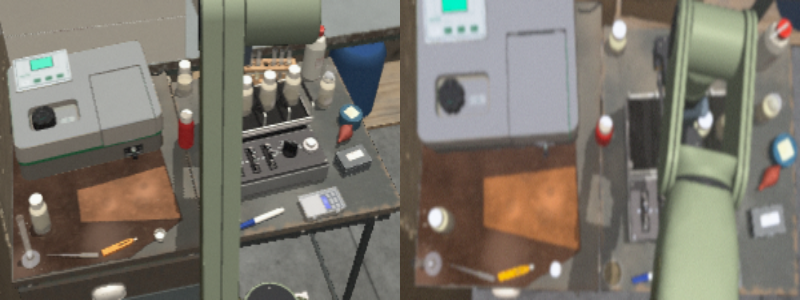

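Call:
send_rows(increments=[{"slide":[0.06,-0.011,0.0],"turn":-0.11,"fingers":1},{"slide":[0.12,-0.022,0.0],"turn":-0.23,"fingers":1},{"slide":[0.18,-0.033,0.0],"turn":-0.35,"fingers":1},{"slide":[0.24,-0.044,0.0],"turn":-0.47,"fingers":1},{"slide":[0.3,-0.055,0.0],"turn":-0.59,"fingers":1},{"slide":[0.36,-0.066,0.0],"turn":-0.71,"fingers":1},{"slide":[0.42,-0.077,0.0],"turn":-0.83,"fingers":1},{"slide":[0.48,-0.088,0.0],"turn":-0.95,"fingers":1},{"slide":[0.53,-0.098,0.0],"turn":-1.06,"fingers":1},{"slide":[0.57,-0.105,0.01],"turn":-1.09,"fingers":1}])

```text
time: 25.7
position: [0.4525, 0.4791, 0.2463]
ee_rot: [0.183, 0.983, 0.004, 0.005]
ft_force: [1.2, -0.5, 0.1]
opening: 0.0911
```

```bash
python3 view.py v5; python3 -c "
from h import *
go((.450,.492,.046,2.77))"
```

```text
[140, 76, 11, 14, 108] bench [0.877 0.527] plat [0.838 0.497]
[285, 92, 10, 9, 75] bench [0.836 0.016] plat [0.8   0.023]
[375, 141, 10, 10, 76] bench [ 0.664 -0.295] plat [ 0.642 -0.265]
[329, 143, 10, 10, 79] bench [ 0.654 -0.137] plat [ 0.632 -0.119]
[352, 143, 10, 9, 73] bench [ 0.658 -0.216] plat [ 0.636 -0.191]
[275, 146, 9, 9, 67] bench [0.641 0.051] plat [0.62  0.056]
[368, 191, 11, 12, 101] bench [ 0.488 -0.271] plat [ 0.478 -0.242]
t 25.8 pos [0.4509 0.48   0.2436] phi 2.775 tilt 0.009 open 0.0914 F [ 0.  -0.7 -0.4] q [ 0.8   0.42  1.25 -0.    1.46 -0.4 ]
(0.45, 0.492, 0.046, 2.77) -> slide [0.0064, 0.0095, 0.1977] turn 0.0046
```

View pics/v5.png

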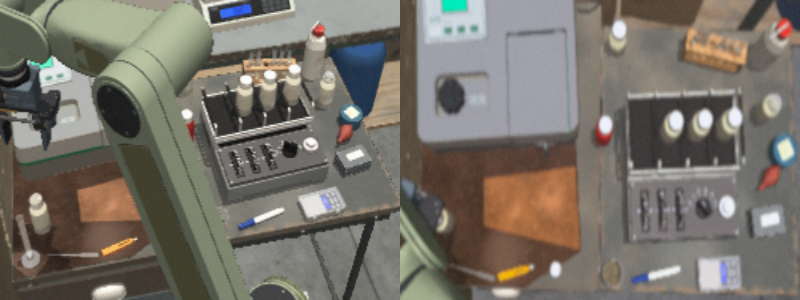

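```bash
cat > avg.py <<'E'
from h import *
import sys
n=int(sys.argv[2])
a=np.mean([np.asarray(shot('scene')['pixels']).astype(float) for _ in range(n)],0)
b=np.mean([np.asarray(shot('top')['pixels']).astype(float) for _ in range(n)],0)
np.savez(f'{sys.argv[1]}.npz',a=a,b=b)
a=a[180:225,270:345]; b=b[170:225,290:385]
f=lambda i,w,h:cv2.resize(np.clip(i*1.3,0,255).astype(np.uint8),(w,h),interpolation=cv2.INTER_CUBIC)
cv2.imwrite(f'pics/{sys.argv[1]}.png',cv2.cvtColor(np.vstack([f(a,600,360),f(b,600,240)]),cv2.COLOR_RGB2BGR))
E
python3 avg.py av1 10
```

```text
(no output)
```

View pics/av1.png

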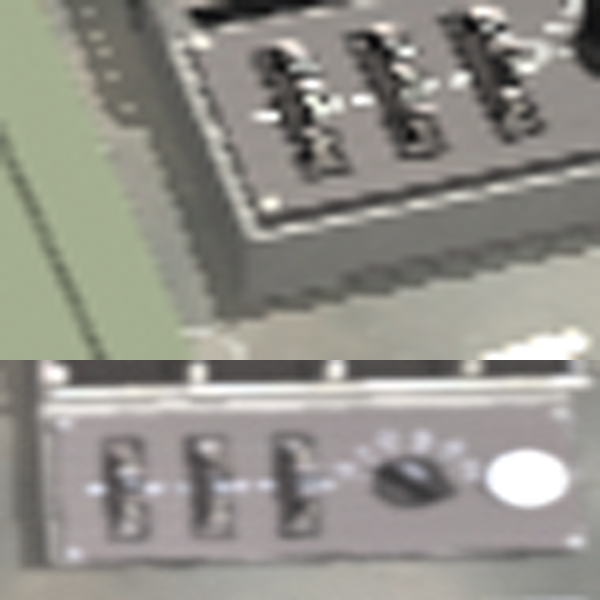

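Call:
send_rows(increments=[{"slide":[0.0065,0.0095,0.03],"turn":0.004,"fingers":1},{"slide":[0.0065,0.0095,0.07],"turn":0.004,"fingers":1},{"slide":[0.0065,0.0095,0.11],"turn":0.004,"fingers":1},{"slide":[0.0065,0.0095,0.15],"turn":0.004,"fingers":1},{"slide":[0.0065,0.0095,0.18],"turn":0.004,"fingers":1},{"slide":[0.0065,0.0095,0.198],"turn":0.004,"fingers":1},{"slide":[0.0065,0.0095,0.198],"turn":0.004,"fingers":0.8},{"slide":[0.0065,0.0095,0.198],"turn":0.004,"fingers":0.5},{"slide":[0.0065,0.0095,0.198],"turn":0.004,"fingers":0.3},{"slide":[0.0065,0.0095,0.198],"turn":0.004,"fingers":0.3}])

```text
time: 28.05
position: [0.4527, 0.4897, 0.0495]
ee_rot: [0.186, 0.982, 0.004, 0.005]
ft_force: [0.5, -0.1, 0.4]
opening: 0.0542
```

Call:
send_rows(increments=[{"slide":[0,0,0],"turn":0,"fingers":0.3},{"slide":[0,0,0],"turn":0,"fingers":0.3},{"slide":[0,0,0],"turn":0,"fingers":0.3},{"slide":[0,0,-0.01],"turn":0,"fingers":0.3},{"slide":[0,0,-0.03],"turn":0,"fingers":0.3},{"slide":[0,0,-0.06],"turn":0,"fingers":0.3},{"slide":[0,0,-0.1],"turn":0,"fingers":0.3},{"slide":[0,0,-0.14],"turn":0,"fingers":0.3},{"slide":[0,0,-0.17],"turn":0,"fingers":0.3},{"slide":[0,0,-0.17],"turn":0,"fingers":0.3}])

```text
time: 29.3
position: [0.4515, 0.4894, 0.2224]
ee_rot: [0.186, 0.982, 0.007, 0.007]
ft_force: [0.4, -1.0, -2.6]
opening: 0.0381
```

```bash
python3 view.py v6; python3 -c "
from h import *
x,y=sh(SH[3],.1095)
go((x,y,.217,1.6268),(x,y,.1322,1.6268))"
```

```text
[140, 76, 11, 14, 114] bench [0.877 0.528] plat [0.839 0.498]
[141, 92, 14, 9, 85] bench [0.825 0.516] plat [0.79  0.486]
[285, 92, 10, 9, 76] bench [0.836 0.016] plat [0.8   0.023]
[375, 141, 10, 10, 76] bench [ 0.664 -0.295] plat [ 0.642 -0.265]
[329, 143, 10, 10, 79] bench [ 0.654 -0.137] plat [ 0.632 -0.119]
[352, 143, 10, 10, 74] bench [ 0.658 -0.216] plat [ 0.636 -0.191]
[275, 146, 9, 9, 68] bench [0.641 0.05 ] plat [0.62  0.055]
[368, 191, 11, 12, 101] bench [ 0.488 -0.271] plat [ 0.478 -0.242]
t 29.4 pos [0.4502 0.4879 0.2184] phi 2.766 tilt 0.012 open 0.0377 F [-1.   0.  -1.6] q [ 0.81  0.44  1.29 -0.    1.41 -0.38]
(np.float64(0.6280705651940217), np.float64(-0.04727832993138263), 0.217, 1.6268) -> slide [-0.3617, -0.4328, 0.0006] turn 1.1395
(np.float64(0.6280705651940217), np.float64(-0.04727832993138263), 0.1322, 1.6268) -> slide [-0.361, -0.4335, 0.0854] turn 1.1395
```

View pics/v6.png

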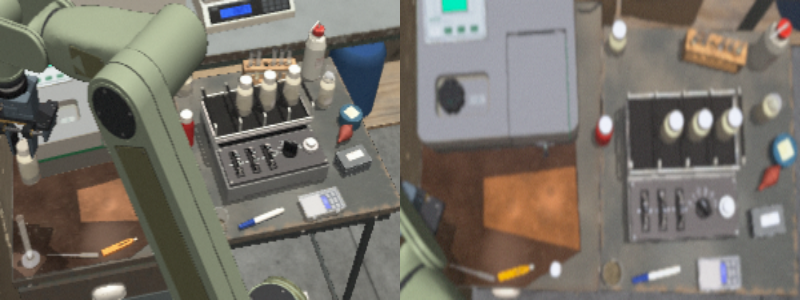

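```bash
python3 -c "
from h import *
p=shot('scene','x7'); a=np.asarray(p['pixels'])[140:225,130:200]
cv2.imwrite('pics/v7.png',cv2.cvtColor(cv2.resize(a,(490,595),interpolation=cv2.INTER_CUBIC),cv2.COLOR_RGB2BGR))
go()
for dz in (.043,.0495,.055):
  for z in (.2184-dz,.2184-dz+.104): print(dz,(proj(p,[(.4502,.4879,z)])-[130,140])*7)
"
```

```text
t 29.45 pos [0.4499 0.4877 0.2175] phi 2.766 tilt 0.01 open 0.038 F [-0.3  0.5 -1.6] q [ 0.81  0.44  1.29 -0.    1.41 -0.38]
0.043 [[167.14730956 439.48755489]]
0.043 [[124.82469759 288.44279919]]
0.0495 [[169.65483993 448.42639259]]
0.0495 [[127.59739042 298.3482731 ]]
0.055 [[171.76462208 455.94645156]]
0.055 [[129.92964724 306.67919236]]
```

View pics/v7.png

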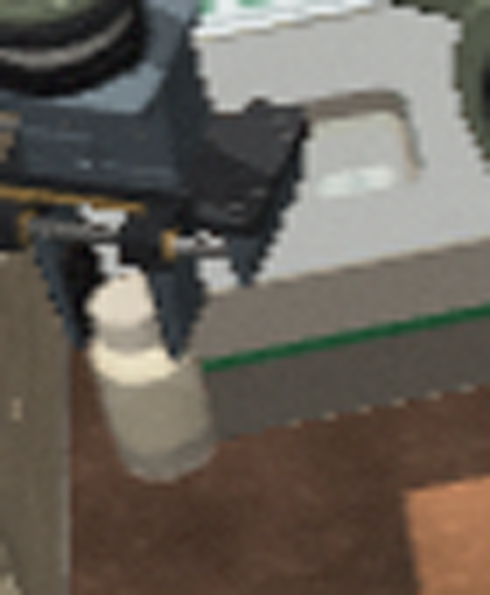

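The last bottle is gripped near its shoulder (fingertips at about (175,355) in the crop), which is too high. I'll set it back down and grip lower.

Call:
send_rows(increments=[{"slide":[0,0,0.03],"turn":0,"fingers":0.3},{"slide":[0,0,0.07],"turn":0,"fingers":0.3},{"slide":[0,0,0.11],"turn":0,"fingers":0.3},{"slide":[0,0,0.14],"turn":0,"fingers":0.3},{"slide":[0,0,0.155],"turn":0,"fingers":0.3},{"slide":[0,0,0.161],"turn":0,"fingers":0.3},{"slide":[0,0,0.164],"turn":0,"fingers":0.3},{"slide":[0,0,0.166],"turn":0,"fingers":0.3},{"slide":[0,0,0.167],"turn":0,"fingers":0.3},{"slide":[0,0,0.167],"turn":0,"fingers":0.3}])

```text
time: 30.7
position: [0.4516, 0.4885, 0.051]
ee_rot: [0.186, 0.982, 0.003, 0.005]
ft_force: [0.3, 0.1, -1.9]
opening: 0.0382
```

```bash
python3 -c "
from h import *
go((.45,.4877,.039))
p=shot('scene','x8'); a=np.asarray(p['pixels'])[180:265,130:200]
cv2.imwrite('pics/v8.png',cv2.cvtColor(cv2.resize(a,(490,595),interpolation=cv2.INTER_CUBIC),cv2.COLOR_RGB2BGR))
"
```

```text
t 30.7 pos [0.4516 0.4885 0.051 ] phi 2.766 tilt 0.011 open 0.0382 F [ 0.3  0.1 -1.9] q [ 0.81  0.55  1.53 -0.    1.05 -0.38]
(0.45, 0.4877, 0.039) -> slide [0.0013, -0.0014, 0.0119] turn None
```

View pics/v8.png

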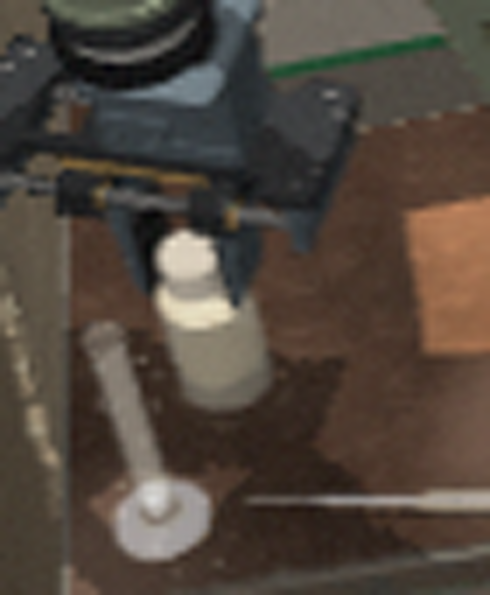

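Call:
send_rows(increments=[{"slide":[0,0,0.001],"turn":0,"fingers":0.3},{"slide":[0,0,0.002],"turn":0,"fingers":0.3},{"slide":[0,0,0.002],"turn":0,"fingers":0.45},{"slide":[0,0,0.002],"turn":0,"fingers":0.7},{"slide":[0,0,0.002],"turn":0,"fingers":0.9},{"slide":[0,0,0.005],"turn":0,"fingers":1},{"slide":[0,0,0.01],"turn":0,"fingers":1},{"slide":[0,0,0.012],"turn":0,"fingers":1},{"slide":[0,0,0.012],"turn":0,"fingers":1},{"slide":[0,0,0.012],"turn":0,"fingers":1}])

```text
time: 32.0
position: [0.4518, 0.4886, 0.039]
ee_rot: [0.186, 0.982, 0.003, 0.005]
ft_force: [0.1, -0.3, 0.0]
opening: 0.0909
```

Call:
send_rows(increments=[{"slide":[0,0,0.002],"turn":0,"fingers":0.8},{"slide":[0,0,0.002],"turn":0,"fingers":0.6},{"slide":[0,0,0.002],"turn":0,"fingers":0.4},{"slide":[0,0,0.002],"turn":0,"fingers":0.3},{"slide":[0,0,0.002],"turn":0,"fingers":0.3},{"slide":[0,0,0.002],"turn":0,"fingers":0.3},{"slide":[0,0,0.002],"turn":0,"fingers":0.3},{"slide":[0,0,0.002],"turn":0,"fingers":0.3},{"slide":[0,0,0.002],"turn":0,"fingers":0.3},{"slide":[0,0,0.002],"turn":0,"fingers":0.3}])

```text
time: 33.25
position: [0.4519, 0.4886, 0.037]
ee_rot: [0.187, 0.982, 0.003, 0.005]
ft_force: [-0.8, 0.0, 1.4]
opening: 0.0451
```

```bash
python3 -c "
from h import *
x,y=sh(SH[3],.1095)
go((x,y,.21,1.6268),(x,y,.1322,1.6268))
p=shot('scene','x9'); a=np.asarray(p['pixels'])[180:265,130:200]
cv2.imwrite('pics/v9.png',cv2.cvtColor(cv2.resize(a,(490,595),interpolation=cv2.INTER_CUBIC),cv2.COLOR_RGB2BGR))
"
```

```text
t 33.25 pos [0.4519 0.4886 0.037 ] phi 2.766 tilt 0.011 open 0.0451 F [-0.8  0.   1.4] q [ 0.81  0.56  1.54 -0.01  1.02 -0.38]
(np.float64(0.6280705651940217), np.float64(-0.04727832993138263), 0.21, 1.6268) -> slide [-0.3617, -0.4326, -0.1736] turn 1.1395
(np.float64(0.6280705651940217), np.float64(-0.04727832993138263), 0.1322, 1.6268) -> slide [-0.3611, -0.4333, -0.0958] turn 1.1395
```

View pics/v9.png

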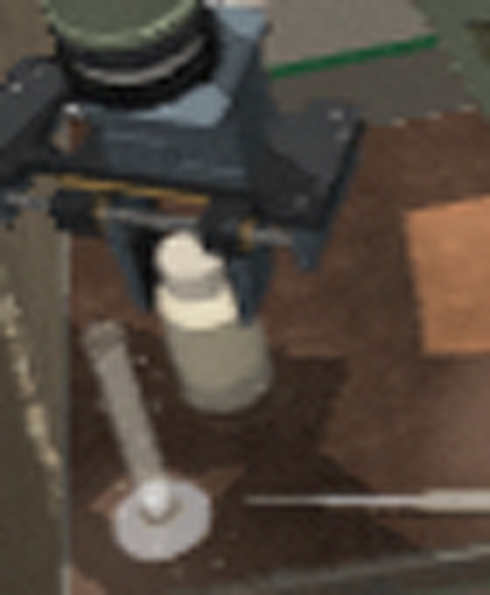

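Call:
send_rows(increments=[{"slide":[0,0,-0.03],"turn":0,"fingers":0.3},{"slide":[0,0,-0.07],"turn":0,"fingers":0.3},{"slide":[0,0,-0.12],"turn":0,"fingers":0.3},{"slide":[-0.01,-0.01,-0.165],"turn":0.05,"fingers":0.3},{"slide":[-0.04,-0.045,-0.18],"turn":0.17,"fingers":0.3},{"slide":[-0.08,-0.09,-0.18],"turn":0.32,"fingers":0.3},{"slide":[-0.115,-0.135,-0.18],"turn":0.47,"fingers":0.3},{"slide":[-0.15,-0.18,-0.18],"turn":0.62,"fingers":0.3},{"slide":[-0.19,-0.225,-0.18],"turn":0.77,"fingers":0.3},{"slide":[-0.225,-0.27,-0.18],"turn":0.92,"fingers":0.3}])

```text
time: 34.55
position: [0.5606, 0.1521, 0.2162]
ee_rot: [0.605, 0.796, 0.005, 0.003]
ft_force: [0.7, 0.0, -1.4]
opening: 0.0452
```

```bash
python3 -c "
from h import *
x,y=sh(SH[3],.1095)
go((x,y,.2,1.6268),(x,y,.127,1.6268))"
```

```text
t 34.55 pos [0.5606 0.1521 0.2162] phi 1.841 tilt 0.011 open 0.0452 F [ 0.7  0.  -1.4] q [ 0.24  0.3   1.5   0.    1.33 -0.03]
(np.float64(0.6280705651940217), np.float64(-0.04727832993138263), 0.2, 1.6268) -> slide [-0.2102, 0.0115, 0.016] turn 0.2146
(np.float64(0.6280705651940217), np.float64(-0.04727832993138263), 0.127, 1.6268) -> slide [-0.2103, 0.0107, 0.089] turn 0.2146
```

Call:
send_rows(increments=[{"slide":[-0.05,0.003,0.0],"turn":0.1,"fingers":0.3},{"slide":[-0.1,0.006,0.0],"turn":0.2,"fingers":0.3},{"slide":[-0.15,0.009,0.0],"turn":0.215,"fingers":0.3},{"slide":[-0.185,0.011,0.0],"turn":0.215,"fingers":0.3},{"slide":[-0.205,0.011,0.0],"turn":0.215,"fingers":0.3},{"slide":[-0.21,0.011,0.01],"turn":0.215,"fingers":0.3},{"slide":[-0.21,0.011,0.02],"turn":0.215,"fingers":0.3},{"slide":[-0.21,0.011,0.035],"turn":0.215,"fingers":0.3},{"slide":[-0.21,0.011,0.05],"turn":0.215,"fingers":0.3},{"slide":[-0.21,0.011,0.06],"turn":0.215,"fingers":0.3}])

```text
time: 35.8
position: [0.6273, -0.0464, 0.1544]
ee_rot: [0.687, 0.727, 0.004, 0.001]
ft_force: [0.3, -0.3, -1.3]
opening: 0.0455
```

```bash
python3 -c "
from h import *
x,y=sh(SH[3],.1095)
go((x,y,.127,1.6268))"
```

```text
t 35.8 pos [ 0.6273 -0.0464  0.1544] phi 1.627 tilt 0.009 open 0.0455 F [ 0.3 -0.3 -1.3] q [-0.1   0.42  1.48  0.01  1.24 -0.15]
(np.float64(0.6280705651940217), np.float64(-0.04727832993138263), 0.127, 1.6268) -> slide [-0.001, 0.0005, 0.0275] turn 0.0004
```

Call:
send_rows(increments=[{"slide":[-0.001,0,0.01],"turn":0,"fingers":0.3},{"slide":[-0.001,0,0.02],"turn":0,"fingers":0.3},{"slide":[-0.001,0,0.024],"turn":0,"fingers":0.3},{"slide":[-0.001,0,0.026],"turn":0,"fingers":0.3},{"slide":[-0.001,0,0.028],"turn":0,"fingers":0.3},{"slide":[-0.001,0,0.029],"turn":0,"fingers":0.3},{"slide":[-0.001,0,0.029],"turn":0,"fingers":0.5},{"slide":[-0.001,0,0.028],"turn":0,"fingers":0.7},{"slide":[-0.001,0,0.028],"turn":0,"fingers":1},{"slide":[-0.001,0,0.028],"turn":0,"fingers":1}])

```text
time: 37.05
position: [0.6278, -0.0473, 0.1268]
ee_rot: [0.687, 0.727, 0.005, 0.002]
ft_force: [-0.4, -0.2, 0.1]
opening: 0.0723
```

```bash
python3 view.py v10; python3 - <<'E'
from h import *
for l,y in (('w1',.107),('w2',.06),('w3',.013),('sel',-.05),('btn',-.112)):
    print(l,np.round(sh(-.086,y),4))
x,y=sh(-.086,.107)
go((x,y,.25,.056),(x,y,.25,.056+3.1416))
E
```

```text
[285, 92, 10, 10, 81] bench [0.836 0.016] plat [0.8   0.023]
[375, 141, 10, 11, 81] bench [ 0.664 -0.296] plat [ 0.641 -0.265]
[332, 143, 7, 10, 46] bench [ 0.655 -0.144] plat [ 0.633 -0.124]
[368, 191, 11, 12, 106] bench [ 0.488 -0.27 ] plat [ 0.478 -0.241]
w1 [ 0.4782 -0.0582]
w2 [ 0.4809 -0.1051]
w3 [ 0.4835 -0.152 ]
sel [ 0.487  -0.2149]
btn [ 0.4905 -0.2768]
t 37.15 pos [ 0.6277 -0.0473  0.1266] phi 1.627 tilt 0.009 open 0.0804 F [0.1 0.3 0.7] q [-0.1   0.44  1.52  0.01  1.17 -0.16]
(np.float64(0.4782459440910405), np.float64(-0.05818121539111669), 0.25, 0.056) -> slide [-0.002, -0.1487, -0.1247] turn 1.5712
(np.float64(0.4782459440910405), np.float64(-0.05818121539111669), 0.25, 3.1976) -> slide [-0.002, -0.1487, -0.1247] turn -1.5704
```

View pics/v10.png

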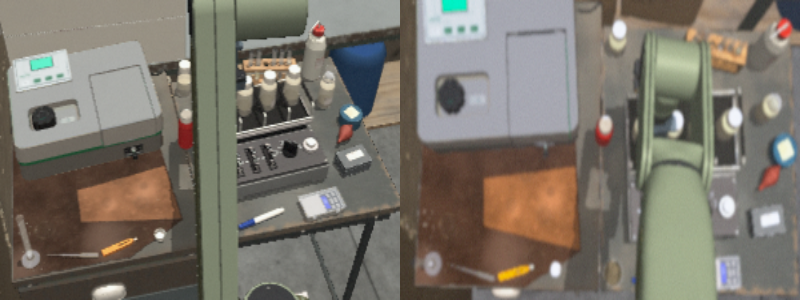

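All four bottles are now in the lanes. Next I'll lift clear and turn the jaws across to the left thumbwheel.

Call:
send_rows(increments=[{"slide":[0,0,-0.03],"turn":0,"fingers":1},{"slide":[0,0,-0.075],"turn":0,"fingers":1},{"slide":[0,0,-0.11],"turn":0.05,"fingers":1},{"slide":[0,-0.02,-0.125],"turn":0.2,"fingers":1},{"slide":[0,-0.06,-0.125],"turn":0.38,"fingers":1},{"slide":[0,-0.1,-0.125],"turn":0.56,"fingers":0.8},{"slide":[0,-0.13,-0.125],"turn":0.74,"fingers":0.6},{"slide":[-0.002,-0.149,-0.125],"turn":0.92,"fingers":0.5},{"slide":[-0.002,-0.149,-0.125],"turn":1.1,"fingers":0.4},{"slide":[-0.002,-0.149,-0.11],"turn":1.28,"fingers":0.3}])

```text
time: 38.4
position: [0.4787, -0.0583, 0.2365]
ee_rot: [0.985, 0.17, 0.006, -0.001]
ft_force: [-0.0, 0.5, -0.5]
opening: 0.044
```

```bash
cat >> h.py <<'E'
W={1:(-.086,.107),2:(-.086,.06),3:(-.086,.013),'s':(-.086,-.05),'b':(-.086,-.112)}
def gow(k,dx,z,phi=.056,dy=0): x,y=sh(W[k][0]+dx,W[k][1]+dy); go((round(x,4),round(y,4),z,phi))
E
python3 -c "
from h import *
gow(1,0,.15);gow(1,.008,.15)"
```

```text
t 38.4 pos [ 0.4787 -0.0583  0.2365] phi 0.341 tilt 0.013 open 0.044 F [-0.   0.5 -0.5] q [-0.15  0.13  1.67  0.01  1.33  1.08]
(np.float64(0.4782), np.float64(-0.0582), 0.15, 0.056) -> slide [-0.0015, -0.0003, 0.0865] turn 0.285
t 38.4 pos [ 0.4787 -0.0583  0.2365] phi 0.341 tilt 0.013 open 0.044 F [-0.   0.5 -0.5] q [-0.15  0.13  1.67  0.01  1.33  1.08]
(np.float64(0.4862), np.float64(-0.0577), 0.15, 0.056) -> slide [0.0062, 0.0019, 0.0866] turn 0.285
```

Call:
send_rows(increments=[{"slide":[-0.001,0,0.02],"turn":0.15,"fingers":0.3},{"slide":[-0.001,0,0.05],"turn":0.285,"fingers":0.3},{"slide":[-0.001,0,0.08],"turn":0.285,"fingers":0.28},{"slide":[-0.001,0,0.1],"turn":0.285,"fingers":0.28},{"slide":[-0.001,0,0.115],"turn":0.285,"fingers":0.28},{"slide":[-0.001,0,0.12],"turn":0.285,"fingers":0.28},{"slide":[-0.001,0,0.12],"turn":0.285,"fingers":0.28},{"slide":[-0.001,0,0.12],"turn":0.285,"fingers":0.28},{"slide":[-0.001,0,0.12],"turn":0.285,"fingers":0.28},{"slide":[-0.001,0,0.12],"turn":0.285,"fingers":0.28}])

```text
time: 39.65
position: [0.4794, -0.0582, 0.1169]
ee_rot: [1.0, 0.028, 0.006, -0.002]
ft_force: [-0.6, -0.3, 0.3]
opening: 0.0256
```

```bash
python3 -c "
from h import *
gow(1,.008,.084);gow(1,-.008,.084)
p=shot('scene','x11'); a=np.asarray(p['pixels'])[150:225,260:360]
t=shot('top','t11'); b=np.asarray(t['pixels'])[150:225,280:380]
cv2.imwrite('pics/v11.png',cv2.cvtColor(np.hstack([cv2.resize(i,(400,300),interpolation=cv2.INTER_CUBIC) for i in (a,b)]),cv2.COLOR_RGB2BGR))"
```

```text
t 39.65 pos [ 0.4794 -0.0582  0.1169] phi 0.056 tilt 0.013 open 0.0256 F [-0.6 -0.3  0.3] q [-0.15  0.22  1.88  0.01  1.03  1.36]
(np.float64(0.4862), np.float64(-0.0577), 0.084, 0.056) -> slide [0.0064, -0.0, 0.0329] turn 0.0
t 39.65 pos [ 0.4794 -0.0582  0.1169] phi 0.056 tilt 0.013 open 0.0256 F [-0.6 -0.3  0.3] q [-0.15  0.22  1.88  0.01  1.03  1.36]
(np.float64(0.4703), np.float64(-0.0586), 0.084, 0.056) -> slide [-0.0095, -0.0, 0.0327] turn 0.0
```

View pics/v11.png

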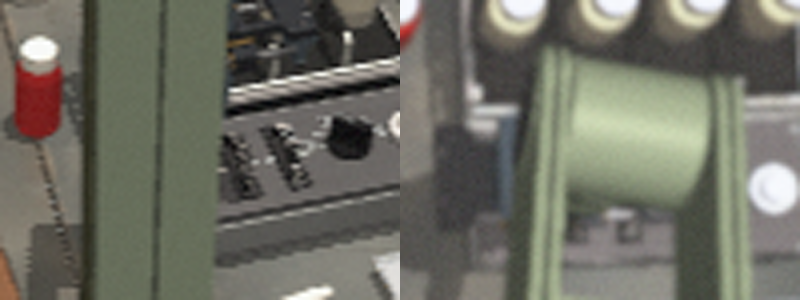

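Call:
send_rows(increments=[{"slide":[0.0064,0,0.01],"turn":0,"fingers":0.28},{"slide":[0.0064,0,0.02],"turn":0,"fingers":0.28},{"slide":[0.0064,0,0.028],"turn":0,"fingers":0.28},{"slide":[0.0064,0,0.033],"turn":0,"fingers":0.28},{"slide":[0.0064,0,0.033],"turn":0,"fingers":0.28},{"slide":[0.0064,0,0.033],"turn":0,"fingers":0.05},{"slide":[0.0064,0,0.033],"turn":0,"fingers":0.05},{"slide":[0.0064,0,0.033],"turn":0,"fingers":0.05},{"slide":[0.0064,0,0.033],"turn":0,"fingers":0.05},{"slide":[0.0064,0,0.033],"turn":0,"fingers":0.05}])

```text
time: 41.0
position: [0.4861, -0.0577, 0.0838]
ee_rot: [1.0, 0.028, 0.006, -0.002]
ft_force: [0.1, -0.9, -0.7]
opening: 0.0043
```

```bash
python3 -c "
from h import *
gow(1,.0,.084);gow(1,-.008,.084); print(manip.state()['wrist_torque'])"
```

```text
t 41.0 pos [ 0.4861 -0.0577  0.0838] phi 0.056 tilt 0.013 open 0.0043 F [ 0.1 -0.9 -0.7] q [-0.15  0.27  1.91  0.01  0.95  1.36]
(np.float64(0.4782), np.float64(-0.0582), 0.084, 0.056) -> slide [-0.0079, 0.0001, -0.0003] turn 0.0
t 41.0 pos [ 0.4861 -0.0577  0.0838] phi 0.056 tilt 0.013 open 0.0043 F [ 0.1 -0.9 -0.7] q [-0.15  0.27  1.91  0.01  0.95  1.36]
(np.float64(0.4703), np.float64(-0.0586), 0.084, 0.056) -> slide [-0.0158, 0.0, -0.0004] turn 0.0
[-0.0202472   0.02756851 -0.03352866]
```

Call:
send_rows(increments=[{"slide":[0,0,0],"turn":0,"fingers":0},{"slide":[0,0,0],"turn":0,"fingers":0},{"slide":[0,0,0],"turn":0,"fingers":0},{"slide":[0,0,0],"turn":0,"fingers":0},{"slide":[0,0,0],"turn":0,"fingers":0},{"slide":[0,0,0],"turn":0,"fingers":0},{"slide":[-0.002,0,0],"turn":0,"fingers":0},{"slide":[-0.004,0,0],"turn":0,"fingers":0},{"slide":[-0.006,0,0],"turn":0,"fingers":0},{"slide":[-0.008,0,0],"turn":0,"fingers":0}])

```text
time: 42.25
position: [0.4779, -0.0582, 0.0837]
ee_rot: [1.0, 0.028, 0.006, -0.002]
ft_force: [-0.8, 0.0, -0.1]
opening: 0.0002
```

```bash
python3 -c "
from h import *
gow(1,-.008,.084); print(manip.state()['wrist_torque'])"
```

```text
t 42.25 pos [ 0.4779 -0.0582  0.0837] phi 0.056 tilt 0.013 open 0.0002 F [-0.8  0.  -0.1] q [-0.15  0.26  1.93  0.01  0.95  1.36]
(np.float64(0.4703), np.float64(-0.0586), 0.084, 0.056) -> slide [-0.0076, -0.0, -0.0004] turn 0.0
[ 0.02284772 -0.02297842  0.02283799]
```

```bash
python3 -c "
from h import *
p=shot('scene','x12'); a=np.asarray(p['pixels'])[120:225,260:400]
t=shot('top','t12'); b=np.asarray(t['pixels'])[150:225,280:380]
cv2.imwrite('pics/v12.png',cv2.cvtColor(np.hstack([cv2.resize(i,(400,300),interpolation=cv2.INTER_CUBIC) for i in (a,b)]),cv2.COLOR_RGB2BGR))
print(at_z(t,[(310,199),(323.4,199),(337,199)],.085))
for X in ((.4779,-.0582,.0837),(.4782,-.0582,.102),(.4809,-.1051,.102)): print(proj(p,[X]),proj(t,[X]))
"
```

```text
[[ 0.47739148 -0.0596141   0.085     ]
 [ 0.47840238 -0.10566231  0.085     ]
 [ 0.47942603 -0.15247202  0.085     ]]
[[307.24696903 191.88045927]] [[309.53399288 198.88041565]]
[[307.54118646 188.41338584]] [[310.3167447  198.26304733]]
[[319.71131314 186.04740125]] [[324.15442003 197.77213945]]
```

View pics/v12.png

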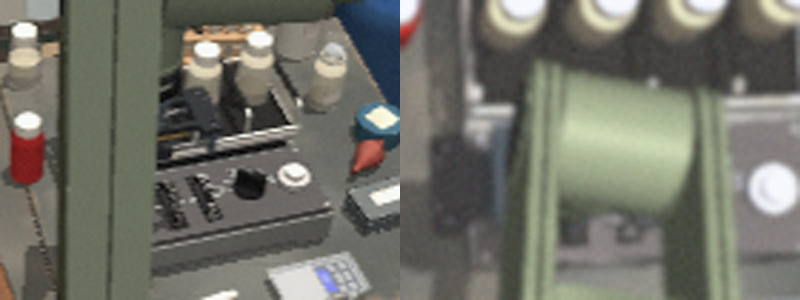

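Call:
send_rows(increments=[{"slide":[0,0,0],"turn":0,"fingers":0.28},{"slide":[0,0,0],"turn":0,"fingers":0.28},{"slide":[0.004,0,0],"turn":0,"fingers":0.28},{"slide":[0.008,0,0.004],"turn":0,"fingers":0.28},{"slide":[0.008,0,0.008],"turn":0,"fingers":0.28},{"slide":[0.008,0,0.01],"turn":0,"fingers":0},{"slide":[0.008,0,0.01],"turn":0,"fingers":0},{"slide":[0.008,0,0.01],"turn":0,"fingers":0},{"slide":[0.008,0,0.01],"turn":0,"fingers":0},{"slide":[0.008,0,0.01],"turn":0,"fingers":0}])

```text
time: 43.6
position: [0.486, -0.0577, 0.0739]
ee_rot: [1.0, 0.028, 0.006, -0.002]
ft_force: [-0.2, -0.3, -0.2]
opening: 0.0005
```

```bash
python3 -c "
from h import *
gow(1,-.008,.074); print(manip.state()['wrist_torque'])"
```

```text
t 43.6 pos [ 0.486  -0.0577  0.0739] phi 0.056 tilt 0.013 open 0.0005 F [-0.2 -0.3 -0.2] q [-0.15  0.28  1.92  0.01  0.93  1.36]
(np.float64(0.4703), np.float64(-0.0586), 0.074, 0.056) -> slide [-0.0157, 0.0, -0.0003] turn -0.0001
[ 0.05098331 -0.02751812  0.00194156]
```

```bash
python3 -c "
from h import *
p=shot('scene','x13'); a=np.asarray(p['pixels'])[110:235,260:400]
cv2.imwrite('pics/v13.png',cv2.cvtColor(cv2.resize(a,(784,588),interpolation=cv2.INTER_CUBIC)[:, :],cv2.COLOR_RGB2BGR))
f=5.6
for X in ((.486,-.0577,.074),(.486,-.0577-.089,.153),(.486+.038,-.0577-.089,.153),(.486-.038,-.0577-.089,.153)): print((proj(p,[X])-[260,110])*[5.6,4.704])
"
```

```text
[[259.79093154 386.29517265]]
[[401.04885617 299.32656162]]
[[383.99162259 265.82036916]]
[[418.64730875 333.91014122]]
```

View pics/v13.png

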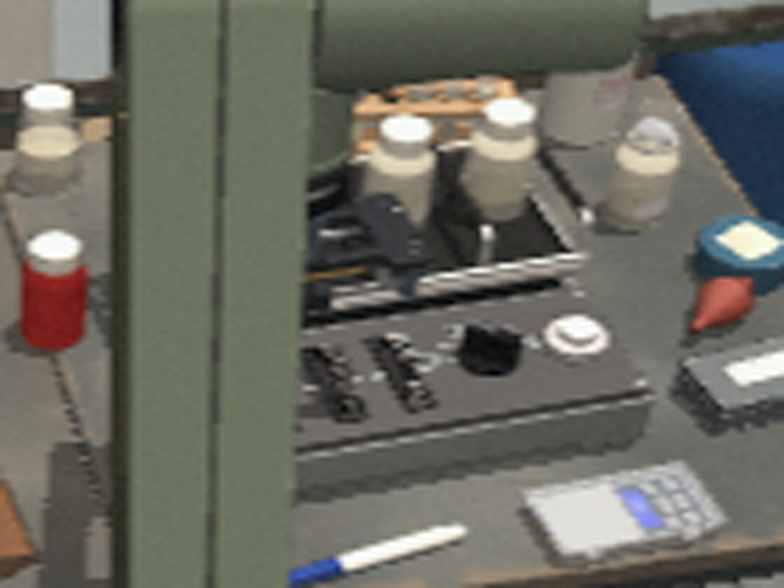

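Call:
send_rows(increments=[{"slide":[0,0,0],"turn":0,"fingers":0.28},{"slide":[0,0,0],"turn":0,"fingers":0.28},{"slide":[0,0,-0.02],"turn":0,"fingers":0.28},{"slide":[-0.004,0,-0.04],"turn":0,"fingers":0.2},{"slide":[-0.008,0,-0.05],"turn":0,"fingers":0},{"slide":[-0.008,0,-0.05],"turn":0,"fingers":0},{"slide":[-0.008,0,-0.045],"turn":0,"fingers":0},{"slide":[-0.008,0,-0.035],"turn":0,"fingers":0},{"slide":[-0.008,0,-0.029],"turn":0,"fingers":0},{"slide":[-0.008,0,-0.026],"turn":0,"fingers":0}])

```text
time: 44.9
position: [0.4772, -0.0582, 0.0988]
ee_rot: [1.0, 0.028, 0.005, -0.002]
ft_force: [-0.7, -0.6, 0.1]
opening: 0.0004
```

```bash
python3 -c "
from h import *
gow(1,0,.074); print(manip.state()['wrist_torque'])"
```

```text
t 44.9 pos [ 0.4772 -0.0582  0.0988] phi 0.056 tilt 0.012 open 0.0004 F [-0.7 -0.6  0.1] q [-0.15  0.24  1.91  0.01  0.99  1.36]
(np.float64(0.4782), np.float64(-0.0582), 0.074, 0.056) -> slide [0.0008, 0.0002, 0.0248] turn -0.0
[-0.05330775 -0.00215911 -0.07705509]
```

Call:
send_rows(increments=[{"slide":[0,0,0.002],"turn":0,"fingers":0},{"slide":[0,0,0.003],"turn":0,"fingers":0},{"slide":[0,0,0.004],"turn":0,"fingers":0},{"slide":[0,0,0.005],"turn":0,"fingers":0},{"slide":[0,0,0.006],"turn":0,"fingers":0},{"slide":[0,0,0.007],"turn":0,"fingers":0},{"slide":[0,0,0.008],"turn":0,"fingers":0},{"slide":[0,0,0.009],"turn":0,"fingers":0},{"slide":[0,0,0.01],"turn":0,"fingers":0},{"slide":[0,0,0.01],"turn":0,"fingers":0}])

```text
time: 46.15
position: [0.4772, -0.0581, 0.0887]
ee_rot: [1.0, 0.028, 0.005, -0.002]
ft_force: [-1.7, -0.1, -0.1]
opening: 0.0008
```

```bash
python3 -c "
from h import *
gow(1,0,.074); print(manip.state()['wrist_torque'])"
```

```text
t 46.15 pos [ 0.4772 -0.0581  0.0887] phi 0.056 tilt 0.011 open 0.0008 F [-1.7 -0.1 -0.1] q [-0.15  0.25  1.92  0.01  0.96  1.36]
(np.float64(0.4782), np.float64(-0.0582), 0.074, 0.056) -> slide [0.0008, 0.0002, 0.0147] turn -0.0
[ 0.05800919 -0.07002342 -0.00017918]
```

```bash
python3 -c "
from h import *
p=shot('scene')
import numpy as np
phi=2.766
yt=np.array([np.sin(phi),-np.cos(phi),0])
for nm,c,op in (('x8',np.array([.4516,.4885,.051]),.0382),('x9',np.array([.4519,.4886,.037]),.0451),('x7',np.array([.4499,.4877,.2175]),.038)):
  off=140 if nm=='x7' else 180
  for s in (1,-1):
    for dz in (0,.02,.04): print(nm,s,dz,((proj(p,[c+s*yt*(op/2+.007)+[0,0,dz]])-[130,off])*7).round())
"
```

```text
x8 1 0 [[163. 312.]]
x8 1 0.02 [[156. 288.]]
x8 1 0.04 [[148. 262.]]
x8 -1 0 [[260. 327.]]
x8 -1 0.02 [[253. 302.]]
x8 -1 0.04 [[247. 277.]]
x9 1 0 [[162. 328.]]
x9 1 0.02 [[154. 304.]]
x9 1 0.04 [[147. 279.]]
x9 -1 0 [[271. 344.]]
x9 -1 0.02 [[264. 320.]]
x9 -1 0.04 [[258. 295.]]
x7 1 0 [[ 99. 374.]]
x7 1 0.02 [[ 90. 345.]]
x7 1 0.04 [[ 82. 315.]]
x7 -1 0 [[203. 388.]]
x7 -1 0.02 [[195. 359.]]
x7 -1 0.04 [[188. 329.]]
```

Call:
send_rows(increments=[{"slide":[0.001,0,0.005],"turn":0,"fingers":0},{"slide":[0.001,0,0.01],"turn":0,"fingers":0},{"slide":[0.001,0,0.012],"turn":0,"fingers":0},{"slide":[0.001,0,0.014],"turn":0,"fingers":0},{"slide":[0.001,0,0.015],"turn":0,"fingers":0},{"slide":[0.001,0,0.016],"turn":0,"fingers":0},{"slide":[0.001,0,0.017],"turn":0,"fingers":0},{"slide":[0.001,0,0.018],"turn":0,"fingers":0},{"slide":[0.001,0,0.018],"turn":0,"fingers":0},{"slide":[0.001,0,0.018],"turn":0,"fingers":0}])

```text
time: 47.45
position: [0.4785, -0.058, 0.0708]
ee_rot: [1.0, 0.028, 0.005, -0.002]
ft_force: [0.9, 0.9, -0.9]
opening: 0.0002
```

Call:
send_rows(increments=[{"slide":[0,0,0.001],"turn":0,"fingers":0},{"slide":[0,0,0.001],"turn":0,"fingers":0},{"slide":[0,0,0.002],"turn":0,"fingers":0},{"slide":[0,0,0.002],"turn":0,"fingers":0},{"slide":[0,0,0.003],"turn":0,"fingers":0},{"slide":[0,0,0.003],"turn":0,"fingers":0},{"slide":[0,0,0.004],"turn":0,"fingers":0},{"slide":[0,0,0.004],"turn":0,"fingers":0},{"slide":[0,0,0.005],"turn":0,"fingers":0},{"slide":[0,0,0.005],"turn":0,"fingers":0}])

```text
time: 48.7
position: [0.4794, -0.058, 0.068]
ee_rot: [1.0, 0.028, 0.007, -0.002]
ft_force: [-4.5, 0.7, 15.3]
opening: 0.0004
```

Contact with the wheel top came at a reported z of about 0.0685, where the wheel top should be 0.102. So the real fingertips sit about 33 mm above the reported TCP, which also explains the shoulder grips. I'll use that offset from here on.

Call:
send_rows(increments=[{"slide":[0,0,-0.01],"turn":0,"fingers":0},{"slide":[0,0,-0.015],"turn":0,"fingers":0.28},{"slide":[0.004,0,-0.015],"turn":0,"fingers":0.28},{"slide":[0.007,0,-0.01],"turn":0,"fingers":0.28},{"slide":[0.007,0,-0.005],"turn":0,"fingers":0.28},{"slide":[0.007,0,0.0],"turn":0,"fingers":0.28},{"slide":[0.007,0,0.006],"turn":0,"fingers":0.28},{"slide":[0.007,0,0.012],"turn":0,"fingers":0.28},{"slide":[0.007,0,0.018],"turn":0,"fingers":0.28},{"slide":[0.007,0,0.02],"turn":0,"fingers":0.28}])

```text
time: 49.95
position: [0.4864, -0.0575, 0.0476]
ee_rot: [1.0, 0.028, 0.006, -0.002]
ft_force: [0.1, -0.4, 0.2]
opening: 0.0253
```

```bash
python3 -c "
from h import *
gow(1,0.008,.049); gow(1,-0.008,.049)"
```

```text
t 49.95 pos [ 0.4864 -0.0575  0.0476] phi 0.056 tilt 0.013 open 0.0253 F [ 0.1 -0.4  0.2] q [-0.15  0.31  1.96  0.01  0.86  1.36]
(np.float64(0.4862), np.float64(-0.0577), 0.049, 0.056) -> slide [-0.0002, 0.0002, -0.0014] turn -0.0001
t 49.95 pos [ 0.4864 -0.0575  0.0476] phi 0.056 tilt 0.013 open 0.0253 F [ 0.1 -0.4  0.2] q [-0.15  0.31  1.96  0.01  0.86  1.36]
(np.float64(0.4703), np.float64(-0.0586), 0.049, 0.056) -> slide [-0.0161, 0.0002, -0.0016] turn -0.0001
```

Call:
send_rows(increments=[{"slide":[0,0,0],"turn":0,"fingers":0},{"slide":[0,0,0],"turn":0,"fingers":0},{"slide":[0,0,0],"turn":0,"fingers":0},{"slide":[-0.003,0,0],"turn":0,"fingers":0},{"slide":[-0.006,0,-0.001],"turn":0,"fingers":0},{"slide":[-0.009,0,-0.001],"turn":0,"fingers":0},{"slide":[-0.012,0,0],"turn":0,"fingers":0},{"slide":[-0.015,0,0],"turn":0,"fingers":0},{"slide":[-0.016,0,0],"turn":0,"fingers":0},{"slide":[-0.016,0,0],"turn":0,"fingers":0}])

```text
time: 51.2
position: [0.4806, -0.0591, 0.0494]
ee_rot: [0.999, 0.027, 0.017, -0.001]
ft_force: [16.7, -0.2, -10.2]
opening: 0.0114
```

```bash
python3 -c "
from h import *
gow(1,0.008,.049); gow(1,-0.008,.049); print(manip.state()['wrist_torque'])"
```

```text
t 51.2 pos [ 0.4806 -0.0591  0.0494] phi 0.055 tilt 0.034 open 0.0114 F [ 16.7  -0.2 -10.2] q [-0.15  0.29  1.98  0.01  0.83  1.36]
(np.float64(0.4862), np.float64(-0.0577), 0.049, 0.056) -> slide [0.0057, -0.0011, 0.0006] turn -0.0011
t 51.2 pos [ 0.4806 -0.0591  0.0494] phi 0.055 tilt 0.034 open 0.0114 F [ 16.7  -0.2 -10.2] q [-0.15  0.29  1.98  0.01  0.83  1.36]
(np.float64(0.4703), np.float64(-0.0586), 0.049, 0.056) -> slide [-0.0103, -0.0011, 0.0001] turn -0.0011
[-0.09234638 -3.16017793 -0.01164164]
```

Call:
send_rows(increments=[{"slide":[0.002,0.001,0],"turn":0,"fingers":0},{"slide":[0.004,0.001,0],"turn":0,"fingers":0},{"slide":[0.006,0.001,0],"turn":0,"fingers":0},{"slide":[0.008,0.001,0],"turn":0,"fingers":0},{"slide":[0.01,0.001,0],"turn":0,"fingers":0},{"slide":[0.011,0.001,0],"turn":0,"fingers":0},{"slide":[0.012,0.001,0],"turn":0,"fingers":0},{"slide":[0.013,0.001,0],"turn":0,"fingers":0},{"slide":[0.013,0.001,0],"turn":0,"fingers":0},{"slide":[0.013,0.001,0],"turn":0,"fingers":0}])

```text
time: 52.45
position: [0.4845, -0.0588, 0.0485]
ee_rot: [1.0, 0.028, 0.008, -0.002]
ft_force: [-14.6, -1.2, 8.4]
opening: 0.0119
```

```bash
python3 -c "
from h import *
gow(1,0.0,.049); print(manip.state()['wrist_torque'], manip.state()['ee_rot'])"
```

```text
t 52.45 pos [ 0.4845 -0.0588  0.0485] phi 0.056 tilt 0.016 open 0.0119 F [-14.6  -1.2   8.4] q [-0.15  0.31  1.96  0.01  0.86  1.36]
(np.float64(0.4782), np.float64(-0.0582), 0.049, 0.056) -> slide [-0.0062, -0.001, -0.0006] turn -0.0003
[-0.21411345  3.04270367 -0.01800983] [ 0.99958093  0.0278695   0.00764616 -0.00167075]
```

Call:
send_rows(increments=[{"slide":[0,0,0],"turn":0,"fingers":0.28},{"slide":[0,0,0],"turn":0,"fingers":0.28},{"slide":[0,0,0],"turn":0,"fingers":0.28},{"slide":[0,0,-0.01],"turn":0,"fingers":0.28},{"slide":[0,0,-0.022],"turn":0,"fingers":0.28},{"slide":[0,0,-0.032],"turn":0,"fingers":0.28},{"slide":[0,0,-0.034],"turn":0,"fingers":0},{"slide":[0.004,0,-0.034],"turn":0,"fingers":0},{"slide":[0.004,0,-0.032],"turn":0,"fingers":0},{"slide":[0.004,0,-0.03],"turn":0,"fingers":0}])

```text
time: 53.7
position: [0.4877, -0.0587, 0.078]
ee_rot: [1.0, 0.028, 0.007, -0.002]
ft_force: [-0.2, -0.2, 0.2]
opening: 0.0006
```

```bash
python3 -c "
from h import *
gow(1,0.011,.076); gow(1,0.011,.067); gow(1,-0.011,.067); print(manip.state()['ee_rot'])"
```

```text
t 53.7 pos [ 0.4877 -0.0587  0.078 ] phi 0.056 tilt 0.015 open 0.0006 F [-0.2 -0.2  0.2] q [-0.15  0.28  1.91  0.01  0.94  1.36]
(np.float64(0.4892), np.float64(-0.0576), 0.076, 0.056) -> slide [0.0015, -0.001, 0.002] turn -0.0003
t 53.7 pos [ 0.4877 -0.0587  0.078 ] phi 0.056 tilt 0.015 open 0.0006 F [-0.2 -0.2  0.2] q [-0.15  0.28  1.91  0.01  0.94  1.36]
(np.float64(0.4892), np.float64(-0.0576), 0.067, 0.056) -> slide [0.0014, -0.001, 0.011] turn -0.0003
t 53.7 pos [ 0.4877 -0.0587  0.078 ] phi 0.056 tilt 0.015 open 0.0006 F [-0.2 -0.2  0.2] q [-0.15  0.28  1.91  0.01  0.94  1.36]
(np.float64(0.4673), np.float64(-0.0588), 0.067, 0.056) -> slide [-0.0205, -0.001, 0.0107] turn -0.0003
[ 0.99958517  0.02785496  0.00710434 -0.00176669]
```

Call:
send_rows(increments=[{"slide":[0.0015,0,0.005],"turn":0,"fingers":0},{"slide":[0.0015,0,0.009],"turn":0,"fingers":0},{"slide":[0.0015,0,0.0105],"turn":0,"fingers":0},{"slide":[-0.003,0,0.0108],"turn":0,"fingers":0},{"slide":[-0.008,0,0.0108],"turn":0,"fingers":0},{"slide":[-0.012,0,0.0108],"turn":0,"fingers":0},{"slide":[-0.016,0,0.0108],"turn":0,"fingers":0},{"slide":[-0.02,0,0.0108],"turn":0,"fingers":0},{"slide":[-0.021,0,0.0108],"turn":0,"fingers":0},{"slide":[-0.021,0,0.0108],"turn":0,"fingers":0}])

```text
time: 54.95
position: [0.4662, -0.0598, 0.0676]
ee_rot: [1.0, 0.028, 0.007, -0.002]
ft_force: [-1.9, -0.4, 7.9]
opening: 0.0005
```

```bash
python3 -c "
from h import *
gow(1,0.011,.076); gow(1,0.011,.067); gow(1,-0.011,.067); print(manip.state()['ee_rot'])"
```

```text
t 54.95 pos [ 0.4662 -0.0598  0.0676] phi 0.056 tilt 0.014 open 0.0005 F [-1.9 -0.4  7.9] q [-0.16  0.26  1.97  0.01  0.9   1.35]
(np.float64(0.4892), np.float64(-0.0576), 0.076, 0.056) -> slide [0.0232, -0.001, -0.0081] turn -0.0001
t 54.95 pos [ 0.4662 -0.0598  0.0676] phi 0.056 tilt 0.014 open 0.0005 F [-1.9 -0.4  7.9] q [-0.16  0.26  1.97  0.01  0.9   1.35]
(np.float64(0.4892), np.float64(-0.0576), 0.067, 0.056) -> slide [0.0231, -0.0009, 0.0009] turn -0.0001
t 54.95 pos [ 0.4662 -0.0598  0.0676] phi 0.056 tilt 0.014 open 0.0005 F [-1.9 -0.4  7.9] q [-0.16  0.26  1.97  0.01  0.9   1.35]
(np.float64(0.4673), np.float64(-0.0588), 0.067, 0.056) -> slide [0.0012, -0.001, 0.0006] turn -0.0001
[ 0.99958517  0.02794099  0.00677459 -0.00170168]
```

Call:
send_rows(increments=[{"slide":[0,0,-0.008],"turn":0,"fingers":0},{"slide":[0.01,0,-0.009],"turn":0,"fingers":0},{"slide":[0.023,0,-0.008],"turn":0,"fingers":0},{"slide":[0.023,0,-0.002],"turn":0,"fingers":0},{"slide":[0.023,0,0.0008],"turn":0,"fingers":0},{"slide":[0.018,0,0.0008],"turn":0,"fingers":0},{"slide":[0.012,0,0.0008],"turn":0,"fingers":0},{"slide":[0.006,0,0.0008],"turn":0,"fingers":0},{"slide":[0,0,0.0008],"turn":0,"fingers":0},{"slide":[0,0,0.0008],"turn":0,"fingers":0}])

```text
time: 56.2
position: [0.4657, -0.0598, 0.0671]
ee_rot: [1.0, 0.028, 0.007, -0.002]
ft_force: [-1.6, 0.7, 7.1]
opening: 0.0004
```

Call:
send_rows(increments=[{"slide":[0,0,-0.008],"turn":0,"fingers":0},{"slide":[0.01,0,-0.009],"turn":0,"fingers":0},{"slide":[0.023,0,-0.008],"turn":0,"fingers":0},{"slide":[0.023,0,-0.002],"turn":0,"fingers":0},{"slide":[0.023,0,0.0008],"turn":0,"fingers":0},{"slide":[0.018,0,0.0008],"turn":0,"fingers":0},{"slide":[0.012,0,0.0008],"turn":0,"fingers":0},{"slide":[0.006,0,0.0008],"turn":0,"fingers":0},{"slide":[0,0,0.0008],"turn":0,"fingers":0},{"slide":[0,0,0.0008],"turn":0,"fingers":0}])

```text
time: 57.45
position: [0.4654, -0.0599, 0.0671]
ee_rot: [1.0, 0.028, 0.007, -0.002]
ft_force: [-1.7, -0.4, 8.8]
opening: 0.0003
```

Call:
send_rows(increments=[{"slide":[0,0,-0.008],"turn":0,"fingers":0},{"slide":[0.01,0,-0.009],"turn":0,"fingers":0},{"slide":[0.023,0,-0.008],"turn":0,"fingers":0},{"slide":[0.023,0,-0.002],"turn":0,"fingers":0},{"slide":[0.023,0,0.0008],"turn":0,"fingers":0},{"slide":[0.018,0,0.0008],"turn":0,"fingers":0},{"slide":[0.012,0,0.0008],"turn":0,"fingers":0},{"slide":[0.006,0,0.0008],"turn":0,"fingers":0},{"slide":[0,0,0.0008],"turn":0,"fingers":0},{"slide":[0,0,0.0008],"turn":0,"fingers":0}])

```text
time: 58.7
position: [0.4657, -0.06, 0.0673]
ee_rot: [1.0, 0.028, 0.008, -0.001]
ft_force: [-1.0, 0.1, 10.3]
opening: 0.0007
```

Call:
send_rows(increments=[{"slide":[0,0,-0.008],"turn":0,"fingers":0},{"slide":[0.01,0,-0.009],"turn":0,"fingers":0},{"slide":[0.023,0,-0.008],"turn":0,"fingers":0},{"slide":[0.023,0,-0.002],"turn":0,"fingers":0},{"slide":[0.023,0,0.0008],"turn":0,"fingers":0},{"slide":[0.018,0,0.0008],"turn":0,"fingers":0},{"slide":[0.012,0,0.0008],"turn":0,"fingers":0},{"slide":[0.006,0,0.0008],"turn":0,"fingers":0},{"slide":[0,0,0.0008],"turn":0,"fingers":0},{"slide":[0,0,0.0008],"turn":0,"fingers":0}])

```text
time: 59.95
position: [0.4675, -0.0602, 0.0674]
ee_rot: [1.0, 0.028, 0.01, -0.001]
ft_force: [1.2, 0.1, 7.7]
opening: 0.0006
```

Call:
send_rows(increments=[{"slide":[0,0,-0.008],"turn":0,"fingers":0},{"slide":[0.01,0,-0.009],"turn":0,"fingers":0},{"slide":[0.023,0,-0.008],"turn":0,"fingers":0},{"slide":[0.023,0,-0.002],"turn":0,"fingers":0},{"slide":[0.023,0,0.0008],"turn":0,"fingers":0},{"slide":[0.018,0,0.0008],"turn":0,"fingers":0},{"slide":[0.012,0,0.0008],"turn":0,"fingers":0},{"slide":[0.006,0,0.0008],"turn":0,"fingers":0},{"slide":[0,0,0.0008],"turn":0,"fingers":0},{"slide":[0,0,0.0008],"turn":0,"fingers":0}])

```text
time: 61.2
position: [0.4692, -0.0605, 0.0675]
ee_rot: [1.0, 0.028, 0.012, -0.001]
ft_force: [2.1, 0.1, 6.6]
opening: 0.0003
```

Call:
send_rows(increments=[{"slide":[0,0,-0.008],"turn":0,"fingers":0},{"slide":[0.01,0,-0.009],"turn":0,"fingers":0},{"slide":[0.02,0,-0.008],"turn":0,"fingers":0},{"slide":[0.02,0,-0.002],"turn":0,"fingers":0},{"slide":[0.02,0,0.002],"turn":0,"fingers":0},{"slide":[0.016,0,0.0022],"turn":0,"fingers":0},{"slide":[0.01,0,0.0022],"turn":0,"fingers":0},{"slide":[0.006,0,0.0022],"turn":0,"fingers":0},{"slide":[0.002,0,0.0022],"turn":0,"fingers":0},{"slide":[0.002,0,0.0022],"turn":0,"fingers":0}])

```text
time: 62.45
position: [0.477, -0.0609, 0.0681]
ee_rot: [0.999, 0.028, 0.018, 0.0]
ft_force: [4.8, 0.6, 10.5]
opening: 0.0005
```

Wheel 1 is at its lower stop: 6 mm short with +4.8 N of drag. So it reads 0, and I'll roll it +2 digits.

Call:
send_rows(increments=[{"slide":[0,0,-0.008],"turn":0,"fingers":0},{"slide":[-0.005,-0.002,-0.009],"turn":0,"fingers":0},{"slide":[-0.01,-0.003,-0.008],"turn":0,"fingers":0},{"slide":[-0.01,-0.003,-0.002],"turn":0,"fingers":0},{"slide":[-0.01,-0.003,0.001],"turn":0,"fingers":0},{"slide":[-0.005,-0.003,0.001],"turn":0,"fingers":0},{"slide":[0.0,-0.003,0.001],"turn":0,"fingers":0},{"slide":[0.006,-0.003,0.001],"turn":0,"fingers":0},{"slide":[0.012,-0.003,0.001],"turn":0,"fingers":0},{"slide":[0.012,-0.003,0.001],"turn":0,"fingers":0}])

```text
time: 63.7
position: [0.49, -0.0572, 0.0678]
ee_rot: [0.999, 0.028, 0.019, 0.0]
ft_force: [0.8, 0.4, 4.6]
opening: 0.0004
```

```bash
python3 -c "
from h import *
gow(1,-0.011,.067); gow(1,.011,.067)"
```

```text
t 63.7 pos [ 0.49   -0.0572  0.0678] phi 0.055 tilt 0.038 open 0.0004 F [0.8 0.4 4.6] q [-0.14  0.28  1.94  0.01  0.88  1.37]
(np.float64(0.4673), np.float64(-0.0588), 0.067, 0.056) -> slide [-0.0227, 0.0003, -0.0001] turn -0.0008
t 63.7 pos [ 0.49   -0.0572  0.0678] phi 0.055 tilt 0.038 open 0.0004 F [0.8 0.4 4.6] q [-0.14  0.28  1.94  0.01  0.88  1.37]
(np.float64(0.4892), np.float64(-0.0576), 0.067, 0.056) -> slide [-0.0008, 0.0003, 0.0007] turn -0.0008
```

Call:
send_rows(increments=[{"slide":[0,0,-0.008],"turn":0,"fingers":0},{"slide":[-0.01,0,-0.009],"turn":0,"fingers":0},{"slide":[-0.0225,0,-0.008],"turn":0,"fingers":0},{"slide":[-0.0225,0,-0.002],"turn":0,"fingers":0},{"slide":[-0.0225,0,0.001],"turn":0,"fingers":0},{"slide":[-0.017,0,0.001],"turn":0,"fingers":0},{"slide":[-0.012,0,0.001],"turn":0,"fingers":0},{"slide":[-0.006,0,0.0012],"turn":0,"fingers":0},{"slide":[-0.0005,0,0.0013],"turn":0,"fingers":0},{"slide":[-0.0005,0,0.0013],"turn":0,"fingers":0}])

```text
time: 64.95
position: [0.4912, -0.0572, 0.0677]
ee_rot: [0.999, 0.028, 0.021, 0.0]
ft_force: [-1.3, 0.6, 10.5]
opening: -0.0003
```

```bash
python3 -c "
from h import *
gow(2,-0.011,.08); gow(2,-.011,.067); gow(2,.011,.067)"
```

```text
t 64.95 pos [ 0.4912 -0.0572  0.0677] phi 0.055 tilt 0.041 open -0.0003 F [-1.3  0.6 10.5] q [-0.14  0.28  1.94  0.01  0.88  1.37]
(np.float64(0.4699), np.float64(-0.1057), 0.08, 0.056) -> slide [-0.0234, 0.0473, -0.0132] turn -0.0008
t 64.95 pos [ 0.4912 -0.0572  0.0677] phi 0.055 tilt 0.041 open -0.0003 F [-1.3  0.6 10.5] q [-0.14  0.28  1.94  0.01  0.88  1.37]
(np.float64(0.4699), np.float64(-0.1057), 0.067, 0.056) -> slide [-0.0239, 0.0473, -0.0002] turn -0.0008
t 64.95 pos [ 0.4912 -0.0572  0.0677] phi 0.055 tilt 0.041 open -0.0003 F [-1.3  0.6 10.5] q [-0.14  0.28  1.94  0.01  0.88  1.37]
(np.float64(0.4919), np.float64(-0.1045), 0.067, 0.056) -> slide [-0.0019, 0.0473, 0.0007] turn -0.0008
```

Call:
send_rows(increments=[{"slide":[0,0,-0.012],"turn":0,"fingers":0},{"slide":[-0.005,0.02,-0.018],"turn":0,"fingers":0},{"slide":[-0.015,0.04,-0.018],"turn":0,"fingers":0},{"slide":[-0.024,0.047,-0.016],"turn":0,"fingers":0},{"slide":[-0.024,0.047,-0.006],"turn":0,"fingers":0},{"slide":[-0.024,0.047,0.0],"turn":0,"fingers":0},{"slide":[-0.018,0.047,0.0002],"turn":0,"fingers":0},{"slide":[-0.012,0.047,0.0005],"turn":0,"fingers":0},{"slide":[-0.006,0.047,0.0008],"turn":0,"fingers":0},{"slide":[-0.001,0.047,0.001],"turn":0,"fingers":0}])

```text
time: 66.2
position: [0.4946, -0.1037, 0.0677]
ee_rot: [0.999, 0.028, 0.022, 0.0]
ft_force: [-1.6, -0.8, 11.2]
opening: -0.0001
```

Call:
send_rows(increments=[{"slide":[0,0,-0.008],"turn":0,"fingers":0},{"slide":[-0.01,0,-0.009],"turn":0,"fingers":0},{"slide":[-0.0225,0,-0.008],"turn":0,"fingers":0},{"slide":[-0.0225,0,-0.002],"turn":0,"fingers":0},{"slide":[-0.0225,0,0.0005],"turn":0,"fingers":0},{"slide":[-0.017,0,0.0008],"turn":0,"fingers":0},{"slide":[-0.012,0,0.001],"turn":0,"fingers":0},{"slide":[-0.006,0,0.0012],"turn":0,"fingers":0},{"slide":[-0.0005,0,0.0013],"turn":0,"fingers":0},{"slide":[-0.0005,0,0.0013],"turn":0,"fingers":0}])

```text
time: 67.45
position: [0.4959, -0.1036, 0.0677]
ee_rot: [0.999, 0.028, 0.024, 0.0]
ft_force: [-0.8, 1.9, 10.5]
opening: 0.0004
```

```bash
python3 -c "
from h import *
gow(2,.011,.067)
t=shot('top','t14'); p=shot('scene','x14')
cv2.imwrite('pics/v14.png',cv2.cvtColor(np.hstack([cv2.resize(np.asarray(i['pixels'])[r:r+75,c:c+100],(400,300),interpolation=cv2.INTER_CUBIC) for i,r,c in ((p,150,260),(t,150,280))]),cv2.COLOR_RGB2BGR))"
```

```text
t 67.45 pos [ 0.4959 -0.1036  0.0677] phi 0.056 tilt 0.047 open 0.0004 F [-0.8  1.9 10.5] q [-0.24  0.29  1.92  0.02  0.88  1.27]
(np.float64(0.4919), np.float64(-0.1045), 0.067, 0.056) -> slide [-0.0041, 0.0006, 0.0005] turn -0.0002
```

View pics/v14.png

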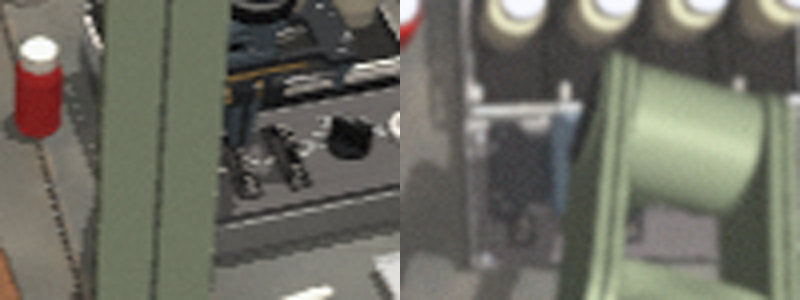

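Call:
send_rows(increments=[{"slide":[0,0,-0.008],"turn":0,"fingers":0},{"slide":[-0.013,0,-0.009],"turn":0,"fingers":0},{"slide":[-0.026,0,-0.008],"turn":0,"fingers":0},{"slide":[-0.026,0,-0.003],"turn":0,"fingers":0},{"slide":[-0.026,0,-0.0002],"turn":0,"fingers":0},{"slide":[-0.02,0,0.0],"turn":0,"fingers":0},{"slide":[-0.015,0,0.0003],"turn":0,"fingers":0},{"slide":[-0.01,0,0.0006],"turn":0,"fingers":0},{"slide":[-0.004,0,0.0009],"turn":0,"fingers":0},{"slide":[-0.004,0,-0.006],"turn":0,"fingers":0}])

```text
time: 68.8
position: [0.4918, -0.1038, 0.0733]
ee_rot: [0.999, 0.028, 0.023, 0.0]
ft_force: [-0.6, -0.3, -0.4]
opening: 0.0007
```

```bash
python3 -c "
from h import *
gow(2,-.011,.067);gow(2,.011,.067);gow(2,.011,.075)"
```

```text
t 68.8 pos [ 0.4918 -0.1038  0.0733] phi 0.056 tilt 0.047 open 0.0007 F [-0.6 -0.3 -0.4] q [-0.24  0.28  1.92  0.02  0.89  1.27]
(np.float64(0.4699), np.float64(-0.1057), 0.067, 0.056) -> slide [-0.0222, 0.0006, 0.0053] turn 0.0
t 68.8 pos [ 0.4918 -0.1038  0.0733] phi 0.056 tilt 0.047 open 0.0007 F [-0.6 -0.3 -0.4] q [-0.24  0.28  1.92  0.02  0.89  1.27]
(np.float64(0.4919), np.float64(-0.1045), 0.067, 0.056) -> slide [-0.0002, 0.0007, 0.0063] turn 0.0
t 68.8 pos [ 0.4918 -0.1038  0.0733] phi 0.056 tilt 0.047 open 0.0007 F [-0.6 -0.3 -0.4] q [-0.24  0.28  1.92  0.02  0.89  1.27]
(np.float64(0.4919), np.float64(-0.1045), 0.075, 0.056) -> slide [0.0002, 0.0007, -0.0016] turn 0.0
```

Call:
send_rows(increments=[{"slide":[-0.011,0,-0.001],"turn":0,"fingers":0},{"slide":[-0.022,0,0.0],"turn":0,"fingers":0},{"slide":[-0.022,0,0.004],"turn":0,"fingers":0},{"slide":[-0.022,0,0.0056],"turn":0,"fingers":0},{"slide":[-0.016,0,0.0058],"turn":0,"fingers":0},{"slide":[-0.011,0,0.006],"turn":0,"fingers":0},{"slide":[-0.005,0,0.0063],"turn":0,"fingers":0},{"slide":[0,0,0.0066],"turn":0,"fingers":0},{"slide":[0,0,0.0],"turn":0,"fingers":0},{"slide":[0,0,0.0],"turn":0,"fingers":0}])

```text
time: 70.05
position: [0.4919, -0.1039, 0.0735]
ee_rot: [0.999, 0.028, 0.024, 0.0]
ft_force: [-0.4, 0.3, -0.7]
opening: 0.0003
```

Call:
send_rows(increments=[{"slide":[-0.011,0,-0.001],"turn":0,"fingers":0},{"slide":[-0.022,0,0.0],"turn":0,"fingers":0},{"slide":[-0.022,0,0.004],"turn":0,"fingers":0},{"slide":[-0.022,0,0.0056],"turn":0,"fingers":0},{"slide":[-0.016,0,0.006],"turn":0,"fingers":0},{"slide":[-0.011,0,0.0062],"turn":0,"fingers":0},{"slide":[-0.005,0,0.0065],"turn":0,"fingers":0},{"slide":[0,0,0.0068],"turn":0,"fingers":0},{"slide":[0,0,0.0068],"turn":0,"fingers":0},{"slide":[0,0,0.0068],"turn":0,"fingers":0}])

```text
time: 71.3
position: [0.4822, -0.1037, 0.0679]
ee_rot: [0.999, 0.029, 0.014, -0.0]
ft_force: [-25.1, -0.9, 33.7]
opening: 0.0003
```

Call:
send_rows(increments=[{"slide":[0,0,-0.006],"turn":0,"fingers":0},{"slide":[0,0,-0.009],"turn":0,"fingers":0},{"slide":[0.01,0,-0.007],"turn":0,"fingers":0},{"slide":[0.01,0,-0.002],"turn":0,"fingers":0},{"slide":[0.01,0,0.001],"turn":0,"fingers":0},{"slide":[0.005,0,0.001],"turn":0,"fingers":0},{"slide":[-0.001,0,0.0008],"turn":0,"fingers":0},{"slide":[-0.006,0,0.0007],"turn":0,"fingers":0},{"slide":[-0.012,0,0.0006],"turn":0,"fingers":0},{"slide":[-0.012,0,0.0006],"turn":0,"fingers":0}])

```text
time: 72.55
position: [0.4696, -0.1044, 0.0672]
ee_rot: [0.999, 0.029, 0.014, -0.0]
ft_force: [-2.5, 0.3, 8.8]
opening: 0.0006
```

```bash
python3 -c "
from h import *
gow(2,.011,.067);gow(2,-.011,.067)"
```

```text
t 72.55 pos [ 0.4696 -0.1044  0.0672] phi 0.058 tilt 0.027 open 0.0006 F [-2.5  0.3  8.8] q [-0.25  0.27  1.96  0.01  0.89  1.26]
(np.float64(0.4919), np.float64(-0.1045), 0.067, 0.056) -> slide [0.0222, 0.0014, 0.0008] turn 0.0021
t 72.55 pos [ 0.4696 -0.1044  0.0672] phi 0.058 tilt 0.027 open 0.0006 F [-2.5  0.3  8.8] q [-0.25  0.27  1.96  0.01  0.89  1.26]
(np.float64(0.4699), np.float64(-0.1057), 0.067, 0.056) -> slide [0.0002, 0.0013, 0.0002] turn 0.0021
```

Call:
send_rows(increments=[{"slide":[0,0,-0.008],"turn":0,"fingers":0},{"slide":[0.01,0.001,-0.008],"turn":0,"fingers":0},{"slide":[0.022,0.001,-0.007],"turn":0,"fingers":0},{"slide":[0.022,0.001,-0.002],"turn":0,"fingers":0},{"slide":[0.022,0.001,0.0013],"turn":0,"fingers":0},{"slide":[0.016,0.001,0.0012],"turn":0,"fingers":0},{"slide":[0.01,0.001,0.001],"turn":0,"fingers":0},{"slide":[0.005,0.001,0.0008],"turn":0,"fingers":0},{"slide":[0,0.001,0.0007],"turn":0,"fingers":0},{"slide":[0,0.001,0.0007],"turn":0,"fingers":0}])

```text
time: 73.8
position: [0.4688, -0.1054, 0.0671]
ee_rot: [0.999, 0.029, 0.013, 0.0]
ft_force: [-3.0, -0.3, 10.2]
opening: 0.0008
```

```bash
python3 -c "
from h import *
gow(3,.011,.075);gow(3,-.011,.075);gow(3,-.011,.067);gow(3,.011,.067)"
```

```text
t 73.8 pos [ 0.4688 -0.1054  0.0671] phi 0.058 tilt 0.026 open 0.0008 F [-3.  -0.3 10.2] q [-0.25  0.27  1.96  0.01  0.89  1.26]
(np.float64(0.4945), np.float64(-0.1514), 0.075, 0.056) -> slide [0.0232, 0.0474, -0.0072] turn 0.0024
t 73.8 pos [ 0.4688 -0.1054  0.0671] phi 0.058 tilt 0.026 open 0.0008 F [-3.  -0.3 10.2] q [-0.25  0.27  1.96  0.01  0.89  1.26]
(np.float64(0.4725), np.float64(-0.1526), 0.075, 0.056) -> slide [0.0012, 0.0473, -0.0078] turn 0.0024
t 73.8 pos [ 0.4688 -0.1054  0.0671] phi 0.058 tilt 0.026 open 0.0008 F [-3.  -0.3 10.2] q [-0.25  0.27  1.96  0.01  0.89  1.26]
(np.float64(0.4725), np.float64(-0.1526), 0.067, 0.056) -> slide [0.001, 0.0473, 0.0002] turn 0.0024
t 73.8 pos [ 0.4688 -0.1054  0.0671] phi 0.058 tilt 0.026 open 0.0008 F [-3.  -0.3 10.2] q [-0.25  0.27  1.96  0.01  0.89  1.26]
(np.float64(0.4945), np.float64(-0.1514), 0.067, 0.056) -> slide [0.023, 0.0474, 0.0008] turn 0.0024
```

Call:
send_rows(increments=[{"slide":[0,0,-0.012],"turn":0,"fingers":0},{"slide":[0,0.02,-0.018],"turn":0,"fingers":0},{"slide":[0,0.04,-0.018],"turn":0,"fingers":0},{"slide":[0.001,0.047,-0.014],"turn":0,"fingers":0},{"slide":[0.001,0.047,-0.005],"turn":0,"fingers":0},{"slide":[0.001,0.047,0.0],"turn":0,"fingers":0},{"slide":[0.006,0.047,0.0005],"turn":0,"fingers":0},{"slide":[0.012,0.047,0.0007],"turn":0,"fingers":0},{"slide":[0.018,0.047,0.0009],"turn":0,"fingers":0},{"slide":[0.023,0.047,0.001],"turn":0,"fingers":0}])

```text
time: 75.05
position: [0.4959, -0.1504, 0.0676]
ee_rot: [0.999, 0.03, 0.014, 0.0]
ft_force: [-0.8, 0.0, 7.2]
opening: 0.0006
```

Call:
send_rows(increments=[{"slide":[0,0,-0.008],"turn":0,"fingers":0},{"slide":[-0.01,0,-0.009],"turn":0,"fingers":0},{"slide":[-0.023,0,-0.008],"turn":0,"fingers":0},{"slide":[-0.023,0,-0.002],"turn":0,"fingers":0},{"slide":[-0.023,0,0.0005],"turn":0,"fingers":0},{"slide":[-0.018,0,0.0006],"turn":0,"fingers":0},{"slide":[-0.012,0,0.0008],"turn":0,"fingers":0},{"slide":[-0.006,0,0.001],"turn":0,"fingers":0},{"slide":[-0.001,0,0.0012],"turn":0,"fingers":0},{"slide":[-0.001,0,0.0012],"turn":0,"fingers":0}])

```text
time: 76.3
position: [0.4962, -0.1505, 0.0676]
ee_rot: [0.999, 0.029, 0.016, 0.0]
ft_force: [-1.6, 1.5, 10.9]
opening: 0.0006
```

```bash
python3 -c "
from h import *
gow(3,-.011,.067);gow(3,.011,.067)"; python3 avg.py av2 3
```

```text
t 76.3 pos [ 0.4962 -0.1505  0.0676] phi 0.059 tilt 0.031 open 0.0006 F [-1.6  1.5 10.9] q [-0.32  0.32  1.88  0.01  0.91  1.18]
(np.float64(0.4725), np.float64(-0.1526), 0.067, 0.056) -> slide [-0.0238, 0.0007, -0.0002] turn 0.0029
t 76.3 pos [ 0.4962 -0.1505  0.0676] phi 0.059 tilt 0.031 open 0.0006 F [-1.6  1.5 10.9] q [-0.32  0.32  1.88  0.01  0.91  1.18]
(np.float64(0.4945), np.float64(-0.1514), 0.067, 0.056) -> slide [-0.0018, 0.0008, 0.0005] turn 0.0029
```

View pics/av2.png

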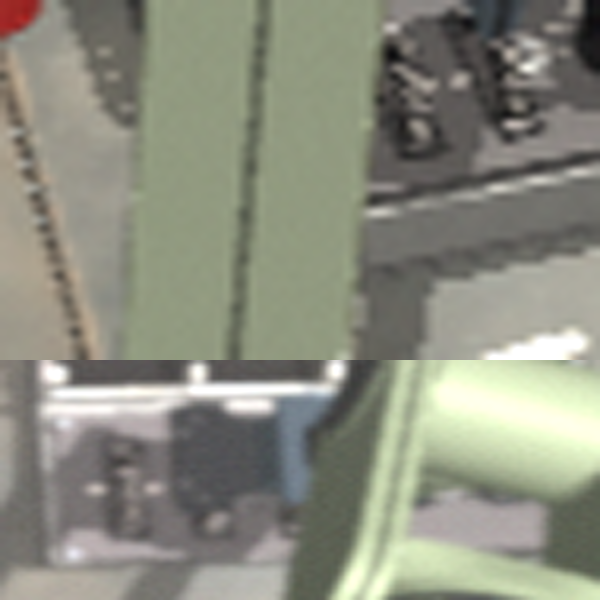

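Both strokes rolled freely. I'll keep going toward the upper stop on wheel 3.

Call:
send_rows(increments=[{"slide":[0,0,-0.008],"turn":0,"fingers":0},{"slide":[-0.01,0.0,-0.009],"turn":0,"fingers":0},{"slide":[-0.024,0.0,-0.008],"turn":0,"fingers":0},{"slide":[-0.024,0.0,-0.002],"turn":0,"fingers":0},{"slide":[-0.024,0.0,0.0004],"turn":0,"fingers":0},{"slide":[-0.019,0.0,0.0006],"turn":0,"fingers":0},{"slide":[-0.014,0.0,0.0008],"turn":0,"fingers":0},{"slide":[-0.008,0.0,0.001],"turn":0,"fingers":0},{"slide":[-0.002,0.0,0.001],"turn":0,"fingers":0},{"slide":[-0.002,0.0,0.001],"turn":0,"fingers":0}])

```text
time: 77.85
position: [0.4956, -0.1506, 0.0676]
ee_rot: [0.999, 0.029, 0.017, 0.0]
ft_force: [-0.8, 1.1, 9.9]
opening: 0.0006
```

Call:
send_rows(increments=[{"slide":[0,0,-0.008],"turn":0,"fingers":0},{"slide":[-0.01,0.0,-0.009],"turn":0,"fingers":0},{"slide":[-0.023,0.0,-0.008],"turn":0,"fingers":0},{"slide":[-0.023,0.0,-0.002],"turn":0,"fingers":0},{"slide":[-0.023,0.0,0.0004],"turn":0,"fingers":0},{"slide":[-0.018,0.0,0.0006],"turn":0,"fingers":0},{"slide":[-0.012,0.0,0.0008],"turn":0,"fingers":0},{"slide":[-0.006,0.0,0.001],"turn":0,"fingers":0},{"slide":[-0.001,0.0,0.001],"turn":0,"fingers":0},{"slide":[-0.001,0.0,0.001],"turn":0,"fingers":0}])

```text
time: 79.1
position: [0.4959, -0.1507, 0.0676]
ee_rot: [0.999, 0.029, 0.018, 0.001]
ft_force: [-2.0, 2.3, 9.6]
opening: 0.0002
```

Call:
send_rows(increments=[{"slide":[0,0,-0.008],"turn":0,"fingers":0},{"slide":[-0.01,0.0,-0.009],"turn":0,"fingers":0},{"slide":[-0.023,0.0,-0.008],"turn":0,"fingers":0},{"slide":[-0.023,0.0,-0.002],"turn":0,"fingers":0},{"slide":[-0.023,0.0,0.0004],"turn":0,"fingers":0},{"slide":[-0.018,0.0,0.0006],"turn":0,"fingers":0},{"slide":[-0.012,0.0,0.0008],"turn":0,"fingers":0},{"slide":[-0.006,0.0,0.001],"turn":0,"fingers":0},{"slide":[-0.001,0.0,0.001],"turn":0,"fingers":0},{"slide":[-0.001,0.0,0.001],"turn":0,"fingers":0}])

```text
time: 80.35
position: [0.4963, -0.1508, 0.0677]
ee_rot: [0.999, 0.029, 0.019, 0.001]
ft_force: [-2.0, 1.7, 9.6]
opening: 0.0004
```

Call:
send_rows(increments=[{"slide":[0,0,-0.008],"turn":0,"fingers":0},{"slide":[-0.01,0.0,-0.009],"turn":0,"fingers":0},{"slide":[-0.023,0.0,-0.008],"turn":0,"fingers":0},{"slide":[-0.023,0.0,-0.002],"turn":0,"fingers":0},{"slide":[-0.023,0.0,0.0004],"turn":0,"fingers":0},{"slide":[-0.018,0.0,0.0006],"turn":0,"fingers":0},{"slide":[-0.012,0.0,0.0008],"turn":0,"fingers":0},{"slide":[-0.006,0.0,0.001],"turn":0,"fingers":0},{"slide":[-0.001,0.0,0.001],"turn":0,"fingers":0},{"slide":[-0.001,0.0,0.001],"turn":0,"fingers":0}])

```text
time: 81.6
position: [0.4967, -0.1509, 0.0677]
ee_rot: [0.999, 0.029, 0.021, 0.001]
ft_force: [-0.8, 2.1, 9.9]
opening: 0.0008
```

Call:
send_rows(increments=[{"slide":[0,0,-0.008],"turn":0,"fingers":0},{"slide":[-0.01,0.0,-0.009],"turn":0,"fingers":0},{"slide":[-0.025,0.0,-0.008],"turn":0,"fingers":0},{"slide":[-0.025,0.0,-0.002],"turn":0,"fingers":0},{"slide":[-0.025,0.0,0.0004],"turn":0,"fingers":0},{"slide":[-0.02,0.0,0.0006],"turn":0,"fingers":0},{"slide":[-0.014,0.0,0.0008],"turn":0,"fingers":0},{"slide":[-0.008,0.0,0.001],"turn":0,"fingers":0},{"slide":[-0.003,0.0,0.001],"turn":0,"fingers":0},{"slide":[-0.003,0.0,0.001],"turn":0,"fingers":0}])

```text
time: 82.85
position: [0.4953, -0.1509, 0.0677]
ee_rot: [0.999, 0.029, 0.022, 0.001]
ft_force: [-0.8, 2.2, 8.1]
opening: 0.0003
```

Call:
send_rows(increments=[{"slide":[0,0,-0.008],"turn":0,"fingers":0},{"slide":[-0.01,0.0,-0.009],"turn":0,"fingers":0},{"slide":[-0.023,0.0,-0.008],"turn":0,"fingers":0},{"slide":[-0.023,0.0,-0.002],"turn":0,"fingers":0},{"slide":[-0.023,0.0,0.0004],"turn":0,"fingers":0},{"slide":[-0.018,0.0,0.0006],"turn":0,"fingers":0},{"slide":[-0.012,0.0,0.0008],"turn":0,"fingers":0},{"slide":[-0.006,0.0,0.001],"turn":0,"fingers":0},{"slide":[-0.001,0.0,0.001],"turn":0,"fingers":0},{"slide":[-0.001,0.0,0.001],"turn":0,"fingers":0}])

```text
time: 84.1
position: [0.4958, -0.1509, 0.0677]
ee_rot: [0.999, 0.029, 0.023, 0.001]
ft_force: [-1.3, 1.8, 10.4]
opening: 0.0007
```

Call:
send_rows(increments=[{"slide":[0,0,-0.008],"turn":0,"fingers":0},{"slide":[-0.01,0.0,-0.009],"turn":0,"fingers":0},{"slide":[-0.024,0.0,-0.008],"turn":0,"fingers":0},{"slide":[-0.024,0.0,-0.002],"turn":0,"fingers":0},{"slide":[-0.024,0.0,0.0004],"turn":0,"fingers":0},{"slide":[-0.019,0.0,0.0006],"turn":0,"fingers":0},{"slide":[-0.014,0.0,0.0008],"turn":0,"fingers":0},{"slide":[-0.008,0.0,0.001],"turn":0,"fingers":0},{"slide":[-0.002,0.0,0.001],"turn":0,"fingers":0},{"slide":[-0.002,0.0,0.001],"turn":0,"fingers":0}])

```text
time: 85.35
position: [0.4954, -0.1509, 0.0678]
ee_rot: [0.999, 0.029, 0.025, 0.001]
ft_force: [0.3, 1.9, 8.5]
opening: 0.0005
```

Call:
send_rows(increments=[{"slide":[0,0,-0.008],"turn":0,"fingers":0},{"slide":[-0.01,0.0,-0.009],"turn":0,"fingers":0},{"slide":[-0.023,0.0,-0.008],"turn":0,"fingers":0},{"slide":[-0.023,0.0,-0.002],"turn":0,"fingers":0},{"slide":[-0.023,0.0,0.0004],"turn":0,"fingers":0},{"slide":[-0.018,0.0,0.0006],"turn":0,"fingers":0},{"slide":[-0.012,0.0,0.0008],"turn":0,"fingers":0},{"slide":[-0.006,0.0,0.001],"turn":0,"fingers":0},{"slide":[-0.001,0.0,0.001],"turn":0,"fingers":0},{"slide":[-0.001,0.0,0.001],"turn":0,"fingers":0}])

```text
time: 86.6
position: [0.4853, -0.1507, 0.0679]
ee_rot: [0.999, 0.03, 0.016, 0.0]
ft_force: [-23.4, -2.0, 33.1]
opening: 0.0006
```

Stop reached on stroke 10, so wheel 3 is at 9 and each stroke was one digit. Now −4.

Call:
send_rows(increments=[{"slide":[0,0,-0.006],"turn":0,"fingers":0},{"slide":[0,0,-0.009],"turn":0,"fingers":0},{"slide":[0.009,0,-0.007],"turn":0,"fingers":0},{"slide":[0.0095,0,-0.002],"turn":0,"fingers":0},{"slide":[0.0095,0,0.001],"turn":0,"fingers":0},{"slide":[0.005,0,0.001],"turn":0,"fingers":0},{"slide":[-0.001,0,0.0008],"turn":0,"fingers":0},{"slide":[-0.006,0,0.0007],"turn":0,"fingers":0},{"slide":[-0.012,0,0.0006],"turn":0,"fingers":0},{"slide":[-0.012,0,0.0006],"turn":0,"fingers":0}])

```text
time: 87.85
position: [0.4728, -0.1514, 0.0674]
ee_rot: [0.999, 0.03, 0.016, 0.0]
ft_force: [-3.6, 0.4, 9.0]
opening: 0.0006
```

Call:
send_rows(increments=[{"slide":[0,0,-0.008],"turn":0,"fingers":0},{"slide":[0.01,0,-0.008],"turn":0,"fingers":0},{"slide":[0.022,0,-0.007],"turn":0,"fingers":0},{"slide":[0.022,0,-0.002],"turn":0,"fingers":0},{"slide":[0.022,0,0.0013],"turn":0,"fingers":0},{"slide":[0.016,0,0.0012],"turn":0,"fingers":0},{"slide":[0.01,0,0.001],"turn":0,"fingers":0},{"slide":[0.005,0,0.0008],"turn":0,"fingers":0},{"slide":[0,0,0.0007],"turn":0,"fingers":0},{"slide":[0,0,0.0007],"turn":0,"fingers":0}])

```text
time: 89.1
position: [0.4718, -0.1513, 0.0672]
ee_rot: [0.999, 0.03, 0.015, 0.0]
ft_force: [-3.3, 0.4, 7.9]
opening: 0.0002
```

Call:
send_rows(increments=[{"slide":[0,0,-0.008],"turn":0,"fingers":0},{"slide":[0.01,0,-0.008],"turn":0,"fingers":0},{"slide":[0.022,0,-0.007],"turn":0,"fingers":0},{"slide":[0.022,0,-0.002],"turn":0,"fingers":0},{"slide":[0.022,0,0.0013],"turn":0,"fingers":0},{"slide":[0.016,0,0.0012],"turn":0,"fingers":0},{"slide":[0.01,0,0.001],"turn":0,"fingers":0},{"slide":[0.005,0,0.0008],"turn":0,"fingers":0},{"slide":[0,0,0.0007],"turn":0,"fingers":0},{"slide":[0,0,0.0007],"turn":0,"fingers":0}])

```text
time: 90.35
position: [0.4709, -0.1513, 0.0671]
ee_rot: [0.999, 0.03, 0.015, 0.0]
ft_force: [-4.1, 1.1, 9.2]
opening: 0.0004
```

Call:
send_rows(increments=[{"slide":[0,0,-0.008],"turn":0,"fingers":0},{"slide":[0.01,0,-0.008],"turn":0,"fingers":0},{"slide":[0.023,0,-0.007],"turn":0,"fingers":0},{"slide":[0.023,0,-0.002],"turn":0,"fingers":0},{"slide":[0.023,0,0.0013],"turn":0,"fingers":0},{"slide":[0.017,0,0.0012],"turn":0,"fingers":0},{"slide":[0.011,0,0.001],"turn":0,"fingers":0},{"slide":[0.006,0,0.0008],"turn":0,"fingers":0},{"slide":[0.001,0,0.0007],"turn":0,"fingers":0},{"slide":[0.001,0,0.0007],"turn":0,"fingers":0}])

```text
time: 91.6
position: [0.471, -0.1512, 0.067]
ee_rot: [0.999, 0.03, 0.014, 0.001]
ft_force: [-2.9, -0.4, 9.2]
opening: 0.0004
```

```bash
python3 -c "
from h import *
gow('s',0,.1)"
```

```text
t 91.6 pos [ 0.471  -0.1512  0.067 ] phi 0.061 tilt 0.028 open 0.0004 F [-2.9 -0.4  9.2] q [-0.34  0.29  1.93  0.01  0.9   1.16]
(np.float64(0.487), np.float64(-0.2149), 0.1, 0.056) -> slide [0.013, 0.0646, -0.0325] turn 0.0047
```

```bash
python3 -c "
import numpy as np,cv2
d=np.load('av1.npz')
f=lambda i:cv2.resize(np.clip(i*1.4,0,255).astype(np.uint8),(400,400),interpolation=cv2.INTER_CUBIC)
b=d['b'][182:212,340:370]; a=d['a'][165:195,332:362]
cv2.imwrite('pics/sel.png',cv2.cvtColor(np.hstack([f(a),f(b)]),cv2.COLOR_RGB2BGR))"
```

```text
(no output)
```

View pics/sel.png

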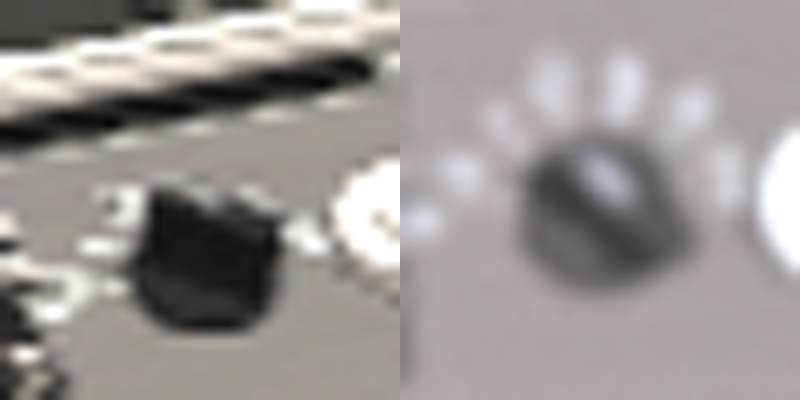

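Call:
send_rows(increments=[{"slide":[0,0,-0.02],"turn":0,"fingers":0},{"slide":[0,0.01,-0.035],"turn":-0.1,"fingers":0.1},{"slide":[0.006,0.03,-0.035],"turn":-0.25,"fingers":0.3},{"slide":[0.012,0.055,-0.035],"turn":-0.4,"fingers":0.5},{"slide":[0.013,0.0645,-0.035],"turn":-0.55,"fingers":0.55},{"slide":[0.013,0.0645,-0.035],"turn":-0.7,"fingers":0.55},{"slide":[0.013,0.0645,-0.03],"turn":-0.78,"fingers":0.55},{"slide":[0.013,0.0645,-0.025],"turn":-0.78,"fingers":0.55},{"slide":[0.013,0.0645,-0.025],"turn":-0.78,"fingers":0.55},{"slide":[0.013,0.0645,-0.025],"turn":-0.78,"fingers":0.55}])

```text
time: 92.85
position: [0.4871, -0.2147, 0.0924]
ee_rot: [0.913, 0.408, 0.013, 0.006]
ft_force: [-0.1, -0.6, 0.4]
opening: 0.0502
```

```bash
python3 -c "
from h import *
gow('s',0,.049,.841)
t=shot('top'); p=shot('scene')
cv2.imwrite('pics/v15.png',cv2.cvtColor(np.hstack([cv2.resize(np.asarray(i['pixels'])[r:r+75,c:c+100],(400,300),interpolation=cv2.INTER_CUBIC) for i,r,c in ((p,140,280),(t,150,300))]),cv2.COLOR_RGB2BGR))"
```

```text
t 92.85 pos [ 0.4871 -0.2147  0.0924] phi 0.84 tilt 0.028 open 0.0502 F [-0.1 -0.6  0.4] q [-0.45  0.31  1.82  0.01  0.99  0.28]
(np.float64(0.487), np.float64(-0.2149), 0.049, 0.841) -> slide [-0.001, -0.0009, 0.0434] turn -0.0007
```

View pics/v15.png

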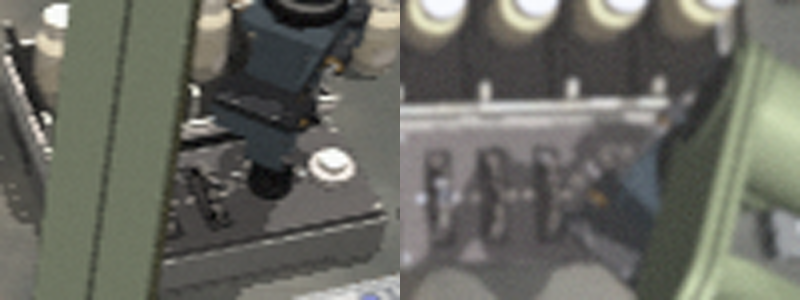

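Call:
send_rows(increments=[{"slide":[-0.001,-0.001,0.01],"turn":0,"fingers":0.55},{"slide":[-0.001,-0.001,0.02],"turn":0,"fingers":0.55},{"slide":[-0.001,-0.001,0.03],"turn":0,"fingers":0.55},{"slide":[-0.001,-0.001,0.038],"turn":0,"fingers":0.55},{"slide":[-0.001,-0.001,0.042],"turn":0,"fingers":0.55},{"slide":[-0.001,-0.001,0.042],"turn":0,"fingers":0.3},{"slide":[-0.001,-0.001,0.042],"turn":0,"fingers":0},{"slide":[-0.001,-0.001,0.042],"turn":0,"fingers":0},{"slide":[-0.001,-0.001,0.042],"turn":0,"fingers":0},{"slide":[-0.001,-0.001,0.042],"turn":0,"fingers":0}])

```text
time: 94.2
position: [0.4885, -0.216, 0.0511]
ee_rot: [0.913, 0.408, 0.014, 0.008]
ft_force: [3.4, -4.2, -1.6]
opening: 0.0119
```

```bash
python3 -c "
from h import *
gow('s',0,.049,.841); print(manip.state()['wrist_torque'])"
```

```text
t 94.2 pos [ 0.4885 -0.216   0.0511] phi 0.841 tilt 0.032 open 0.0119 F [ 3.4 -4.2 -1.6] q [-0.45  0.36  1.87  0.01  0.89  0.28]
(np.float64(0.487), np.float64(-0.2149), 0.049, 0.841) -> slide [-0.0002, -0.0019, 0.002] turn -0.0002
[-0.4962849  -0.40494056 -0.0742613 ]
```

Call:
send_rows(increments=[{"slide":[0,0,0],"turn":0.12,"fingers":0},{"slide":[0,0,0],"turn":0.27,"fingers":0},{"slide":[0,0,0],"turn":0.42,"fingers":0},{"slide":[0,0,0],"turn":0.57,"fingers":0},{"slide":[0,0,0],"turn":0.72,"fingers":0},{"slide":[0,0,0],"turn":0.87,"fingers":0},{"slide":[0,0,0],"turn":1.0,"fingers":0},{"slide":[0,0,0],"turn":1.06,"fingers":0},{"slide":[0,0,0],"turn":1.06,"fingers":0},{"slide":[0,0,0],"turn":1.05,"fingers":0}])

```text
time: 95.45
position: [0.4884, -0.2162, 0.0511]
ee_rot: [0.994, -0.104, 0.016, -0.0]
ft_force: [1.0, -2.2, -0.9]
opening: 0.0116
```

```bash
python3 -c "
from h import *
gow('s',0,.049,-.206); print(manip.state()['wrist_torque'])"
```

```text
t 95.45 pos [ 0.4884 -0.2162  0.0511] phi -0.208 tilt 0.032 open 0.0116 F [ 1.  -2.2 -0.9] q [-0.45  0.36  1.87  0.01  0.89  1.32]
(np.float64(0.487), np.float64(-0.2149), 0.049, -0.206) -> slide [-0.0017, -0.0009, 0.002] turn -0.002
[-0.40267757  0.13905034  0.0342426 ]
```

Call:
send_rows(increments=[{"slide":[0,0,0],"turn":0,"fingers":0.15},{"slide":[0,0,0],"turn":0,"fingers":0.35},{"slide":[0,0,0],"turn":0,"fingers":0.35},{"slide":[0,0,-0.01],"turn":0,"fingers":0.35},{"slide":[0,0,-0.03],"turn":0,"fingers":0.35},{"slide":[0,0,-0.06],"turn":0,"fingers":0.35},{"slide":[0,0,-0.1],"turn":0,"fingers":0.2},{"slide":[-0.02,-0.03,-0.14],"turn":0,"fingers":0},{"slide":[-0.04,-0.08,-0.16],"turn":0,"fingers":0},{"slide":[-0.06,-0.14,-0.16],"turn":0,"fingers":0}])

```text
time: 96.7
position: [0.4547, -0.0664, 0.2124]
ee_rot: [0.994, -0.105, 0.019, -0.0]
ft_force: [1.2, 0.3, 0.1]
opening: 0.0003
```

```bash
python3 -c "
from h import *
go((.42,.33,.24,.8))"
```

```text
t 96.7 pos [ 0.4547 -0.0664  0.2124] phi -0.21 tilt 0.037 open 0.0003 F [1.2 0.3 0.1] q [-0.17  0.09  1.78  0.    1.23  1.61]
(0.42, 0.33, 0.24, 0.8) -> slide [-0.1155, -0.3805, -0.0302] turn -1.0102
```

Call:
send_rows(increments=[{"slide":[-0.015,-0.05,-0.03],"turn":-0.1,"fingers":0},{"slide":[-0.03,-0.1,-0.03],"turn":-0.2,"fingers":0},{"slide":[-0.045,-0.15,-0.03],"turn":-0.3,"fingers":0},{"slide":[-0.06,-0.2,-0.03],"turn":-0.4,"fingers":0},{"slide":[-0.075,-0.25,-0.03],"turn":-0.5,"fingers":0},{"slide":[-0.09,-0.3,-0.03],"turn":-0.6,"fingers":0},{"slide":[-0.105,-0.35,-0.03],"turn":-0.7,"fingers":0},{"slide":[-0.115,-0.38,-0.03],"turn":-0.8,"fingers":0},{"slide":[-0.115,-0.38,-0.03],"turn":-0.8,"fingers":0},{"slide":[-0.115,-0.38,-0.03],"turn":-0.8,"fingers":0}])

```text
time: 97.95
position: [0.4203, 0.3286, 0.2401]
ee_rot: [0.957, 0.29, 0.017, 0.007]
ft_force: [0.3, 0.1, 0.4]
opening: 0.0003
```

```bash
python3 avg.py av3 12; python3 view.py v16; python3 -c "
import numpy as np,cv2
d=np.load('av3.npz')
f=lambda i:cv2.resize(np.clip(i*1.4,0,255).astype(np.uint8),(400,400),interpolation=cv2.INTER_CUBIC)
b=d['b'][182:212,340:370]; a=d['a'][165:195,332:362]
cv2.imwrite('pics/sel2.png',cv2.cvtColor(np.hstack([f(a),f(b)]),cv2.COLOR_RGB2BGR))"
```

```text
[285, 92, 10, 10, 79] bench [0.836 0.016] plat [0.8   0.023]
[375, 141, 10, 11, 79] bench [ 0.664 -0.296] plat [ 0.641 -0.265]
[329, 143, 10, 11, 82] bench [ 0.653 -0.137] plat [ 0.631 -0.119]
[352, 142, 10, 11, 78] bench [ 0.658 -0.216] plat [ 0.635 -0.191]
[305, 144, 11, 10, 86] bench [ 0.649 -0.057] plat [ 0.627 -0.044]
[275, 146, 9, 9, 68] bench [0.641 0.05 ] plat [0.62  0.055]
[368, 191, 11, 12, 105] bench [ 0.488 -0.27 ] plat [ 0.478 -0.242]
```

View pics/av3.png

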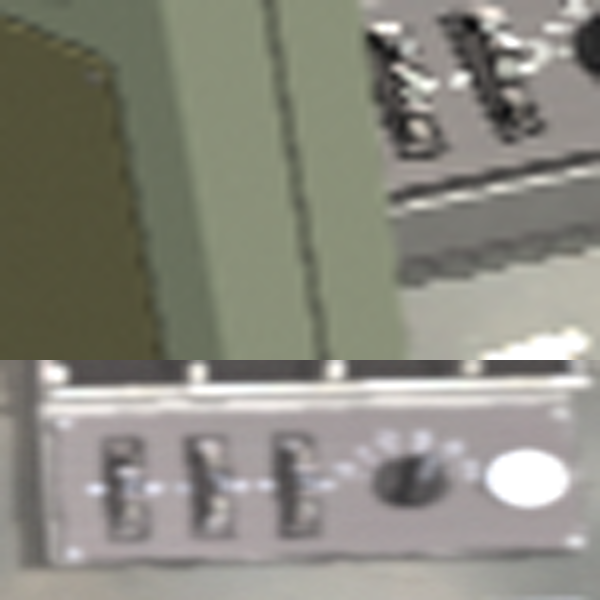

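View pics/v16.png

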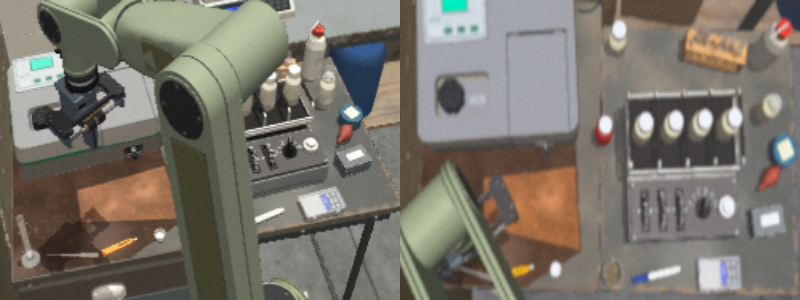

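View pics/sel2.png

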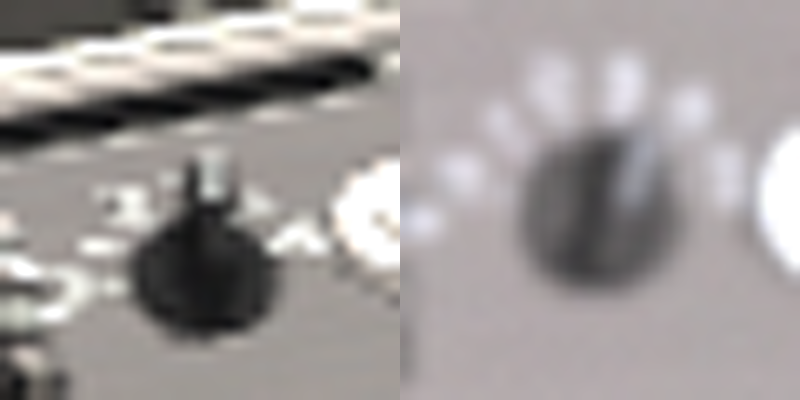

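```bash
python3 -c "
import numpy as np,cv2
d=np.load('av1.npz')['a'];e=np.load('av3.npz')['a']
f=lambda i:cv2.resize(np.clip((i-20)*1.7,0,255).astype(np.uint8),None,fx=10,fy=10,interpolation=cv2.INTER_LANCZOS4)
print(d[:3,:3].mean())
cv2.imwrite('pics/wh.png',cv2.cvtColor(np.vstack([f(d[180:206,300:342]),f(e[180:206,300:342])]),cv2.COLOR_RGB2BGR))
cv2.imwrite('pics/wh1.png',cv2.cvtColor(f(d[180:206,300:342]),cv2.COLOR_RGB2BGR))"
```

```text
48.9111111111111
```

View pics/wh.png

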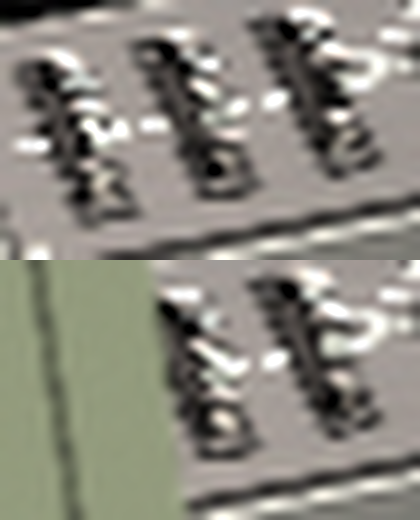

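```bash
python3 -c "
from h import *
go((.45,.47,.25,1.2))"
```

```text
t 99.25 pos [0.4204 0.3294 0.2398] phi 0.59 tilt 0.037 open 0.0007 F [-0.  -0.2 -0.4] q [ 0.66  0.21  1.57 -0.03  1.34  1.65]
(0.45, 0.47, 0.25, 1.2) -> slide [0.1031, -0.1001, -0.0096] turn -0.6098
```

Call:
send_rows(increments=[{"slide":[0.03,-0.03,-0.01],"turn":-0.1,"fingers":0},{"slide":[0.06,-0.06,-0.01],"turn":-0.2,"fingers":0},{"slide":[0.09,-0.09,-0.01],"turn":-0.3,"fingers":0},{"slide":[0.103,-0.1,-0.01],"turn":-0.4,"fingers":0},{"slide":[0.103,-0.1,-0.01],"turn":-0.4,"fingers":0},{"slide":[0.103,-0.1,-0.01],"turn":-0.4,"fingers":0},{"slide":[0.103,-0.1,-0.01],"turn":-0.4,"fingers":0},{"slide":[0.103,-0.1,-0.01],"turn":-0.4,"fingers":0},{"slide":[0.103,-0.1,-0.01],"turn":-0.4,"fingers":0},{"slide":[0.103,-0.1,-0.01],"turn":-0.4,"fingers":0}])

```text
time: 100.5
position: [0.45, 0.4697, 0.2505]
ee_rot: [0.88, 0.475, 0.016, 0.01]
ft_force: [0.1, -0.4, 0.4]
opening: 0.0004
```

```bash
sed -i 's/^b=np.mean.*$/b=a/' avg.py; python3 avg.py av4 16; python3 -c "
import numpy as np,cv2
d=np.load('av1.npz')['a'];e=np.load('av4.npz')['a']
f=lambda i:cv2.resize(np.clip((i-20)*1.7,0,255).astype(np.uint8),None,fx=11,fy=11,interpolation=cv2.INTER_LANCZOS4)
cv2.imwrite('pics/wh4.png',cv2.cvtColor(np.vstack([f(d[180:206,298:342]),f(e[180:206,298:342])]),cv2.COLOR_RGB2BGR))"
```

```text
(no output)
```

View pics/wh4.png

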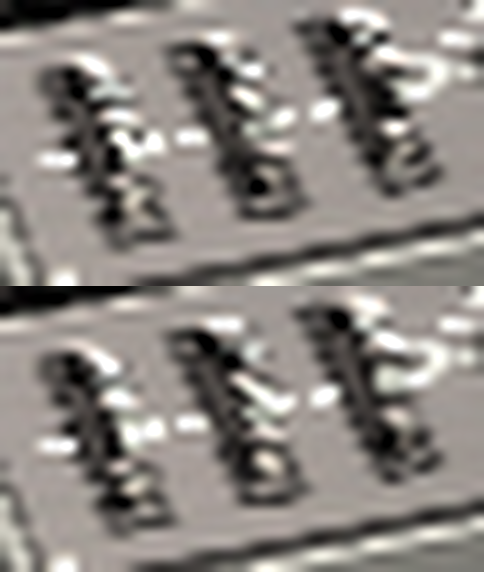

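```bash
cat > unw.py <<'E'
from h import *
p=manip.read_camera('scene')
def unwrap(img,k):
    th=np.radians(np.linspace(-30,110,281)) # positive = toward operator
    ys=np.linspace(.008,-.008,33)
    X=[]
    for t in th:
        for y in ys:
            x,yy=sh(-.086-.034*np.sin(t),W[k][1]+y); X.append((x,yy,.068+.034*np.cos(t)))
    uv=proj(p,X).astype(np.float32).reshape(281,33,2)
    m=cv2.remap(img.astype(np.float32),uv[...,0],uv[...,1],cv2.INTER_CUBIC)
    return m
d=np.load('av1.npz')['a'];e=np.load('av4.npz')['a']
out=[]
for im in (d,e):
    for k in (1,2,3):
        m=unwrap(im,k); m=cv2.resize(m,(120,560)); 
        for a in (0,36,72): m[int((a+30)*4),:8]=[255,0,0]
        out.append(m); out.append(np.zeros((560,8,3)))
cv2.imwrite('pics/unw.png',cv2.cvtColor(np.clip((np.hstack(out)-20)*1.5,0,255).astype(np.uint8),cv2.COLOR_RGB2BGR))
E
python3 unw.py
```

```text
(no output)
```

View pics/unw.png

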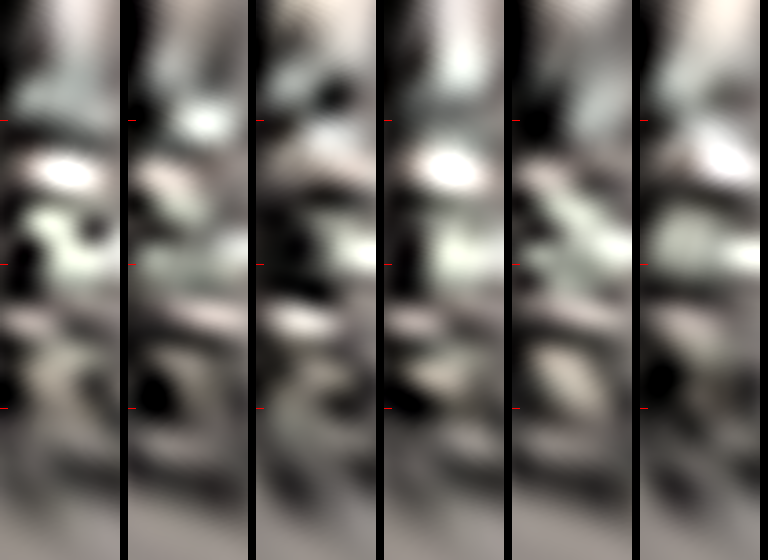

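```bash
cat > match.py <<'E'
exec(open('unw.py').read().split('out=[]')[0])
cols={}
for n,im in (('init',d),('now',e)):
    for k in (1,2,3): cols[(n,k)]=unwrap(im,k).mean(2)
def region(m,a): i=int((a+30)*2); return m[i-32:i+32,2:31]
def tmpl(c,h,w,th):
    # 64 rows=32deg=19mm ; 33 cols=16mm
    S=8; H,Wd=int(19*S),int(16*S*29/33)
    g=np.zeros((H,Wd),np.float32)
    fs=1.0; (tw,tt),b=cv2.getTextSize(c,cv2.FONT_HERSHEY_SIMPLEX,fs*2,th)
    t=np.zeros((tt+2*th,tw+2*th),np.float32); cv2.putText(t,c,(th,tt+th-1),cv2.FONT_HERSHEY_SIMPLEX,fs*2,1.0,th)
    ys,xs=np.where(t>0); t=t[ys.min():ys.max()+1,xs.min():xs.max()+1]
    ww=int(w*S*(0.5 if c=='1' else 1)); hh=int(h*S); t=cv2.resize(t,(ww,hh))
    y0,x0=(H-hh)//2,(Wd-ww)//2; g[y0:y0+hh,x0:x0+ww]=t
    g=cv2.GaussianBlur(g,(0,0),1.2*S)
    return cv2.resize(g,(29,64))
z=lambda a:(a-a.mean())/(a.std()+1e-9)
for ang in (36,0,72):
    R={k:z(region(m,ang)) for k,m in cols.items()}; mu=np.mean(list(R.values()),0)
    for h,w in ((9,6.5),(11,7.5)):
        T={c:z(tmpl(c,h,w,7)) for c in '0123456789'}; mt=np.mean(list(T.values()),0)
        for k in R:
            sc={}
            for c in T:
                best=-1
                for dx in (-3,0,3):
                    for dy in (-6,0,6):
                        t=np.roll(np.roll(T[c]-mt,dx,1),dy,0); best=max(best,float((z(t)*z(R[k]-mu)).mean()))
                sc[c]=best
            print(ang,h,k,[(c,round(v,2)) for c,v in sorted(sc.items(),key=lambda s:-s[1])[:5]])
E
python3 match.py
```

```text
36 9 ('init', 1) [('3', 0.48), ('5', 0.35), ('7', 0.26), ('1', 0.26), ('6', 0.21)]
36 9 ('init', 2) [('6', 0.42), ('8', 0.32), ('4', 0.25), ('0', 0.23), ('9', 0.19)]
36 9 ('init', 3) [('1', 0.36), ('3', 0.28), ('7', 0.25), ('2', 0.18), ('4', 0.08)]
36 9 ('now', 1) [('3', 0.45), ('1', 0.32), ('8', 0.17), ('7', 0.17), ('2', 0.16)]
36 9 ('now', 2) [('7', 0.33), ('2', 0.27), ('3', 0.24), ('6', 0.21), ('0', 0.17)]
36 9 ('now', 3) [('6', 0.45), ('8', 0.41), ('7', 0.37), ('0', 0.26), ('9', 0.25)]
36 11 ('init', 1) [('3', 0.48), ('5', 0.33), ('1', 0.29), ('7', 0.28), ('6', 0.21)]
36 11 ('init', 2) [('6', 0.43), ('8', 0.3), ('4', 0.29), ('0', 0.25), ('9', 0.2)]
36 11 ('init', 3) [('1', 0.39), ('3', 0.38), ('2', 0.29), ('7', 0.25), ('0', 0.12)]
36 11 ('now', 1) [('3', 0.43), ('1', 0.33), ('7', 0.21), ('4', 0.17), ('8', 0.16)]
36 11 ('now', 2) [('3', 0.3), ('7', 0.29), ('2', 0.28), ('6', 0.21), ('0', 0.19)]
36 11 ('now', 3) [('6', 0.52), ('8', 0.44), ('7', 0.32), ('9', 0.28), ('5', 0.27)]
0 9 ('init', 1) [('7', 0.4), ('2', 0.38), ('3', 0.26), ('1', 0.19), ('6', 0.19)]
0 9 ('init', 2) [('9', 0.3
[... 1155 characters left out ...]
), ('1', 0.31), ('2', 0.19), ('5', 0.13)]
72 9 ('now', 2) [('7', 0.43), ('9', 0.36), ('8', 0.27), ('6', 0.23), ('5', 0.22)]
72 9 ('now', 3) [('4', 0.4), ('1', 0.27), ('3', 0.2), ('9', 0.07), ('7', 0.05)]
72 11 ('init', 1) [('6', 0.45), ('4', 0.34), ('8', 0.27), ('0', 0.27), ('5', 0.25)]
72 11 ('init', 2) [('3', 0.56), ('2', 0.41), ('1', 0.32), ('7', 0.19), ('0', 0.15)]
72 11 ('init', 3) [('6', 0.62), ('8', 0.45), ('0', 0.39), ('5', 0.33), ('4', 0.3)]
72 11 ('now', 1) [('7', 0.46), ('3', 0.39), ('1', 0.3), ('2', 0.21), ('5', 0.18)]
72 11 ('now', 2) [('7', 0.4), ('9', 0.38), ('8', 0.28), ('4', 0.27), ('6', 0.27)]
72 11 ('now', 3) [('4', 0.38), ('3', 0.29), ('1', 0.27), ('7', 0.2), ('9', 0.06)]
```

Wheels 1 and 3 match the faint image evidence: "2" uppermost with "3" below it, and "6" below the top. Wheel 2's image is ambiguous, so I'll recount it against its upper stop by feel.

```bash
python3 -c "
from h import *
gow(2,-.011,.2)"
```

```text
t 101.4 pos [0.45   0.4698 0.2504] phi 0.99 tilt 0.037 open 0.0003 F [-0.3  0.5  1.2] q [ 0.81  0.4   1.27 -0.03  1.45  1.39]
(np.float64(0.4699), np.float64(-0.1057), 0.2, 0.056) -> slide [-0.4711, 0.3308, 0.0532] turn 0.9341
```

Call:
send_rows(increments=[{"slide":[-0.047,0.033,0.0],"turn":0.1,"fingers":0},{"slide":[-0.095,0.066,0.0],"turn":0.2,"fingers":0},{"slide":[-0.14,0.1,0.0],"turn":0.35,"fingers":0},{"slide":[-0.19,0.135,0.0],"turn":0.5,"fingers":0},{"slide":[-0.24,0.168,0.0],"turn":0.65,"fingers":0},{"slide":[-0.29,0.2,0.01],"turn":0.8,"fingers":0},{"slide":[-0.34,0.24,0.02],"turn":0.934,"fingers":0},{"slide":[-0.39,0.275,0.03],"turn":0.934,"fingers":0},{"slide":[-0.435,0.305,0.04],"turn":0.934,"fingers":0},{"slide":[-0.471,0.331,0.053],"turn":0.934,"fingers":0}])

```text
time: 102.65
position: [0.4701, -0.108, 0.2004]
ee_rot: [0.999, 0.027, 0.019, 0.003]
ft_force: [0.4, 0.3, -0.8]
opening: 0.0006
```

```bash
python3 -c "
from h import *
gow(2,-.011,.08);gow(2,-.011,.067);gow(2,.011,.067)"
```

```text
t 102.65 pos [ 0.4701 -0.108   0.2004] phi 0.055 tilt 0.039 open 0.0006 F [ 0.4  0.3 -0.8] q [-0.25  0.14  1.76  0.01  1.21  1.26]
(np.float64(0.4699), np.float64(-0.1057), 0.08, 0.056) -> slide [-0.0047, -0.003, 0.1202] turn -0.0013
t 102.65 pos [ 0.4701 -0.108   0.2004] phi 0.055 tilt 0.039 open 0.0006 F [ 0.4  0.3 -0.8] q [-0.25  0.14  1.76  0.01  1.21  1.26]
(np.float64(0.4699), np.float64(-0.1057), 0.067, 0.056) -> slide [-0.0052, -0.0031, 0.1332] turn -0.0013
t 102.65 pos [ 0.4701 -0.108   0.2004] phi 0.055 tilt 0.039 open 0.0006 F [ 0.4  0.3 -0.8] q [-0.25  0.14  1.76  0.01  1.21  1.26]
(np.float64(0.4919), np.float64(-0.1045), 0.067, 0.056) -> slide [0.0168, -0.0031, 0.1341] turn -0.0013
```

Call:
send_rows(increments=[{"slide":[-0.005,-0.003,0.04],"turn":0,"fingers":0},{"slide":[-0.005,-0.003,0.08],"turn":0,"fingers":0},{"slide":[-0.005,-0.003,0.11],"turn":0,"fingers":0},{"slide":[-0.005,-0.003,0.126],"turn":0,"fingers":0},{"slide":[-0.005,-0.003,0.132],"turn":0,"fingers":0},{"slide":[-0.005,-0.003,0.1332],"turn":0,"fingers":0},{"slide":[0.001,-0.003,0.1335],"turn":0,"fingers":0},{"slide":[0.006,-0.003,0.1338],"turn":0,"fingers":0},{"slide":[0.011,-0.003,0.134],"turn":0,"fingers":0},{"slide":[0.0165,-0.003,0.1342],"turn":0,"fingers":0}])

```text
time: 103.9
position: [0.4925, -0.1047, 0.0679]
ee_rot: [0.999, 0.027, 0.02, 0.003]
ft_force: [-0.0, 0.4, 3.5]
opening: 0.0003
```

Call:
send_rows(increments=[{"slide":[0,0,-0.008],"turn":0,"fingers":0},{"slide":[-0.01,0,-0.009],"turn":0,"fingers":0},{"slide":[-0.0235,0,-0.008],"turn":0,"fingers":0},{"slide":[-0.0235,0,-0.002],"turn":0,"fingers":0},{"slide":[-0.0235,0,0.0003],"turn":0,"fingers":0},{"slide":[-0.018,0,0.0005],"turn":0,"fingers":0},{"slide":[-0.012,0,0.0007],"turn":0,"fingers":0},{"slide":[-0.006,0,0.0009],"turn":0,"fingers":0},{"slide":[-0.0015,0,0.001],"turn":0,"fingers":0},{"slide":[-0.0015,0,0.001],"turn":0,"fingers":0}])

```text
time: 105.15
position: [0.4926, -0.1046, 0.0677]
ee_rot: [0.999, 0.027, 0.022, 0.003]
ft_force: [-0.6, 1.0, 7.8]
opening: 0.0004
```

Call:
send_rows(increments=[{"slide":[0,0,-0.008],"turn":0,"fingers":0},{"slide":[-0.01,0,-0.009],"turn":0,"fingers":0},{"slide":[-0.0235,0,-0.008],"turn":0,"fingers":0},{"slide":[-0.0235,0,-0.002],"turn":0,"fingers":0},{"slide":[-0.0235,0,0.0003],"turn":0,"fingers":0},{"slide":[-0.018,0,0.0005],"turn":0,"fingers":0},{"slide":[-0.012,0,0.0007],"turn":0,"fingers":0},{"slide":[-0.006,0,0.0009],"turn":0,"fingers":0},{"slide":[-0.0015,0,0.001],"turn":0,"fingers":0},{"slide":[-0.0015,0,0.001],"turn":0,"fingers":0}])

```text
time: 106.4
position: [0.4795, -0.1042, 0.0676]
ee_rot: [1.0, 0.028, 0.01, 0.002]
ft_force: [-27.9, -1.5, 37.5]
opening: 0.0004
```

The stop came on the third stroke, so wheel 2 was at 7. Back two digits from 9.

Call:
send_rows(increments=[{"slide":[0,0,-0.006],"turn":0,"fingers":0},{"slide":[0,0,-0.009],"turn":0,"fingers":0},{"slide":[0.0125,0,-0.007],"turn":0,"fingers":0},{"slide":[0.0125,0,-0.002],"turn":0,"fingers":0},{"slide":[0.0125,0,0.001],"turn":0,"fingers":0},{"slide":[0.007,0,0.001],"turn":0,"fingers":0},{"slide":[0.001,0,0.0008],"turn":0,"fingers":0},{"slide":[-0.004,0,0.0007],"turn":0,"fingers":0},{"slide":[-0.01,0,0.0006],"turn":0,"fingers":0},{"slide":[-0.01,0,0.0006],"turn":0,"fingers":0}])

```text
time: 107.65
position: [0.4692, -0.1048, 0.0671]
ee_rot: [1.0, 0.028, 0.01, 0.002]
ft_force: [-2.7, -0.6, 7.6]
opening: 0.0006
```

Call:
send_rows(increments=[{"slide":[0,0,-0.008],"turn":0,"fingers":0},{"slide":[0.01,0.0,-0.008],"turn":0,"fingers":0},{"slide":[0.022,0.0,-0.007],"turn":0,"fingers":0},{"slide":[0.022,0.0,-0.002],"turn":0,"fingers":0},{"slide":[0.022,0.0,0.0013],"turn":0,"fingers":0},{"slide":[0.016,0.0,0.0012],"turn":0,"fingers":0},{"slide":[0.01,0.0,0.001],"turn":0,"fingers":0},{"slide":[0.005,0.0,0.0008],"turn":0,"fingers":0},{"slide":[0,0.0,0.0007],"turn":0,"fingers":0},{"slide":[0,0.0,0.0007],"turn":0,"fingers":0}])

```text
time: 108.9
position: [0.4682, -0.1049, 0.0671]
ee_rot: [1.0, 0.028, 0.009, 0.002]
ft_force: [-3.2, -0.3, 9.1]
opening: 0.0009
```

Call:
send_rows(increments=[{"slide":[0,0,-0.015],"turn":0,"fingers":0},{"slide":[0,0,-0.04],"turn":0,"fingers":0},{"slide":[0,0,-0.08],"turn":0,"fingers":0},{"slide":[0,0,-0.12],"turn":0,"fingers":0},{"slide":[-0.01,-0.03,-0.15],"turn":0,"fingers":0},{"slide":[-0.02,-0.08,-0.16],"turn":-0.1,"fingers":0},{"slide":[-0.02,-0.14,-0.16],"turn":-0.2,"fingers":0},{"slide":[-0.02,-0.2,-0.16],"turn":-0.3,"fingers":0},{"slide":[-0.02,-0.26,-0.16],"turn":-0.4,"fingers":0},{"slide":[-0.02,-0.32,-0.16],"turn":-0.5,"fingers":0}])

```text
time: 110.15
position: [0.4264, 0.2157, 0.2247]
ee_rot: [0.961, 0.276, 0.008, 0.005]
ft_force: [0.1, 0.8, -0.1]
opening: 0.0002
```

```bash
python3 -c "
from h import *
go((.45,.47,.25,1.0))"
```

```text
t 110.15 pos [0.4264 0.2157 0.2247] phi 0.56 tilt 0.019 open 0.0002 F [ 0.1  0.8 -0.1] q [ 0.45  0.13  1.71 -0.01  1.29  1.47]
(0.45, 0.47, 0.25, 1.0) -> slide [0.1555, -0.2026, -0.026] turn -0.4398
```

```bash
python3 - <<'E'
from h import *
b=np.mean([np.asarray(shot('top')['pixels']).astype(float) for _ in range(10)],0)
o=np.load('av3.npz')['b']; i=np.load('av1.npz')['b']
f=lambda m:cv2.resize(np.clip(m*1.3,0,255).astype(np.uint8),(760,150),interpolation=cv2.INTER_CUBIC)
s=np.s_[188:208,300:386]
cv2.imwrite('pics/cmp.png',cv2.cvtColor(np.vstack([f(o[s]),f(b[s]),f(128/1.3+abs(b-o)[s]*2),f(128/1.3+abs(b-i)[s]*2)]),cv2.COLOR_RGB2BGR))
for k in (1,2,3,'s','b'):
    u=proj(manip.read_camera('top'),[(*sh(*W[k]),.095)])[0].astype(int)
    r=np.s_[u[1]-9:u[1]+10,u[0]-3:u[0]+4]
    print(k,u,'vs before recheck',round(abs(b-o)[r].mean(),2),'vs initial',round(abs(b-i)[r].mean(),2))
E
python3 view.py v17
```

```text
1 [310 198] vs before recheck 2.86 vs initial 8.22
2 [323 197] vs before recheck 2.94 vs initial 9.5
3 [337 197] vs before recheck 2.92 vs initial 8.8
s [355 196] vs before recheck 2.78 vs initial 13.61
b [373 196] vs before recheck 3.51 vs initial 6.81
[285, 92, 10, 10, 81] bench [0.836 0.016] plat [0.8   0.023]
[375, 140, 10, 12, 83] bench [ 0.664 -0.296] plat [ 0.641 -0.265]
[329, 143, 10, 11, 84] bench [ 0.654 -0.137] plat [ 0.631 -0.119]
[352, 142, 10, 11, 81] bench [ 0.658 -0.215] plat [ 0.635 -0.191]
[305, 144, 11, 10, 88] bench [ 0.649 -0.057] plat [ 0.627 -0.044]
[275, 146, 9, 9, 69] bench [0.642 0.05 ] plat [0.62  0.055]
[368, 191, 11, 12, 107] bench [ 0.488 -0.27 ] plat [ 0.478 -0.242]
```

View pics/v17.png

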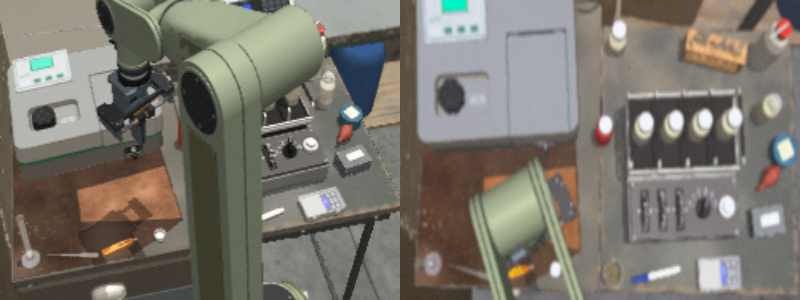

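```bash
python3 -c "
from h import *
t=manip.read_camera('top'); print(at_z(t,[(373.2,196.6)],.092))
go((.490,-.275,.15,.056))"
```

```text
[[ 0.48966276 -0.27541906  0.092     ]]
t 111.05 pos [0.4272 0.2139 0.2252] phi 0.556 tilt 0.019 open 0.0004 F [ 0.5 -0.7  0.9] q [ 0.45  0.13  1.71 -0.01  1.29  1.47]
(0.49, -0.275, 0.15, 0.056) -> slide [-0.206, 0.4473, 0.0781] turn 0.5005
```

Call:
send_rows(increments=[{"slide":[-0.02,0.045,0.0],"turn":0.1,"fingers":0},{"slide":[-0.045,0.095,0.0],"turn":0.2,"fingers":0},{"slide":[-0.07,0.15,0.0],"turn":0.3,"fingers":0},{"slide":[-0.095,0.205,0.0],"turn":0.4,"fingers":0},{"slide":[-0.12,0.26,0.0],"turn":0.5,"fingers":0},{"slide":[-0.145,0.315,0.0],"turn":0.5,"fingers":0},{"slide":[-0.17,0.37,0.0],"turn":0.5,"fingers":0},{"slide":[-0.19,0.415,0.01],"turn":0.5,"fingers":0},{"slide":[-0.206,0.447,0.03],"turn":0.5,"fingers":0},{"slide":[-0.206,0.447,0.06],"turn":0.5,"fingers":0}])

```text
time: 112.3
position: [0.4902, -0.2777, 0.1678]
ee_rot: [1.0, 0.027, 0.01, 0.003]
ft_force: [1.2, 0.7, -0.3]
opening: 0.0003
```

```bash
python3 view.py v18; python3 -c "
from h import *
go((.490,-.275,.075,.056),(.49,-.275,.051,.056))"
```

```text
[285, 92, 10, 10, 86] bench [0.835 0.016] plat [0.799 0.023]
[375, 140, 10, 12, 89] bench [ 0.664 -0.296] plat [ 0.642 -0.265]
[329, 143, 10, 11, 92] bench [ 0.653 -0.137] plat [ 0.631 -0.118]
[351, 142, 11, 11, 90] bench [ 0.658 -0.215] plat [ 0.636 -0.191]
[305, 144, 11, 11, 92] bench [ 0.648 -0.057] plat [ 0.627 -0.044]
[275, 146, 9, 10, 75] bench [0.64  0.051] plat [0.619 0.055]
t 112.4 pos [ 0.4873 -0.274   0.1647] phi 0.055 tilt 0.013 open 0.0002 F [-0.1  0.2 -0.5] q [-0.54  0.3   1.64  0.01  1.2   0.98]
(0.49, -0.275, 0.075, 0.056) -> slide [0.0015, 0.0011, 0.0897] turn -0.0007
(0.49, -0.275, 0.051, 0.056) -> slide [0.0012, 0.0011, 0.1137] turn -0.0007
```

View pics/v18.png

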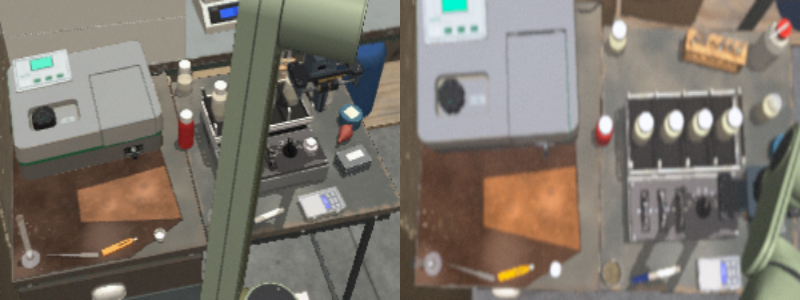

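Call:
send_rows(increments=[{"slide":[0.0015,0.001,0.03],"turn":0,"fingers":0},{"slide":[0.0015,0.001,0.06],"turn":0,"fingers":0},{"slide":[0.0015,0.001,0.085],"turn":0,"fingers":0},{"slide":[0.0015,0.001,0.1],"turn":0,"fingers":0},{"slide":[0.0015,0.001,0.106],"turn":0,"fingers":0},{"slide":[0.0015,0.001,0.11],"turn":0,"fingers":0},{"slide":[0.0015,0.001,0.112],"turn":0,"fingers":0},{"slide":[0.0015,0.001,0.114],"turn":0,"fingers":0},{"slide":[0.0015,0.001,0.114],"turn":0,"fingers":0},{"slide":[0.0015,0.001,0.114],"turn":0,"fingers":0}])

```text
time: 113.65
position: [0.4905, -0.2748, 0.0528]
ee_rot: [1.0, 0.028, 0.007, 0.0]
ft_force: [-3.1, 4.0, 11.8]
opening: 0.0006
```

Call:
send_rows(increments=[{"slide":[0,0,0.002],"turn":0,"fingers":0},{"slide":[0,0,0.002],"turn":0,"fingers":0},{"slide":[0,0,-0.005],"turn":0,"fingers":0},{"slide":[0,0,-0.015],"turn":0,"fingers":0},{"slide":[0,0,-0.03],"turn":0,"fingers":0},{"slide":[0,0,-0.06],"turn":0,"fingers":0},{"slide":[0,0,-0.1],"turn":0,"fingers":0},{"slide":[0,0,-0.14],"turn":0,"fingers":0},{"slide":[-0.01,-0.02,-0.17],"turn":0,"fingers":0},{"slide":[-0.02,-0.06,-0.18],"turn":0,"fingers":0}])

```text
time: 114.9
position: [0.4658, -0.2169, 0.2353]
ee_rot: [1.0, 0.027, 0.009, 0.002]
ft_force: [0.3, 1.2, 0.1]
opening: 0.0006
```

Call:
send_rows(increments=[{"slide":[-0.01,-0.06,0],"turn":-0.1,"fingers":0},{"slide":[-0.02,-0.12,0],"turn":-0.2,"fingers":0},{"slide":[-0.02,-0.18,0],"turn":-0.3,"fingers":0},{"slide":[-0.02,-0.24,0],"turn":-0.4,"fingers":0},{"slide":[-0.02,-0.3,0],"turn":-0.5,"fingers":0},{"slide":[-0.02,-0.36,0],"turn":-0.6,"fingers":0},{"slide":[-0.02,-0.42,0],"turn":-0.6,"fingers":0},{"slide":[-0.02,-0.45,0],"turn":-0.6,"fingers":0},{"slide":[-0.02,-0.45,0],"turn":-0.6,"fingers":0},{"slide":[-0.02,-0.45,0],"turn":-0.6,"fingers":0}])

```text
time: 116.15
position: [0.4221, 0.2307, 0.2337]
ee_rot: [0.947, 0.321, 0.009, 0.005]
ft_force: [0.2, -0.3, 0.6]
opening: 0.0001
```

```bash
python3 - <<'E'
from h import *
go()
b=np.mean([np.asarray(shot('top')['pixels']).astype(float) for _ in range(8)],0)
o=np.load('av3.npz')['b']
for k in (1,2,3,'s','b'):
    u=proj(manip.read_camera('top'),[(*sh(*W[k]),.095)])[0].astype(int)
    print(k,round(abs(b-o)[u[1]-9:u[1]+10,u[0]-3:u[0]+4].mean(),2))
E
python3 view.py v19
```

```text
t 116.15 pos [0.4221 0.2307 0.2337] phi 0.653 tilt 0.019 open 0.0001 F [ 0.2 -0.3  0.6] q [ 0.49  0.13  1.68 -0.01  1.31  1.41]
1 2.5
2 2.72
3 2.68
s 2.5
b 3.19
[285, 92, 10, 10, 81] bench [0.836 0.016] plat [0.8   0.023]
[375, 141, 10, 11, 82] bench [ 0.664 -0.296] plat [ 0.641 -0.265]
[329, 143, 10, 11, 85] bench [ 0.653 -0.137] plat [ 0.631 -0.119]
[352, 142, 10, 11, 82] bench [ 0.657 -0.215] plat [ 0.635 -0.191]
[305, 144, 11, 10, 88] bench [ 0.649 -0.057] plat [ 0.627 -0.044]
[275, 146, 9, 9, 69] bench [0.642 0.05 ] plat [0.62  0.055]
[368, 191, 11, 12, 107] bench [ 0.488 -0.271] plat [ 0.478 -0.242]
```

View pics/v19.png

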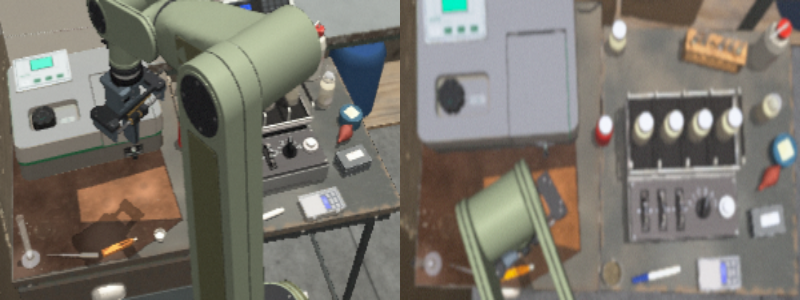

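The final view shows all four caps on the platform (top view, 645–735, about 120). The wheel and selector images are unchanged from before the press, the cylinder is standing at (30,258), and the arm is clear. Handing in.

```bash
python3 -c "
from station import manip
print(manip.finish_job())"
```

```text
the job is handed in; nothing more can be done
None
```

I handed the job in at about 117 s. All four bottles are on the platform, the counter is set to 2-7-5, the selector is at 3, and the start button was pressed and let go. The hand-in gave no verdict.

**What I did**
- **Bottles:** one bottle stands in each lane. One had been knocked aside during the run, so I found it again first. I also set it back down once, because the first grip was too high.
- **Wheels:** I rolled each wheel to an end stop with the closed fingertips, then counted back one digit per stroke.
- **Selector:** I gripped it at position 1 and turned it to 3.
- **Start button:** I pressed it to its stop at about 12 N (5 N is needed), then released it.

**Last checks**
- **Platform and cylinder:** the top camera put the four caps within about 4 mm of where I placed them. The cylinder was standing and the arm was clear.
- **Wheels and selector:** averaged top pictures showed them unchanged by the button press.

**What disagreed or stayed uncertain**
- **Fingertip height:** the real fingertips sat about 33 mm above the reported tool point when I touched a wheel. The first pinch attempts on wheel 1 therefore missed, and pinching turned out not to roll it. I used the touch-measured height from then on.
- **Digit reading:** the numerals are too small to read reliably in the pictures. Image matching fitted wheel 1. It gave only partial support for wheel 3 and was unclear for wheel 2. I recounted wheel 2 against its stop and it was at 7. Wheels 1 and 3 rest mainly on the stroke count.

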